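Strip the masking plugs from a painted bracket held in locking pliers

TASK

Strip the orange masking plugs from the painted bracket: stand the bracket on the clamp stand's bed with its upright lug between the jaws of the locking pliers, squeeze the handles together until they snap over centre and stay shut, and only then pull out every plug and put it in the chest's red-handled drawer, which the interlock frees only once the other, open drawer has been pushed fully home. When all the plugs are in the drawer, pull the release lever to open the pliers and lay the bracket, right way up, back on the black mat. Leave both drawers pushed home at their detents and the jar, brush and tape where they are.

Things in the scene. Friction and masses are not known exactly. Their poses are not given: they have to be found in the camera images.
- clamp: Stand with locking pliers lying flat on it, fixed to the table. Origin on the table, under the jaw pivot; x along the pliers from handles (-x) to jaws (+x), y from the fixed side (-y) to the moving side (+y). Base plate 8 mm thick, x -61 to 203, y -45 to 45 mm; beyond x = 68 mm it is a free bed for the bracket. Pedestal x -44 to 6 mm. Pliers fill z 37 to 53 mm; nothing but table under the handles.
- clamp_throat (a point): Middle of the open jaws (x 49, y 3, z 45 mm of the stand, same axes). Room for the lug about y -10 to +10 mm; jaw tips end 15 mm further along x. Set the bracket down on the bed from above with bracket_lug here (12 mm off in x will do) and its x axis along the stand's x. Squeezing pushes the lug about 6 mm to -y against the fixed jaw: leave the bracket free to follow.
- clamp_fixed_grip (a point): Point in the middle of the fixed handle, a bar 9 mm wide (y), 16 mm high, x -112 to -30 mm of the stand; 82 mm behind the stand's origin, 45 mm above the table. A thumb screw 14 mm thick ends it at x = -129 mm.
- clamp_handle_grip (a point): Point in the middle of the moving handle, a bar 9 mm wide, 16 mm high, 107 mm long, 45 mm above the table; 76 mm from its vertical hinge (x -6, y 10 mm of the stand), opposite clamp_fixed_grip. Over their outer faces here the handles measure 51 mm open and 34 mm locked, when they are parallel. The stand is firm: pushing this handle alone towards the fixed one does it too.
- clamp_handle (a joint): Moving handle against the moving jaw (both turn), rad: about 0.64 open (lightly sprung; handle turned 0.22 from locked), about 0.057 locked on the lug, on its stop. With the lug in the jaws squeezing takes 5 to 10 N at clamp_handle_grip, falling to nothing at about 0.08 (dead centre); then the handle snaps in and stays. Let go earlier, or with empty jaws, it springs open.
- clamp_release_tab (a point): Upturned yellow tab at the tail of the release lever: 8 mm thick (y), 14 mm long (x), 40 to 76 mm above the table, this point at 63 mm; 143 mm behind the stand's origin, beyond both handles' ends; it swings with the moving handle. Pull it to +y of the stand (the side to which the handle opens): after about 9 mm of a light pull (under 5 N) the pliers trip and spring open, the tab moving on 20 mm.
- clamp_release (a joint): Release lever relative to the moving handle, rad: 0 at rest (sprung), 0.22 pulled fully; trips the locked pliers at about 0.1.
- chest: Low grey chest with two blue-fronted drawers side by side, fixed to the table, 140 deep (x), 222 wide (y), 72 mm high; origin under its centre; drawers open to its -x. An interlock lets only one drawer out at a time: neither can start unless the other is fully home.
- chest_left (a joint): Red-handled drawer for the masking plugs, at +y in the chest, m: 0 home, 0.085 fully out. A sprung detent ball draws it in over the last 5 mm; about 6 N starts it from home, 2 N moves it beyond.
- chest_left_handle (a point): Middle of the red bar handle: 11 mm thick, 64 mm long along the chest's y, 35 mm in front of the drawer's face, 51 mm above the table (21 mm below the chest's top). Moves with the drawer.
- chest_left_in (a point): Centre of the red-handled drawer's inner floor, 15 mm above the table; inside 112 (x) by 79 mm (y), walls 43 mm high, 53 mm clear under the chest's top. Fully out, the part from 56 mm in front of this point (-x) to 25 mm behind it is clear of the chest. Moves with the drawer, axes of the chest.
- chest_right (a joint): Steel-handled drawer, at -y in the chest, m: 0 home, grows as it comes out; starts open. Same detent and stiffness.
- chest_right_handle (a point): Middle of the steel bar handle of that drawer, same size and height as the red one.
- mat: Black rubber mat, 220 (x) x 190 (y) x 4 mm, fixed; origin under its centre on the table.
- bracket_mid (a point): Dark green painted steel bracket, 350 g: upturned channel 130 long (x), 44 wide (y), 16 mm high, flat top, with an upright lug 8 mm thick on its centre line, 60 mm high, standing out 32 mm beyond its -x end. This point: middle of the channel, 8 mm above the underside. Grasp across the channel's sides from above; balance at x = -15 mm. Plug holes, 14 mm, at x = -38, -12, 14, 40 mm.
- bracket_lug (a point): Middle of the part of the lug to be clamped, 84 mm from bracket_mid along -x, 37 mm above the underside.
- plug_0_mid (a point): Orange rubber masking plug, 36 mm long, 14 g (None if absent): 12 mm tapered stem, 22 mm flange 4 mm thick, upright pull tab 8 mm thick (its y) x 16 mm (x) x 20 mm high. This point is on its axis half-way up, 2 mm above the flange; the tab's middle is 8 mm higher. In the bracket the flange rests on the channel's top, the stem is loose in the hole, the tab along the bracket's x within 0.15 rad.
- plug_1_mid (a point): Orange rubber masking plug, 36 mm long, 14 g (None if absent): 12 mm tapered stem, 22 mm flange 4 mm thick, upright pull tab 8 mm thick (its y) x 16 mm (x) x 20 mm high. This point is on its axis half-way up, 2 mm above the flange; the tab's middle is 8 mm higher. In the bracket the flange rests on the channel's top, the stem is loose in the hole, the tab along the bracket's x within 0.15 rad.
- plug_2_mid (a point): Orange rubber masking plug, 36 mm long, 14 g (None if absent): 12 mm tapered stem, 22 mm flange 4 mm thick, upright pull tab 8 mm thick (its y) x 16 mm (x) x 20 mm high. This point is on its axis half-way up, 2 mm above the flange; the tab's middle is 8 mm higher. In the bracket the flange rests on the channel's top, the stem is loose in the hole, the tab along the bracket's x within 0.15 rad.
- plug_3_mid (a point): Orange rubber masking plug, 36 mm long, 14 g (None if absent): 12 mm tapered stem, 22 mm flange 4 mm thick, upright pull tab 8 mm thick (its y) x 16 mm (x) x 20 mm high. This point is on its axis half-way up, 2 mm above the flange; the tab's middle is 8 mm higher. In the bracket the flange rests on the channel's top, the stem is loose in the hole, the tab along the bracket's x within 0.15 rad.
- paint_jar: Jar of paint with a white cap, 56 mm across, 66 mm high; leave alone. Origin under its centre.
- tape_roll: Roll of paper tape, 89 mm across, 19 mm high; leave alone. Origin under its centre.
- paint_brush: Small red-handled brush, 170 mm long; leave alone. Origin under its middle.

How it is judged (in metres and radians):
On the way, in this order (a step that is already met when the one before it is completed fails the run):
1. The bracket stands in the clamp, its lug held between the jaws, and the pliers are locked over centre; no plug is in the drawer yet (value of joint clamp_handle below 0.072 rad and x of bracket_lug in the frame of clamp_throat between -0.013 and 0.013 m and y of bracket_lug in the frame of clamp_throat between -0.012 and 0.004 m and z of bracket_lug in the frame of clamp_throat between -0.006 and 0.008 m and angle between bracket_mid's own z axis and vertical below 0.12 rad and not (x of plug_0_mid in the frame of chest_left_in between -0.058 and 0.058 m and y of plug_0_mid in the frame of chest_left_in between -0.046 and 0.046 m and z of plug_0_mid in the frame of chest_left_in between -0.002 and 0.045 m) and not (x of plug_1_mid in the frame of chest_left_in between -0.058 and 0.058 m and y of plug_1_mid in the frame of chest_left_in between -0.046 and 0.046 m and z of plug_1_mid in the frame of chest_left_in between -0.002 and 0.045 m) and not (x of plug_2_mid in the frame of chest_left_in between -0.058 and 0.058 m and y of plug_2_mid in the frame of chest_left_in between -0.046 and 0.046 m and z of plug_2_mid in the frame of chest_left_in between -0.002 and 0.045 m) and not (x of plug_3_mid in the frame of chest_left_in between -0.058 and 0.058 m and y of plug_3_mid in the frame of chest_left_in between -0.046 and 0.046 m and z of plug_3_mid in the frame of chest_left_in between -0.002 and 0.045 m)), for 0.3 s.
2. Every plug is in the red-handled drawer while the pliers are still locked on the bracket (x of plug_0_mid in the frame of chest_left_in between -0.058 and 0.058 m and y of plug_0_mid in the frame of chest_left_in between -0.046 and 0.046 m and z of plug_0_mid in the frame of chest_left_in between -0.002 and 0.045 m and x of plug_1_mid in the frame of chest_left_in between -0.058 and 0.058 m and y of plug_1_mid in the frame of chest_left_in between -0.046 and 0.046 m and z of plug_1_mid in the frame of chest_left_in between -0.002 and 0.045 m and x of plug_2_mid in the frame of chest_left_in between -0.058 and 0.058 m and y of plug_2_mid in the frame of chest_left_in between -0.046 and 0.046 m and z of plug_2_mid in the frame of chest_left_in between -0.002 and 0.045 m and x of plug_3_mid in the frame of chest_left_in between -0.058 and 0.058 m and y of plug_3_mid in the frame of chest_left_in between -0.046 and 0.046 m and z of plug_3_mid in the frame of chest_left_in between -0.002 and 0.045 m and value of joint clamp_handle below 0.072 rad and y of bracket_lug in the frame of clamp_throat between -0.012 and 0.004 m), for 0.2 s.
3. The release lever is pulled (value of joint clamp_release above 0.06 rad).
At the end, for the whole second after the job is handed in: Every plug is inside the red-handled drawer, both drawers are home (within 4 mm), the pliers stand open (handle above 0.45 rad), and the bracket lies still and right way up on the mat with its middle at least 10 mm inside the mat's edges (x of plug_0_mid in the frame of chest_left_in between -0.058 and 0.058 m and y of plug_0_mid in the frame of chest_left_in between -0.046 and 0.046 m and z of plug_0_mid in the frame of chest_left_in between -0.002 and 0.045 m and x of plug_1_mid in the frame of chest_left_in between -0.058 and 0.058 m and y of plug_1_mid in the frame of chest_left_in between -0.046 and 0.046 m and z of plug_1_mid in the frame of chest_left_in between -0.002 and 0.045 m and x of plug_2_mid in the frame of chest_left_in between -0.058 and 0.058 m and y of plug_2_mid in the frame of chest_left_in between -0.046 and 0.046 m and z of plug_2_mid in the frame of chest_left_in between -0.002 and 0.045 m and x of plug_3_mid in the frame of chest_left_in between -0.058 and 0.058 m and y of plug_3_mid in the frame of chest_left_in between -0.046 and 0.046 m and z of plug_3_mid in the frame of chest_left_in between -0.002 and 0.045 m and value of joint each of chest_left, chest_right below 0.004 m and value of joint clamp_handle above 0.45 rad and x of bracket_mid in the frame of mat between -0.1 and 0.1 m and y of bracket_mid in the frame of mat between -0.085 and 0.085 m and z of bracket_mid in the frame of mat between 0.008 and 0.017 m and angle between bracket_mid's own z axis and vertical below 0.1 rad and linear speed of bracket below 0.02 m/s); the robot touches nothing.
It fails at once if The paint jar is knocked away or over (more than 40 mm) (distance of paint_jar from where it was at the start of the episode above 0.04 m).
It fails at once if The tape roll is knocked away or over (more than 40 mm) (distance of tape_roll from where it was at the start of the episode above 0.04 m).
It fails at once if The paint brush is knocked away or over (more than 40 mm) (distance of paint_brush from where it was at the start of the episode above 0.04 m).
Of plug_0, plug_1, plug_2, plug_3 only 2 to 4 are there at a start; the rules pass over those that are not, and their reading is None.
At some moment in a run one of bracket may be knocked a few centimetres aside while the robot is not near it.
Once in a run the grip may slacken for a moment while it holds something.
It also fails if it takes over 210 s, if anything falls off the work surface, if the arm or the gripper's body presses on something with over 40 N, if the wrist force passes 120 N, or if a joint passes its speed limit or range.

ROBOT

A 6-joint arm with a two-finger parallel gripper is mounted at the origin on a cart in front of the work surface, level with it; the furniture and walls round the work are solid. World frame = base frame: x ahead of the robot, y to its left, z up, the work surface at z = 0. Lengths are in mm, angles in rad, forces in N, time in s.
With the tool pointing down it reaches from about 350 to 975 mm from the base axis. Payload 7.1 kg.
Tool frame: the origin (TCP) lies on the mounting face of the last link; the fingertips stand 182 mm ahead of it and the grasp point (between the pads) lies 163 mm ahead of it (ctrl.tcp_to_tips is the distance from the TCP to the fingertips, in mm); z points along the fingers, y is the direction in which the jaws open and shut (so a half turn about z gives the same grasp; the last joint's range is limited). The gripper opens to 88 mm and grips with 3 to 60 N. Pads are 20 mm wide; open, the fingers measure 115 mm over their backs; the gripper's body (75 mm by 178 mm) begins 61 mm behind the grasp point.
Start: joints at [-0.019, 0.423, 1.63, -0, 1.089, -0.019], TCP at [624.985, 0.026, 404.675] pointing down, gripper open.
Joint ranges: [-3, 3], [-0.9, 2.11], [0.09, 2.58], [-1.31, 4.45], [0.11, 2.69], [-2.54, 2.54]. Speed limits (rad/s): [2.39, 2.39, 3.01, 3.14, 3.14, 3.14].

INTERFACE

Orientations are given as a rotation vector (axis times angle).
In Python, from workcell import ctrl gives the robot as it stands. The module is installed in compiled form; this text tells all that it offers.
- The arm moves only by the tool send_rows, never from a script. Its argument "commands" is a list of rows, each an object with "translation": the shift along the world's x, y, z normalised to -1 to 1, where 1 is 0.1 m, a list of three; "twist": the turn, a rotation vector about the world's x, y, z normalised to -1 to 1, where 1 is 0.5 rad, a list of three. A call has exactly 10 rows; each row is the pose to reach, as a shift and turn from the pose commanded when the call began; what a row does not reach only later rows make up. A row lasts 1/10 s, in which the tool goes at most 50 mm and 8.59 degrees, less where a joint would pass 70% of its speed; a pose out of reach is approached as far as the arm can. A call with a number of a shift or a turn outside -1 to 1 is refused whole. A call with a gripper value outside its range is refused whole. "grip" is the closure, from -1 (fully open) to 1 (shut), set as the call begins (left out, the last holds). The fingers move at their own pace and stop on an object; the grip force is fixed at half the most. Time passes only in rows, so rows that repeat a pose let the fingers close, or fill a call up. It gives the time, the measured TCP pose, the force and the opening at its end, in the units of the state.
- ctrl.get_obs(): the state, without advancing time (a new reading comes with each control period).
- ctrl.get_image(name): name is "scene" or "side" or "wrist"; returns a dict with "img" (480x640x3 uint8, red, green, blue), "intrinsics" (3x3 intrinsics, pixels), "cam_to_world" (4x4, takes a point from camera to world coordinates). Camera axes: x right, y down, z forward; pixel columns grow to the right and rows downward; lengths in mm; the calibration is good to about 2 mm. The wrist camera is an equidistant fisheye: a pixel r from the principal point sees the ray r / f radians off the axis. A picture is of the moment at which its call begins. There is no depth.
- ctrl.close_job(): hands the job in, once; it reports no verdict.
The state is a dict: "t": time; "qpos": joint angles; "qvel": joint speeds; "joint_torque": joint torques, N m; "ee_pos": TCP position; "orientation": TCP orientation; "ft_force": force on the tool from outside, world axes, zero at the start; "moment": the same for the moment, N m; "width": finger opening in mm.
Only numpy, scipy, OpenCV 4.12 (cv2) and the standard library are available. Lean on these libraries where they do the work, as an engineer would, in place of code of your own. Each camera call takes 0.05 s, during which the arm holds its last target. There are 200 camera calls.

## Working session

There is one attempt and no reset: what is moved stays moved. The work goes in short steps, Python scripts to look and compute and a tool call to move; the robot and the scene stay as the last step left them, time stands still between calls to the robot, and variables do not carry over. Pictures are saved under pics/ and viewed, about 12 in all and at most 16, crops included, and the job is handed in when it is done.

Besides the shell and the picture viewer there is one more tool, called by a JSON object that holds its "name" and its "arguments". send_rows: Moves the arm, as the interface text tells. Its arguments: {"type":"object","properties":{"commands":{"type":"array","items":{"type":"object","properties":{"translation":{"type":"array","items":{"type":"number"}},"twist":{"type":"array","items":{"type":"number"}}}}},"grip":{"type":"number"}},"required":["commands"]}

```bash
mkdir -p pics; ls; cat > h.py <<'E'
import numpy as np, cv2
from workcell import ctrl
def snap(cam,name):
    d=ctrl.get_image(cam); cv2.imwrite(f'pics/{name}.png',d['img'][:,:,::-1]); np.savez(f'pics/{name}.npz',**d); return d
def load(name): return np.load(f'pics/{name}.npz')
def ray(d,uv,fish=False):
    K=d['intrinsics'];T=d['cam_to_world'];uv=np.atleast_2d(np.array(uv,float))
    x=(uv[:,0]-K[0,2])/K[0,0];y=(uv[:,1]-K[1,2])/K[1,1]
    if fish:
        r=np.hypot(x,y);s=np.where(r>1e-9,np.sin(r)/np.maximum(r,1e-9),1);v=np.c_[x*s,y*s,np.cos(r)]
    else: v=np.c_[x,y,np.ones_like(x)]
    return T[:3,3],v@T[:3,:3].T
def plane(d,uv,z,fish=False):
    o,v=ray(d,uv,fish);return o+v*((z-o[2])/v[:,2])[:,None]
def proj(d,P,fish=False):
    K=d['intrinsics'];T=d['cam_to_world'];p=(np.atleast_2d(P)-T[:3,3])@T[:3,:3]
    if fish:
        r=np.hypot(p[:,0],p[:,1]);a=np.arctan2(r,p[:,2])/np.maximum(r,1e-9);x=p[:,0]*a;y=p[:,1]*a
    else: x=p[:,0]/p[:,2];y=p[:,1]/p[:,2]
    return np.c_[x*K[0,0]+K[0,2],y*K[1,1]+K[1,2]]
E
python3 - <<'E'
from h import *
a=snap('scene','s0');b=snap('side','d0');w=snap('wrist','w0')
for d in (a,b,w): print(d['intrinsics'].round(1).tolist(),d['cam_to_world'].round(3).tolist())
print(ctrl.get_obs())
E
```

```text
pics
[[614.8, 0.0, 319.3], [0.0, 614.8, 231.0], [0.0, 0.0, 1.0]] [[0.491, -0.667, 0.56, -85.101], [-0.871, -0.364, 0.33, -488.993], [-0.017, -0.65, -0.76, 1077.596], [0.0, 0.0, 0.0, 1.0]]
[[443.4, 0.0, 326.5], [0.0, 443.4, 240.3], [0.0, 0.0, 1.0]] [[-0.947, -0.225, 0.229, 367.683], [-0.321, 0.621, -0.716, 694.029], [0.019, -0.751, -0.66, 767.629], [0.0, 0.0, 0.0, 1.0]]
[[371.6, 0.0, 316.3], [0.0, 371.6, 240.8], [0.0, 0.0, 1.0]] [[1.0, 0.001, -0.001, 624.271], [0.001, -0.956, -0.293, 80.046], [-0.001, 0.293, -0.956, 384.377], [0.0, 0.0, 0.0, 1.0]]
{'t': 0.15, 'qpos': array([-1.90003607e-02,  4.23655666e-01,  1.63047942e+00,  5.78347955e-06,
        1.08859433e+00, -1.89584170e-02]), 'qvel': array([ 2.70308038e-05, -1.29204303e-03, -4.34525102e-03, -8.17090248e-04,
       -3.80580214e-04,  1.90984355e-04]), 'joint_torque': array([ 9.52650989e-04, -5.44981134e+01, -2.73919362e+01,  6.45430083e-02,
        2.04369903e-02, -3.19723256e-05]), 'ee_pos': array([6.24792855e+02, 3.00841658e-02, 4.04099931e+02]), 'orientation': array([-2.22090928e+00, -2.22081016e+00,  1.23231905e-03]), 'ft_force': array([-0.17741778,  0.34244443, -0.673831  ]), 'moment': array([0.00371329, 0.03343764, 0.05767875]), 'width': 88.18743292298196}
```

View pics/s0.png

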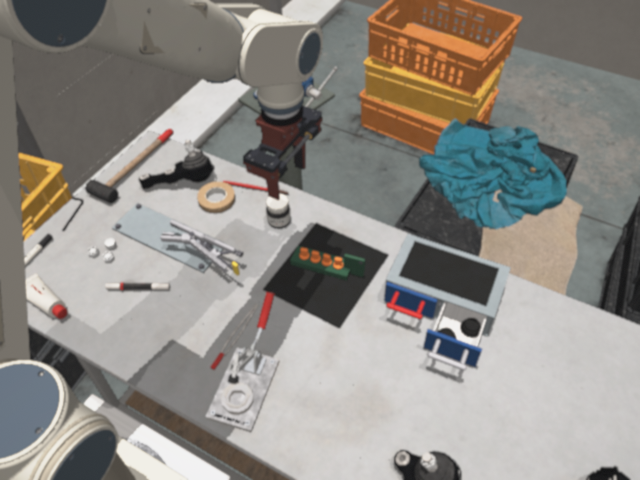

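View pics/w0.png

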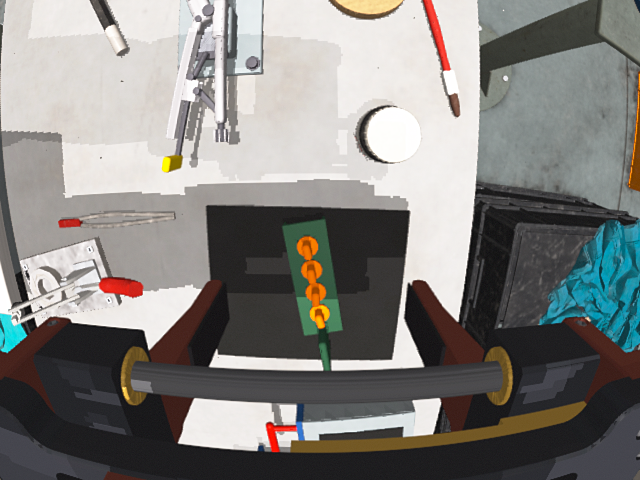

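View pics/d0.png

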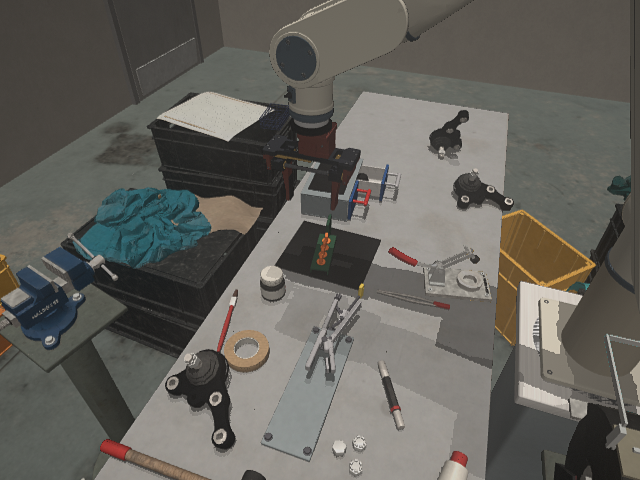

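The scene view shows the chest at (445,290), with the steel drawer open at (455,345), the mat at (325,270), and the clamp at (190,240). The wrist view shows the bracket at (315,280) with four plugs at (307,245), (311,268), (315,292) and (319,314). Its lug points to -y. The clamp is at the top, with its yellow tab at (172,163). The side view agrees: the jaws point away from the mat and the bed is free.

```bash
python3 - <<'E'
from h import *
w=load('w0');im=cv2.cvtColor(w['img'],cv2.COLOR_RGB2HSV)
g=cv2.inRange(im,(45,80,20),(85,255,200));o=cv2.inRange(im,(5,180,150),(28,255,255))
g[370:]=0;o[350:]=0;o[:200]=0
m=cv2.morphologyEx(cv2.morphologyEx(g|o,cv2.MORPH_CLOSE,np.ones((5,5))),cv2.MORPH_OPEN,np.ones((17,17)))
c=max(cv2.findContours(m,0,1)[0],key=cv2.contourArea)[:,0]
P=plane(w,c,20,True)[:,:2].astype(np.float32);print('chan',cv2.minAreaRect(P))
n,l,s,ct=cv2.connectedComponentsWithStats(o)
for i in range(1,n):
    if s[i,4]>60: print('or',s[i],plane(w,ct[i],25,True).round(0))
y=cv2.inRange(im[:200],(20,150,120),(35,255,255))
print('tab',plane(w,np.argwhere(y)[:,::-1].mean(0),74,True))
print('plug spots',plane(w,[(307,245),(311,268),(315,292),(319,314)],25,True).round(0))
print('mat',plane(w,[(207,206),(409,210),(392,359),(218,353)],4,True).round(0))
print('lugtip',plane(w,[(327,370)],64,True))
s=load('s0');d=load('d0')
print('redhandle',plane(s,[(387,305),(423,320)],51).round(0),'steel',plane(s,[(427,360),(463,374)],51).round(0))
print('chest top',plane(s,[(405,237),(509,267),(497,305),(385,280)],72).round(0))
print('plate side',plane(d,[(263,436),(313,458)],8).round(0))
ims=cv2.resize(s['img'][190:300,100:260],None,fx=5,fy=5,interpolation=2)
cv2.imwrite('pics/c1.png',ims[:,:,::-1])
E
```

```text
chan ((621.0098266601562, -76.2152099609375), (44.69929504394531, 132.73208618164062), 9.435643196105957)
or [ 297  236   33   93 1340] [[621. -73.  25.]]
tab [[498.43867964  56.27700468  74.        ]]
plug spots [[ 614.  -34.   25.]
 [ 618.  -59.   25.]
 [ 622.  -87.   25.]
 [ 627. -114.   25.]]
mat [[ 506.    3.    4.]
 [ 723.   -2.    4.]
 [ 719. -191.    4.]
 [ 501. -184.    4.]]
lugtip [[ 635.31266073 -160.91166021   64.        ]]
redhandle [[ 567. -256.   51.]
 [ 569. -332.   51.]] steel [[ 493. -373.   51.]
 [ 498. -442.   51.]]
chest top [[ 729. -220.   72.]
 [ 757. -439.   72.]
 [ 656. -448.   72.]
 [ 606. -232.   72.]]
plate side [[571. 392.   8.]
 [477. 398.   8.]]
```

{"name": "send_rows", "arguments": {"commands": [{"translation": [0,0.3,0]},{"translation": [0,0.6,0]},{"translation": [0,0.9,0]},{"translation": [0,1.0,0]},{"translation": [0,1.0,0]},{"translation": [0,1.0,0]},{"translation": [0,1.0,0]},{"translation": [0,1.0,0]},{"translation": [0,1.0,0]},{"translation": [0,1.0,0]}]}}

```text
validation failed for argument at $.co...
```

{"name": "send_rows", "arguments": {"commands": [{"translation": [0,0.3,0],"twist": [0,0,0]},{"translation": [0,0.6,0],"twist": [0,0,0]},{"translation": [0,0.9,0],"twist": [0,0,0]},{"translation": [-0.5,1.0,0],"twist": [0,0,0]},{"translation": [-0.5,1.0,0],"twist": [0,0,0]},{"translation": [-0.5,1.0,0],"twist": [0,0,0]},{"translation": [-0.5,1.0,0],"twist": [0,0,0]},{"translation": [-0.5,1.0,0],"twist": [0,0,0]},{"translation": [-0.5,1.0,0],"twist": [0,0,0]},{"translation": [-0.5,1.0,0],"twist": [0,0,0]}]}}

```text
t: 1.15
ee_pos: [575.5, 99.7, 404.7]
orientation: [2.222, 2.221, 0.0]
ft_force: [-0.9, -0.2, 0.1]
width: 87.6
```

```bash
python3 - <<'E'
from h import *
snap('wrist','w1')
E
```

```text
(no output)
```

View pics/w1.png

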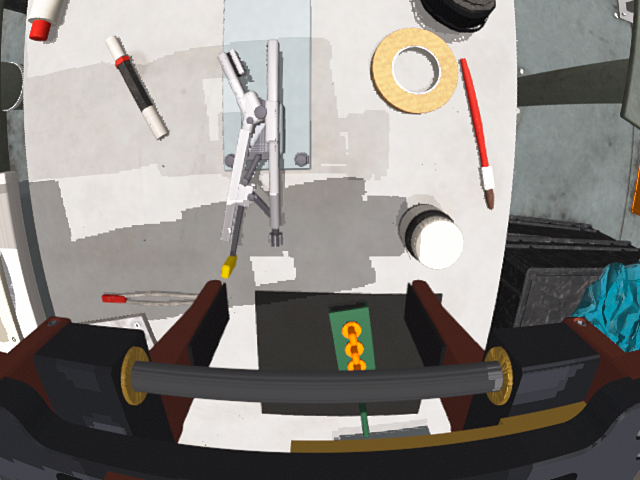

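The wrist view now shows the whole clamp. The fixed bar runs from (274,40) at the jaw tip to the screw end at (277,244), and the moving jaw is at (230,60). The plate's rear corners are at (224,168) and (311,168), and the yellow tab is at (229,268).

```bash
python3 - <<'E'
from h import *
w=load('w1')
print('fixed axis',plane(w,[(274,40),(275,130),(277,236)],48,True).round(1))
print('screw end, jaw tip mov',plane(w,[(277,245)],45,True).round(1),plane(w,[(227,54)],53,True).round(1))
print('plate',plane(w,[(223.5,168),(311,168),(223,60),(311,40)],8,True).round(1))
print('bolts',plane(w,[(230,160),(302,159)],10,True).round(1))
y=cv2.inRange(cv2.cvtColor(w['img'],cv2.COLOR_RGB2HSV)[:290],(20,150,120),(35,255,255))
y[:240]=0
a=np.argwhere(y)[:,::-1];print('tab',plane(w,a.mean(0),65,True),a.min(0),a.max(0))
d=load('d0');print('plate side',plane(d,[(262,436),(314,459)],8).round(1))
c=cv2.resize(w['img'][20:290,160:340],None,fx=2.2,fy=2.2,interpolation=2); e=cv2.resize(d['img'][280:470,240:400],None,fx=3,fy=3)
C=np.zeros((594,800,3),np.uint8);C[:594,:396]=c[:594,:396];C[:570,400:800]=e[:,:400];cv2.imwrite('pics/c2.png',C[:,:,::-1])
E
```

```text
fixed axis [[537.3 264.1  48. ]
 [538.1 180.4  48. ]
 [537.9  81.2  48. ]]
screw end, jaw tip mov [[537.3  71.3  45. ]] [[495.5 252.1  53. ]]
plate [[479.2 142.9   8. ]
 [569.8 141.4   8. ]
 [480.6 255.8   8. ]
 [569.9 273.2   8. ]]
bolts [[486.9 151.2  10. ]
 [560.8 150.8  10. ]]
tab [[492.31022966  56.52118996  65.        ]] [221 256] [236 278]
plate side [[572.2 392.2   8. ]
 [474.5 399.    8. ]]
```

View pics/c2.png

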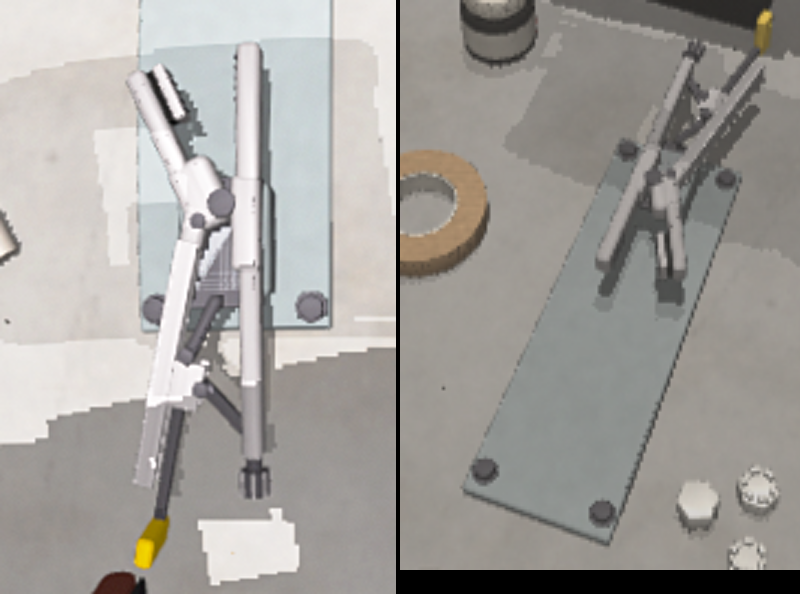

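{"name": "send_rows", "arguments": {"commands": [{"translation": [0.1,-0.3,-0.2],"twist": [0,0,0]},{"translation": [0.2,-0.6,-0.4],"twist": [0,0,0]},{"translation": [0.24,-0.95,-0.5],"twist": [0,0,0]},{"translation": [0.24,-0.95,-0.5],"twist": [0,0,0]},{"translation": [0.24,-0.95,-0.5],"twist": [0,0,0]},{"translation": [0.24,-0.95,-0.5],"twist": [0,0,0]},{"translation": [0.24,-0.95,-0.5],"twist": [0,0,0]},{"translation": [0.24,-0.95,-0.5],"twist": [0,0,0]},{"translation": [0.24,-0.95,-0.5],"twist": [0,0,0]},{"translation": [0.24,-0.95,-0.5],"twist": [0,0,0]}]}}

```text
t: 2.2
ee_pos: [598.9, 5.5, 354.9]
orientation: [2.221, 2.222, 0.0]
ft_force: [0.2, 0.4, -0.3]
width: 88.2
```

{"name": "send_rows", "arguments": {"commands": [{"translation": [0.1,-0.3,-0.2],"twist": [0,0,0.15]},{"translation": [0.2,-0.6,-0.4],"twist": [0,0,0.33]},{"translation": [0.24,-0.95,-0.5],"twist": [0,0,0.33]},{"translation": [0.24,-0.95,-0.5],"twist": [0,0,0.33]},{"translation": [0.24,-0.95,-0.5],"twist": [0,0,0.33]},{"translation": [0.24,-0.95,-0.5],"twist": [0,0,0.33]},{"translation": [0.24,-0.95,-0.5],"twist": [0,0,0.33]},{"translation": [0.24,-0.95,-0.5],"twist": [0,0,0.33]},{"translation": [0.24,-0.95,-0.5],"twist": [0,0,0.33]},{"translation": [0.24,-0.95,-0.5],"twist": [0,0,0.33]}]}}

```text
t: 3.2
ee_pos: [623.0, -89.6, 304.9]
orientation: [2.03, 2.397, 0.0]
ft_force: [-0.3, 0.3, 0.8]
width: 87.8
```

```bash
cat >> h.py <<'E'
def chan(d,z,lo=370,fish=True):
    im=cv2.cvtColor(d['img'],cv2.COLOR_RGB2HSV)
    m=cv2.inRange(im,(45,80,20),(85,255,200))|cv2.inRange(im,(5,180,150),(28,255,255))
    m[lo:]=0
    m=cv2.morphologyEx(cv2.morphologyEx(m,cv2.MORPH_CLOSE,np.ones((5,5))),cv2.MORPH_OPEN,np.ones((17,17)))
    c=max(cv2.findContours(m,0,1)[0],key=cv2.contourArea)[:,0]
    print('px',c.min(0),c.max(0));return cv2.minAreaRect(plane(d,c,z,fish)[:,:2].astype(np.float32))
E
python3 - <<'E'
from h import *
w=snap('wrist','w2');print(chan(w,20),ctrl.get_obs()['ee_pos'])
d=snap('side','d2');print(chan(d,20,480,False))
E
```

```text
px [287 134] [347 301]
((620.8056640625, -76.5865249633789), (44.244720458984375, 128.725830078125), 9.584490776062012) [622.9951883  -89.6657945  304.86220217]Traceback (most recent call last):
  File "<stdin>", line 3, in <module>
  File "h.py", line 26, in chan
    c=max(cv2.findContours(m,0,1)[0],key=cv2.contourArea)[:,0]
      ~~~^^^^^^^^^^^^^^^^^^^^^^^^^^^^^^^^^^^^^^^^^^^^^^^^
ValueError: max() iterable argument is empty
```

View pics/w2.png

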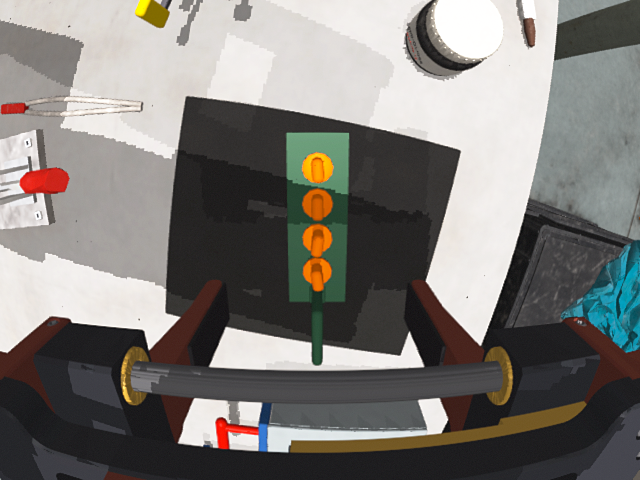

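The wrist view shows the bracket square to the jaws, with its channel at x 287–347 px, and its position matches the first measurement. I'll descend and grasp.

{"name": "send_rows", "arguments": {"commands": [{"translation": [0,0,-0.3],"twist": [0,0,0]},{"translation": [0,0,-0.6],"twist": [0,0,0]},{"translation": [0,-0.01,-0.9],"twist": [0,0,0]},{"translation": [0,-0.01,-1.0],"twist": [0,0,0]},{"translation": [0,-0.01,-1.0],"twist": [0,0,0]},{"translation": [0,-0.01,-1.0],"twist": [0,0,0]},{"translation": [0,-0.01,-1.0],"twist": [0,0,0]},{"translation": [0,-0.01,-1.0],"twist": [0,0,0]},{"translation": [0,-0.01,-1.0],"twist": [0,0,0]},{"translation": [0,-0.01,-1.0],"twist": [0,0,0]}]}}

```text
t: 4.3
ee_pos: [623.1, -91.0, 205.3]
orientation: [2.03, 2.396, 0.001]
ft_force: [0.0, 0.0, 0.7]
width: 87.5
```

{"name": "send_rows", "arguments": {"commands": [{"translation": [0,0,-0.05],"twist": [0,0,0]},{"translation": [0,0,-0.1],"twist": [0,0,0]},{"translation": [0,0,-0.165],"twist": [0,0,0]},{"translation": [0,0,-0.165],"twist": [0,0,0]},{"translation": [0,0,-0.165],"twist": [0,0,0]},{"translation": [0,0,-0.165],"twist": [0,0,0]},{"translation": [0,0,-0.165],"twist": [0,0,0]},{"translation": [0,0,-0.165],"twist": [0,0,0]},{"translation": [0,0,-0.165],"twist": [0,0,0]},{"translation": [0,0,-0.165],"twist": [0,0,0]}]}}

```text
t: 5.3
ee_pos: [623.0, -91.0, 188.3]
orientation: [2.031, 2.397, 0.0]
ft_force: [0.3, -0.5, 0.5]
width: 88.1
```

{"name": "send_rows", "arguments": {"commands": [{"translation": [0,0,0],"twist": [0,0,0]},{"translation": [0,0,0],"twist": [0,0,0]},{"translation": [0,0,0],"twist": [0,0,0]},{"translation": [0,0,0],"twist": [0,0,0]},{"translation": [0,0,0],"twist": [0,0,0]},{"translation": [0,0,0],"twist": [0,0,0]},{"translation": [0,0,0],"twist": [0,0,0]},{"translation": [0,0,0],"twist": [0,0,0]},{"translation": [0,0,0],"twist": [0,0,0]},{"translation": [0,0,0],"twist": [0,0,0]}], "grip": 1}}

```text
t: 6.3
ee_pos: [623.1, -91.0, 188.2]
orientation: [2.031, 2.397, 0.0]
ft_force: [1.1, -0.3, -0.5]
width: 43.9
```

{"name": "send_rows", "arguments": {"commands": [{"translation": [0,0,0.1],"twist": [0,0,0]},{"translation": [0,0,0.3],"twist": [0,0,0]},{"translation": [0,0,0.5],"twist": [0,0,-0.1]},{"translation": [0,0,0.7],"twist": [0,0,-0.2]},{"translation": [0,0,0.9],"twist": [0,0,-0.33]},{"translation": [0,0,1.0],"twist": [0,0,-0.33]},{"translation": [0,0,1.0],"twist": [0,0,-0.33]},{"translation": [0,0,1.0],"twist": [0,0,-0.33]},{"translation": [0,0,1.0],"twist": [0,0,-0.33]},{"translation": [0,0,1.0],"twist": [0,0,-0.33]}]}}

```text
t: 7.3
ee_pos: [622.5, -90.9, 286.9]
orientation: [-2.22, -2.22, 0.002]
ft_force: [-0.1, -0.7, -4.4]
width: 43.9
```

{"name": "send_rows", "arguments": {"commands": [{"translation": [-0.02,0.1,0],"twist": [0,0,0]},{"translation": [-0.05,0.2,0],"twist": [0,0,0]},{"translation": [-0.08,0.3,0],"twist": [0,0,0]},{"translation": [-0.1,0.4,0],"twist": [0,0,0]},{"translation": [-0.13,0.5,0],"twist": [0,0,0]},{"translation": [-0.15,0.6,0],"twist": [0,0,0]},{"translation": [-0.18,0.7,0],"twist": [0,0,0]},{"translation": [-0.2,0.8,0],"twist": [0,0,0]},{"translation": [-0.23,0.9,0],"twist": [0,0,0]},{"translation": [-0.25,1.0,0],"twist": [0,0,0]}]}}

```text
t: 8.3
ee_pos: [597.7, 9.8, 288.2]
orientation: [-2.221, -2.221, 0.0]
ft_force: [0.4, -0.3, -5.3]
width: 43.8
```

{"name": "send_rows", "arguments": {"commands": [{"translation": [-0.02,0.1,0],"twist": [0,0,0]},{"translation": [-0.05,0.2,0],"twist": [0,0,0]},{"translation": [-0.08,0.3,0],"twist": [0,0,0]},{"translation": [-0.1,0.4,0],"twist": [0,0,0]},{"translation": [-0.13,0.5,0],"twist": [0,0,0]},{"translation": [-0.15,0.6,0],"twist": [0,0,0]},{"translation": [-0.18,0.7,0],"twist": [0,0,0]},{"translation": [-0.2,0.8,0],"twist": [0,0,0]},{"translation": [-0.23,0.9,0],"twist": [0,0,0]},{"translation": [-0.25,1.0,0],"twist": [0,0,0]}]}}

```text
t: 9.3
ee_pos: [572.7, 109.9, 288.1]
orientation: [-2.221, -2.221, 0.0]
ft_force: [-0.4, 0.2, -4.2]
width: 43.4
```

{"name": "send_rows", "arguments": {"commands": [{"translation": [-0.02,0.1,0],"twist": [0,0,0]},{"translation": [-0.05,0.2,0],"twist": [0,0,0]},{"translation": [-0.08,0.3,0],"twist": [0,0,0]},{"translation": [-0.1,0.4,0],"twist": [0,0,0]},{"translation": [-0.13,0.5,0],"twist": [0,0,0]},{"translation": [-0.15,0.6,0],"twist": [0,0,0]},{"translation": [-0.18,0.7,0],"twist": [0,0,0]},{"translation": [-0.2,0.8,0],"twist": [0,0,0]},{"translation": [-0.23,0.9,0],"twist": [0,0,0]},{"translation": [-0.25,1.0,0],"twist": [0,0,0]}]}}

```text
t: 10.3
ee_pos: [547.8, 209.8, 288.2]
orientation: [2.221, 2.221, 0.0]
ft_force: [3.4, -1.8, -5.6]
width: 43.4
```

{"name": "send_rows", "arguments": {"commands": [{"translation": [-0.02,0.1,0],"twist": [0,0,0]},{"translation": [-0.05,0.2,0],"twist": [0,0,0]},{"translation": [-0.08,0.3,0],"twist": [0,0,0]},{"translation": [-0.1,0.4,0],"twist": [0,0,0]},{"translation": [-0.13,0.5,0],"twist": [0,0,0]},{"translation": [-0.15,0.6,0],"twist": [0,0,0]},{"translation": [-0.18,0.7,0],"twist": [0,0,0]},{"translation": [-0.2,0.8,0],"twist": [0,0,0]},{"translation": [-0.23,0.9,0],"twist": [0,0,0]},{"translation": [-0.25,1.0,0],"twist": [0,0,0]}]}}

```text
t: 11.3
ee_pos: [522.5, 310.1, 287.9]
orientation: [-2.221, -2.221, 0.0]
ft_force: [0.2, 0.2, -4.5]
width: 43.5
```

```bash
python3 - <<'E'
from h import *
w=snap('wrist','w3');s=snap('scene','s3');d=snap('side','d3');print(ctrl.get_obs()['ee_pos'])
C=np.zeros((480,760,3),np.uint8);C[:,:380]=cv2.resize(w['img'][:,160:480],(380,480))
C[:,380:]=cv2.resize(d['img'][200:460,180:386],(380,480));cv2.imwrite('pics/c3.png',C[:,:,::-1])
E
```

```text
[522.70014264 309.8292278  288.02355835]
```

View pics/c3.png

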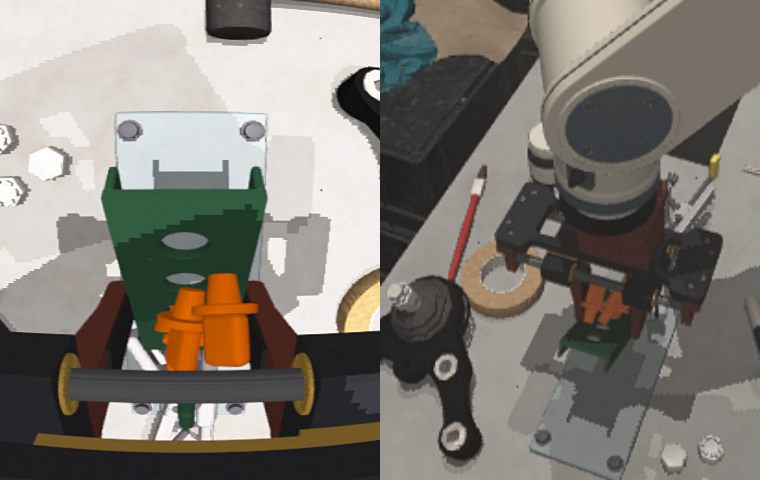

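The bracket has pitched in the grip: its free end swung up in the slackening, and some plugs look displaced. I'll take a closer look.

```bash
python3 - <<'E'
from h import *
w=load('w3');s=load('s3');d=load('d3')
C=np.zeros((600,800,3),np.uint8);C[:,:400]=cv2.resize(w['img'][150:450,220:420],(400,600),interpolation=2)
C[:300,400:]=cv2.resize(d['img'][300:420,270:430],(400,300),interpolation=2)
C[300:,400:]=cv2.resize(s['img'][130:280,90:290],(400,300),interpolation=2)
cv2.imwrite('pics/c4.png',C[:,:,::-1])
E
```

```text
(no output)
```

View pics/c4.png

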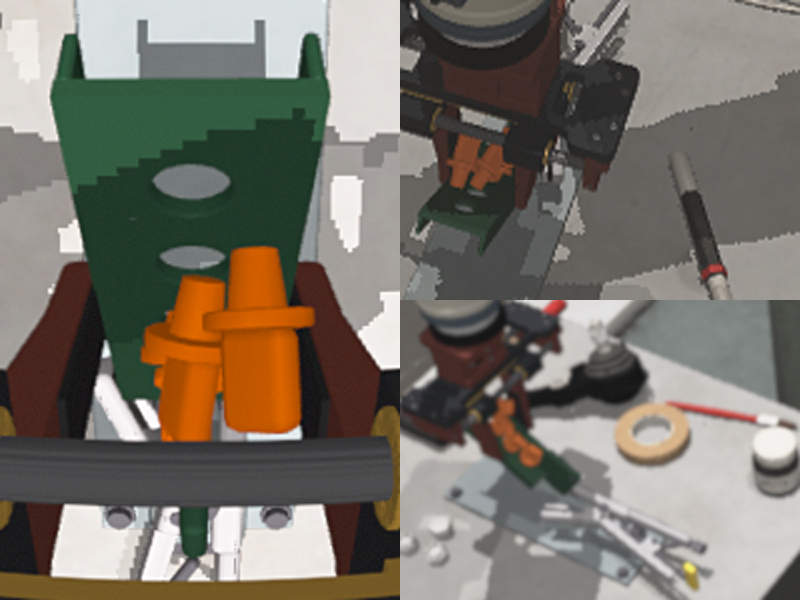

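The zoom confirms it. The bracket is pitched with its +y end up and its web still visible. Two plugs have flipped out of their holes and lie tab-down on the web. I'll get the pitch by PnP from the corners and holes.

```bash
python3 - <<'E'
from h import *
w=load('w3');K=w['intrinsics'];T=w['cam_to_world']
cr=np.array([(52,95),(328,97),(191,184),(192,258),(66,36),(318,36)],float)
uv=cr/2+[220,150]
o=np.array([(65,22,8),(65,-22,8),(40,0,8),(14,0,8),(65,22,-8),(65,-22,-8)],float)
o_,v=ray(w,uv,True);n=v@T[:3,:3];n=n[:,:2]/n[:,2:]
ok,r,t=cv2.solvePnP(o,n,np.eye(3),None);R=T[:3,:3]@cv2.Rodrigues(r)[0];p=T[:3,:3]@t[:,0]+T[:3,3]
print('mid',p.round(1),'\n',R.round(2))
print('lug',R@[-84,0,29]+p,'lugtip bottom',R@[-97,0,-8]+p, 'grip pt',R@[-15,0,0]+p)
pr,_=cv2.projectPoints(o,r,t,np.eye(3),None);print(((pr[:,0]-n)*371).round(1).tolist())
E
```

```text
mid [522.1 321.1 105.7] 
 [[-0.01 -1.   -0.01]
 [ 0.8   0.   -0.6 ]
 [ 0.6  -0.02  0.8 ]]
lug [522.33862205 236.39536757  78.71613859] lugtip bottom [522.95040151 248.09289444  41.28896142] grip pt [522.22434971 309.0447335   96.71770996]
[[1.3, 1.2], [-1.1, 0.9], [0.1, 2.1], [0.1, 0.3], [0.5, -2.5], [-0.8, -2.0]]
```

PnP gives a pitch of about 37° nose-up, with the bracket slid about 10 mm down in the pads and the lug hanging between the open jaws. I'll lower slowly at the set-down spot so the bed levels it.

{"name": "send_rows", "arguments": {"commands": [{"translation": [0,0.03,0],"twist": [0,0,0]},{"translation": [0,0.06,0],"twist": [0,0,0]},{"translation": [-0.01,0.1,0],"twist": [0,0,0]},{"translation": [-0.01,0.1,-0.05],"twist": [0,0,0]},{"translation": [-0.01,0.1,-0.1],"twist": [0,0,0]},{"translation": [-0.01,0.1,-0.15],"twist": [0,0,0]},{"translation": [-0.01,0.1,-0.2],"twist": [0,0,0]},{"translation": [-0.01,0.1,-0.25],"twist": [0,0,0]},{"translation": [-0.01,0.1,-0.28],"twist": [0,0,0]},{"translation": [-0.01,0.1,-0.3],"twist": [0,0,0]}]}}

```text
t: 12.45
ee_pos: [522.0, 318.9, 257.7]
orientation: [-2.221, -2.221, 0.001]
ft_force: [-0.2, -0.2, -4.6]
width: 43.7
```

{"name": "send_rows", "arguments": {"commands": [{"translation": [0,0,-0.03],"twist": [0,0,0]},{"translation": [0,0,-0.06],"twist": [0,0,0]},{"translation": [0,0,-0.09],"twist": [0,0,0]},{"translation": [0,0,-0.12],"twist": [0,0,0]},{"translation": [0,0,-0.15],"twist": [0,0,0]},{"translation": [0,0,-0.18],"twist": [0,0,0]},{"translation": [0,0,-0.21],"twist": [0,0,0]},{"translation": [0,0,-0.24],"twist": [0,0,0]},{"translation": [0,0,-0.27],"twist": [0,0,0]},{"translation": [0,0,-0.3],"twist": [0,0,0]}]}}

```text
t: 13.45
ee_pos: [523.0, 320.4, 229.7]
orientation: [2.221, 2.221, 0.008]
ft_force: [-0.0, 4.6, 2.4]
width: 43.3
```

```bash
python3 - <<'E'
from h import *
w=snap('wrist','w5');s=snap('scene','s5');d=snap('side','d5');o=ctrl.get_obs();print(o['ee_pos'],o['ft_force'],o['moment'],o['width'])
C=np.zeros((600,800,3),np.uint8);C[:,:400]=cv2.resize(w['img'][100:400,220:420],(400,600),interpolation=2)
C[:300,400:]=cv2.resize(d['img'][280:430,200:400],(400,300),interpolation=2)
C[300:,400:]=cv2.resize(s['img'][150:300,90:290],(400,300),interpolation=2)
cv2.imwrite('pics/c5.png',C[:,:,::-1])
E
```

```text
[522.90411335 320.00908478 229.27735001] [0.80462625 5.16741647 2.17955941] [ 0.63112091 -0.3306021   0.15853188] 43.64177349430047
```

View pics/c5.png

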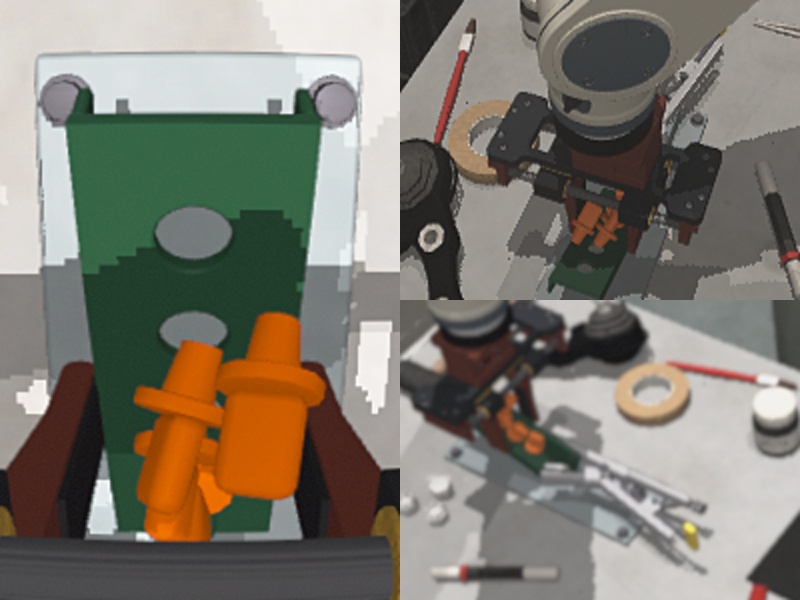

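The bracket is levelling, its pitch clearly smaller, with the plugs still resting on the web between the fingers. I'll continue down.

{"name": "send_rows", "arguments": {"commands": [{"translation": [0,0,-0.02],"twist": [0,0,0]},{"translation": [0,0,-0.04],"twist": [0,0,0]},{"translation": [0,0,-0.06],"twist": [0,0,0]},{"translation": [0,0,-0.08],"twist": [0,0,0]},{"translation": [0,0,-0.1],"twist": [0,0,0]},{"translation": [0,0,-0.12],"twist": [0,0,0]},{"translation": [0,0,-0.14],"twist": [0,0,0]},{"translation": [0,0,-0.16],"twist": [0,0,0]},{"translation": [0,0,-0.18],"twist": [0,0,0]},{"translation": [0,0,-0.2],"twist": [0,0,0]}]}}

```text
t: 14.6
ee_pos: [521.8, 319.0, 207.9]
orientation: [-2.221, -2.221, 0.001]
ft_force: [-1.3, 3.5, 1.4]
width: 43.7
```

```bash
python3 - <<'E'
from h import *
w=snap('wrist','w6');s=snap('scene','s6');d=snap('side','d6');o=ctrl.get_obs();print(o['ee_pos'],o['ft_force'],o['moment'],o['width'])
C=np.zeros((600,800,3),np.uint8);C[:,:400]=cv2.resize(w['img'][100:400,220:420],(400,600),interpolation=2)
C[:300,400:]=cv2.resize(d['img'][280:430,200:400],(400,300),interpolation=2)
C[300:,400:]=cv2.resize(s['img'][150:300,90:290],(400,300),interpolation=2)
cv2.imwrite('pics/c6.png',C[:,:,::-1])
E
```

```text
[521.80083354 318.81629075 207.83682003] [ 0.23768113  2.10907796 -0.13602522] [ 0.20242358 -0.01575203 -0.01222613] 43.63101912091607
```

View pics/c6.png

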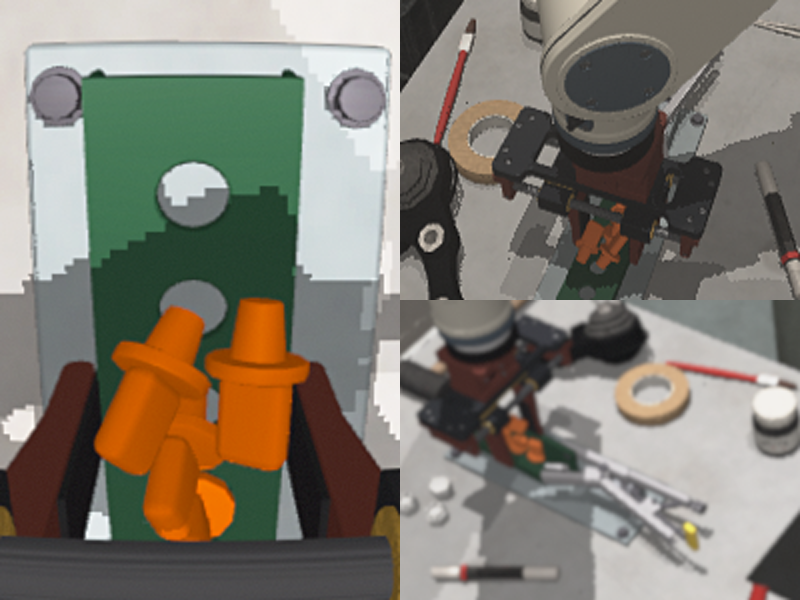

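Nearly level now, with all the plugs lying on the web. I'll measure the residual pitch.

```bash
cat >> h.py <<'E'
def pnp(w,uv,o):
    T=w['cam_to_world'];_,v=ray(w,uv,True);n=v@T[:3,:3];n=n[:,:2]/n[:,2:]
    ok,r,t=cv2.solvePnP(np.array(o,float),n,np.eye(3),None)
    pr,_=cv2.projectPoints(np.array(o,float),r,t,np.eye(3),None);print('res',((pr[:,0]-n)*371).round(1).tolist())
    return T[:3,:3]@cv2.Rodrigues(r)[0],T[:3,:3]@t[:,0]+T[:3,3]
E
python3 - <<'E'
from h import *
w=load('w6')
uv=np.array([(82,79),(303,77),(193,194),(194,308),(111,541),(274,541)])/2+[220,100]
o=[(65,22,8),(65,-22,8),(40,0,8),(14,0,8)]
R,p=pnp(w,uv[:4],o);print(p,R.round(2).tolist(),R@[-84,0,29]+p)
for z in (24,30): print(z,plane(w,uv,z,True).round(1).tolist())
E
```

```text
res [[0.1, -0.3], [-0.2, -0.1], [0.1, 0.7], [-0.0, -0.2]]
[521.61855456 332.36085614  22.85071316] [[-0.01, -1.0, 0.01], [0.99, -0.01, -0.13], [0.13, 0.01, 0.99]] [522.57615186 245.33522533  40.81241104]
24 [[497.0, 395.1, 24.0], [545.5, 395.6, 24.0], [521.4, 369.1, 24.0], [521.6, 342.1, 24.0], [499.1, 274.6, 24.0], [543.5, 274.7, 24.0]]
30 [[497.8, 395.3, 30.0], [544.6, 395.8, 30.0], [521.4, 370.2, 30.0], [521.6, 344.2, 30.0], [499.9, 279.2, 30.0], [542.7, 279.2, 30.0]]
```

{"name": "send_rows", "arguments": {"commands": [{"translation": [0,0,-0.01],"twist": [0,0,0]},{"translation": [0,0,-0.02],"twist": [0,0,0]},{"translation": [0,0,-0.04],"twist": [0,0,0]},{"translation": [0,0,-0.05],"twist": [0,0,0]},{"translation": [0,0,-0.06],"twist": [0,0,0]},{"translation": [0,0,-0.07],"twist": [0,0,0]},{"translation": [0,0,-0.08],"twist": [0,0,0]},{"translation": [0,0,-0.09],"twist": [0,0,0]},{"translation": [0,0,-0.1],"twist": [0,0,0]},{"translation": [0,0,-0.1],"twist": [0,0,0]}]}}

```text
t: 15.75
ee_pos: [522.0, 319.3, 199.8]
orientation: [-2.221, -2.221, -0.001]
ft_force: [-5.6, 2.5, 16.1]
width: 43.7
```

```bash
python3 - <<'E'
from h import *
w=snap('wrist','w7');d=ctrl.get_obs();print(d['ft_force'],d['moment'],d['ee_pos'])
im=cv2.cvtColor(w['img'],cv2.COLOR_RGB2HSV)
g=cv2.inRange(im,(45,80,20),(85,255,200));g=cv2.morphologyEx(g,cv2.MORPH_OPEN,np.ones((5,5)))
for v in (145,150,170,200,230):
    x=np.where(g[v])[0];print(v,x.min(),x.max())
c=np.where(g[:,310])[0];print(c.min());h=cv2.inRange(g,0,0)[:,:]
n,l,s,ct=cv2.connectedComponentsWithStats(h);print([(s[i].tolist(),ct[i].round(1).tolist()) for i in range(1,n) if 300<s[i,4]<5000])
E
```

```text
[-5.17803218  1.81097971 17.36316473] [0.19322422 1.06434759 0.00672762] [521.99024352 319.29952077 199.82857822]
145 269 368
150 271 368
170 266 367
200 266 366
230 267 365
146
[([299, 176, 36, 34, 961], [316.3, 192.6])]
```

{"name": "send_rows", "arguments": {"commands": [{"translation": [0,0,0.02],"twist": [0,0,0]},{"translation": [0,0,0.02],"twist": [0,0,0]},{"translation": [0,0,0.02],"twist": [0,0,0]},{"translation": [0,0,0.02],"twist": [0,0,0]},{"translation": [0,0,0.02],"twist": [0,0,0]},{"translation": [0,0,0.06],"twist": [0,0,0]},{"translation": [0,0,0.12],"twist": [0,0,0]},{"translation": [0,0,0.18],"twist": [0,0,0]},{"translation": [0,0,0.24],"twist": [0,0,0]},{"translation": [0,0,0.3],"twist": [0,0,0]}], "grip": -0.25}}

```text
t: 16.8
ee_pos: [522.0, 319.1, 229.0]
orientation: [2.221, 2.221, 0.001]
ft_force: [0.2, 0.2, 0.4]
width: 55.0
```

{"name": "send_rows", "arguments": {"commands": [{"translation": [0,0,0.1],"twist": [0,0,0]},{"translation": [0,0,0.2],"twist": [0,0,0]},{"translation": [0,0,0.3],"twist": [0,0,0]},{"translation": [0,0,0.5],"twist": [0,0,0]},{"translation": [0,0,0.7],"twist": [0,0,0]},{"translation": [0,-0.2,0.9],"twist": [0,0,0]},{"translation": [0,-0.4,1.0],"twist": [0,0,0]},{"translation": [0,-0.6,1.0],"twist": [0,0,0]},{"translation": [0,-0.8,1.0],"twist": [0,0,0]},{"translation": [0,-0.8,1.0],"twist": [0,0,0]}]}}

```text
t: 17.8
ee_pos: [521.7, 236.5, 328.3]
orientation: [-2.224, -2.219, 0.002]
ft_force: [0.3, 0.0, 0.2]
width: 55.1
```

```bash
python3 - <<'E'
from h import *
w=snap('wrist','w8');print(ctrl.get_obs()['ee_pos'])
cv2.imwrite('pics/c8.png',cv2.resize(w['img'][0:330,180:480],None,fx=1.8,fy=1.8,interpolation=2)[:,:,::-1])
E
```

```text
[521.8953511  237.59898398 328.3016844 ]
```

View pics/c8.png

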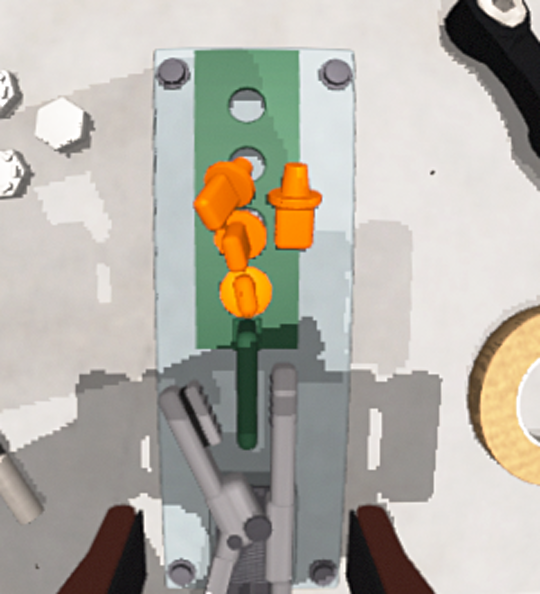

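The bracket sits flat on the bed with its lug (crop 247,330–445) between the jaws. One plug is upright at (246,290), one leans in its hole at (240,240), one lies at (225,190), and one lies on the web edge at (296,210).

```bash
python3 - <<'E'
from h import *
w=load('w8')
f=lambda L:np.array(L,float)/1.8+[180,0]
print('corners',plane(w,f([(195,51),(299,50),(197,348),(299,347)]),24,True).round(1).tolist())
print('holes',plane(w,f([(247,105),(247,163)]),24,True).round(1).tolist())
print('lugtip',plane(w,f([(247,444)]),68,True).round(1).tolist())
print('plate far',plane(w,f([(154,48),(356,48),(158,585),(340,587)]),8,True).round(1).tolist())
print('jaws fixed tip, pivot',plane(w,f([(284,365),(258,528)]),53,True).round(1).tolist())
E
```

```text
corners [[500.1, 396.8, 24.0], [543.7, 397.2, 24.0], [500.1, 267.7, 24.0], [544.1, 268.1, 24.0]]
holes [[521.8, 372.1, 24.0], [521.8, 346.9, 24.0]]
lugtip [[521.6, 238.5, 68.0]]
plate far [[480.6, 403.6, 8.0], [570.5, 403.9, 8.0], [475.5, 142.1, 8.0], [569.9, 140.7, 8.0]]
jaws fixed tip, pivot [[536.1, 265.9, 53.0], [526.2, 196.4, 53.0]]
```

{"name": "send_rows", "arguments": {"commands": [{"translation": [0,-0.2,0],"twist": [0,0,0]},{"translation": [0,-0.4,0],"twist": [0,0,0]},{"translation": [0,-0.6,0],"twist": [0,0,0]},{"translation": [0.03,-0.8,0],"twist": [0,0,0]},{"translation": [0.03,-1.0,0],"twist": [0,0,0]},{"translation": [0.03,-1.0,0],"twist": [0,0,0]},{"translation": [0.03,-1.0,0],"twist": [0,0,0]},{"translation": [0.03,-1.0,0],"twist": [0,0,0]},{"translation": [0.03,-1.0,0],"twist": [0,0,0]},{"translation": [0.03,-1.0,0],"twist": [0,0,0]}], "grip": -1}}

```text
t: 18.85
ee_pos: [525.0, 139.7, 328.1]
orientation: [-2.22, -2.222, -0.0]
ft_force: [-0.7, -0.7, -0.1]
width: 87.9
```

```bash
python3 - <<'E'
from h import *
w=snap('wrist','w9');print(ctrl.get_obs()['ee_pos'])
E
```

```text
[524.93894973 139.57682038 328.14297582]
```

{"name": "send_rows", "arguments": {"commands": [{"translation": [0,-0.2,-0.15],"twist": [0,0,0]},{"translation": [0,-0.2,-0.3],"twist": [0,0,0]},{"translation": [0,-0.2,-0.45],"twist": [0,0,0]},{"translation": [0,-0.2,-0.6],"twist": [0,0,0]},{"translation": [0,-0.2,-0.75],"twist": [0,0,0]},{"translation": [0,-0.2,-0.85],"twist": [0,0,0]},{"translation": [0,-0.2,-0.95],"twist": [0,0,0]},{"translation": [0,-0.2,-1.0],"twist": [0,0,0]},{"translation": [0,-0.2,-1.0],"twist": [0,0,0]},{"translation": [0,-0.2,-1.0],"twist": [0,0,0]}]}}

```text
t: 19.9
ee_pos: [525.2, 119.1, 228.4]
orientation: [2.221, 2.221, 0.001]
ft_force: [1.1, 0.6, 0.1]
width: 87.7
```

{"name": "send_rows", "arguments": {"commands": [{"translation": [0,0,-0.05],"twist": [0,0,0]},{"translation": [0,0,-0.1],"twist": [0,0,0]},{"translation": [0,0,-0.15],"twist": [0,0,0]},{"translation": [0,0,-0.2],"twist": [0,0,0]},{"translation": [0,0,-0.2],"twist": [0,0,0]},{"translation": [0,0,-0.2],"twist": [0,0,0]},{"translation": [0,0,-0.2],"twist": [0,0,0]},{"translation": [0,0,-0.2],"twist": [0,0,0]},{"translation": [0,0,-0.2],"twist": [0,0,0]},{"translation": [0,0,-0.2],"twist": [0,0,0]}]}}

```text
t: 20.9
ee_pos: [525.0, 119.1, 208.3]
orientation: [2.221, 2.221, 0.0]
ft_force: [-0.4, 0.3, 0.4]
width: 87.7
```

{"name": "send_rows", "arguments": {"commands": [{"translation": [0,0,0],"twist": [0,0,0]},{"translation": [0,0,0],"twist": [0,0,0]},{"translation": [0,0,0],"twist": [0,0,0]},{"translation": [0,0,0],"twist": [0,0,0]},{"translation": [0,0,0],"twist": [0,0,0]},{"translation": [0,0,0],"twist": [0,0,0]},{"translation": [0,0,0],"twist": [0,0,0]},{"translation": [0,0,0],"twist": [0,0,0]},{"translation": [0,0,0],"twist": [0,0,0]},{"translation": [0,0,0],"twist": [0,0,0]}], "grip": 0.4}}

```text
t: 21.9
ee_pos: [524.6, 119.2, 208.0]
orientation: [-2.221, -2.221, 0.001]
ft_force: [-2.7, 4.4, -0.1]
width: 33.4
```

The opening is 33.4 mm, which is the locked width. I'll open, back off and look.

{"name": "send_rows", "arguments": {"commands": [{"translation": [0,0,0],"twist": [0,0,0]},{"translation": [0,0,0],"twist": [0,0,0]},{"translation": [0,0,0],"twist": [0,0,0]},{"translation": [0,0,0],"twist": [0,0,0]},{"translation": [0,0,0],"twist": [0,0,0]},{"translation": [0,0,0.2],"twist": [0,0,0]},{"translation": [0,0,0.4],"twist": [0,0,0]},{"translation": [0,0,0.6],"twist": [0,0,0]},{"translation": [0,0,0.8],"twist": [0,0,0]},{"translation": [0,0,1.0],"twist": [0,0,0]}], "grip": -1}}

```text
t: 22.9
ee_pos: [524.9, 119.0, 309.0]
orientation: [2.221, 2.221, 0.0]
ft_force: [-0.7, 0.4, -0.0]
width: 87.7
```

{"name": "send_rows", "arguments": {"commands": [{"translation": [0,0.2,0.1],"twist": [0,0,0]},{"translation": [0,0.4,0.2],"twist": [0,0,0]},{"translation": [0,0.6,0.2],"twist": [0,0,0]},{"translation": [0,0.8,0.2],"twist": [0,0,0]},{"translation": [0,1.0,0.2],"twist": [0,0,0]},{"translation": [0,1.0,0.2],"twist": [0,0,0]},{"translation": [0,1.0,0.2],"twist": [0,0,0]},{"translation": [0,1.0,0.2],"twist": [0,0,0]},{"translation": [0,1.0,0.2],"twist": [0,0,0]},{"translation": [0,1.0,0.2],"twist": [0,0,0]}]}}

```text
t: 23.9
ee_pos: [525.1, 218.4, 328.2]
orientation: [-2.222, -2.22, 0.0]
ft_force: [-0.2, -0.2, -0.3]
width: 87.9
```

```bash
python3 - <<'E'
from h import *
w=snap('wrist','w10');s=snap('scene','s10');print(ctrl.get_obs()['ee_pos'])
C=np.zeros((594,800,3),np.uint8);C[:,:432]=cv2.resize(w['img'][30:360,180:420],None,fx=1.8,fy=1.8,interpolation=2)
C[:540,440:]=cv2.resize(s['img'][220:400,370:490],(360,540),interpolation=2)
cv2.imwrite('pics/c10.png',C[:,:,::-1])
E
```

```text
[525.06881845 218.57364629 328.19215352]
```

View pics/c10.png

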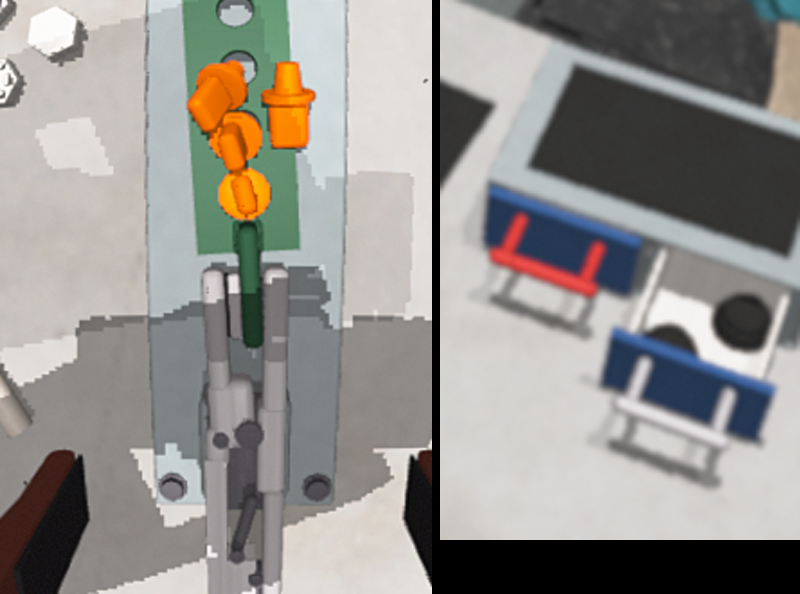

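The pliers are locked on the lug. The red drawer is home, and the steel one is well out with its handle at scene px (447,360). I'll fly over to the chest.

{"name": "send_rows", "arguments": {"commands": [{"translation": [0,-0.2,0.1],"twist": [0,0,0]},{"translation": [0,-0.5,0.1],"twist": [0,0,0]},{"translation": [0,-0.8,0.1],"twist": [0,0,0]},{"translation": [0,-1.0,0.1],"twist": [0,0,0]},{"translation": [0,-1.0,0.1],"twist": [0,0,0]},{"translation": [0,-1.0,0.1],"twist": [0,0,0]},{"translation": [0,-1.0,0.1],"twist": [0,0,0]},{"translation": [0,-1.0,0.1],"twist": [0,0,0]},{"translation": [0,-1.0,0.1],"twist": [0,0,0]},{"translation": [0,-1.0,0.1],"twist": [0,0,0]}]}}

```text
t: 25.0
ee_pos: [524.9, 119.5, 338.1]
orientation: [-2.22, -2.222, 0.0]
ft_force: [0.0, -0.5, -0.2]
width: 87.9
```

{"name": "send_rows", "arguments": {"commands": [{"translation": [0,-0.2,0.1],"twist": [0,0,0]},{"translation": [0,-0.5,0.1],"twist": [0,0,0]},{"translation": [0,-0.8,0.1],"twist": [0,0,0]},{"translation": [0,-1.0,0.1],"twist": [0,0,0]},{"translation": [0,-1.0,0.1],"twist": [0,0,0]},{"translation": [0,-1.0,0.1],"twist": [0,0,0]},{"translation": [0,-1.0,0.1],"twist": [0,0,0]},{"translation": [0,-1.0,0.1],"twist": [0,0,0]},{"translation": [0,-1.0,0.1],"twist": [0,0,0]},{"translation": [0,-1.0,0.1],"twist": [0,0,0]}]}}

```text
t: 26.0
ee_pos: [525.0, 19.5, 348.2]
orientation: [-2.221, -2.222, 0.0]
ft_force: [1.0, -0.3, -0.7]
width: 87.9
```

{"name": "send_rows", "arguments": {"commands": [{"translation": [0,-0.2,0.1],"twist": [0,0,0]},{"translation": [0,-0.5,0.1],"twist": [0,0,0]},{"translation": [0,-0.8,0.1],"twist": [0,0,0]},{"translation": [0,-1.0,0.1],"twist": [0,0,0]},{"translation": [0,-1.0,0.1],"twist": [0,0,0]},{"translation": [0,-1.0,0.1],"twist": [0,0,0]},{"translation": [0,-1.0,0.1],"twist": [0,0,0]},{"translation": [0,-1.0,0.1],"twist": [0,0,0]},{"translation": [0,-1.0,0.1],"twist": [0,0,0]},{"translation": [0,-1.0,0.1],"twist": [0,0,0]}]}}

```text
t: 27.0
ee_pos: [525.0, -80.5, 358.2]
orientation: [-2.22, -2.222, 0.0]
ft_force: [0.3, -0.3, 0.1]
width: 88.1
```

{"name": "send_rows", "arguments": {"commands": [{"translation": [0,-0.2,0.1],"twist": [0,0,0]},{"translation": [0,-0.5,0.1],"twist": [0,0,0]},{"translation": [0,-0.8,0.1],"twist": [0,0,0]},{"translation": [0,-1.0,0.1],"twist": [0,0,0]},{"translation": [0,-1.0,0.1],"twist": [0,0,0]},{"translation": [0,-1.0,0.1],"twist": [0,0,0]},{"translation": [0,-1.0,0.1],"twist": [0,0,0]},{"translation": [0,-1.0,0.1],"twist": [0,0,0]},{"translation": [0,-1.0,0.1],"twist": [0,0,0]},{"translation": [0,-1.0,0.1],"twist": [0,0,0]}]}}

```text
t: 28.0
ee_pos: [525.1, -180.4, 368.2]
orientation: [-2.221, -2.222, -0.0]
ft_force: [0.1, -0.5, 0.9]
width: 87.9
```

{"name": "send_rows", "arguments": {"commands": [{"translation": [0,-0.2,0.1],"twist": [0,0,0]},{"translation": [0,-0.5,0.1],"twist": [0,0,0]},{"translation": [0,-0.8,0.1],"twist": [0,0,0]},{"translation": [0,-1.0,0.1],"twist": [0,0,0]},{"translation": [0,-1.0,0.1],"twist": [0,0,0]},{"translation": [0,-1.0,0.1],"twist": [0,0,0]},{"translation": [0,-1.0,0.1],"twist": [0,0,0]},{"translation": [0,-1.0,0.1],"twist": [0,0,0]},{"translation": [0,-1.0,0.1],"twist": [0,0,0]},{"translation": [0,-1.0,0.1],"twist": [0,0,0]}]}}

```text
t: 29.0
ee_pos: [525.1, -280.4, 378.3]
orientation: [2.221, 2.222, 0.0]
ft_force: [-0.4, 0.9, -0.6]
width: 87.4
```

{"name": "send_rows", "arguments": {"commands": [{"translation": [0,-0.2,0.1],"twist": [0,0,0]},{"translation": [0,-0.5,0.1],"twist": [0,0,0]},{"translation": [0,-0.8,0.1],"twist": [0,0,0]},{"translation": [0,-1.0,0.1],"twist": [0,0,0]},{"translation": [0,-1.0,0.1],"twist": [0,0,0]},{"translation": [0,-1.0,0.1],"twist": [0,0,0]},{"translation": [0,-1.0,0.1],"twist": [0,0,0]},{"translation": [0,-1.0,0.1],"twist": [0,0,0]},{"translation": [0,-1.0,0.1],"twist": [0,0,0]},{"translation": [0,-1.0,0.1],"twist": [0,0,0]}], "grip": 1}}

```text
t: 30.0
ee_pos: [525.1, -380.4, 388.3]
orientation: [-2.221, -2.222, -0.0]
ft_force: [0.3, 0.7, -1.3]
width: 11.5
```

```bash
python3 - <<'E'
from h import *
w=snap('wrist','w11');print(ctrl.get_obs()['ee_pos'])
cv2.imwrite('pics/c11.png',w['img'][:,:,::-1])
E
```

```text
[ 525.13107409 -380.5502961   388.27660642]
```

View pics/c11.png

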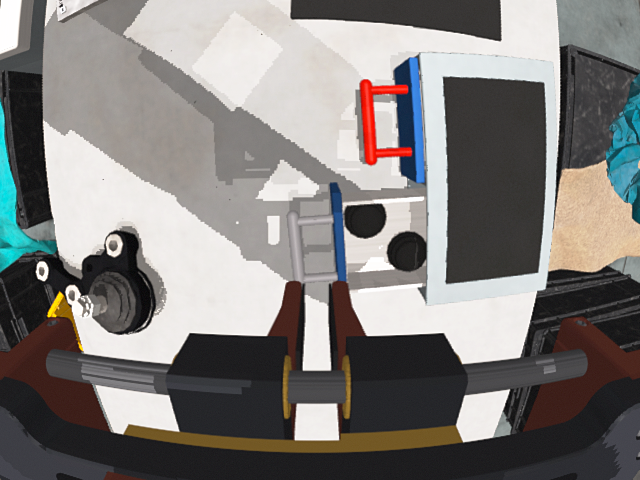

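The wrist view shows the red handle from (365,80) to (371,163) and the steel handle from (292,212) to (297,283). The chest's top front edge runs from about (424,55) to (428,303).

```bash
python3 - <<'E'
from h import *
w=load('w11');im=cv2.cvtColor(w['img'],cv2.COLOR_RGB2HSV)
r=(cv2.inRange(im,(0,150,90),(8,255,255))|cv2.inRange(im,(172,150,90),(180,255,255)))
q=np.argwhere(r[70:175,355:376])[:,::-1]+[355,70]
(cx,cy),(a,b),an=cv2.minAreaRect(q.astype(np.float32));print('px',cx,cy,a,b,an)
P=plane(w,q,54,True)[:,:2].astype(np.float32);print('red bar rect',cv2.minAreaRect(P),P.mean(0),P.min(0),P.max(0))
print('red line',plane(w,[(365,80),(371,163)],54,True).round(1).tolist())
print('steel',plane(w,[(292,212),(297,283)],54,True).round(1).tolist())
print('chest front/back',plane(w,[(425,55),(428,303),(552,60),(547,291)],72,True).round(1).tolist())
print('drawer faces red,steel',plane(w,[(412,60),(424,182),(337,185),(345,282)],66,True).round(1).tolist())
E
```

```text
px 367.5 122.0 84.0 15.0 90.0
red bar rect ((567.664306640625, -292.5337219238281), (12.73391056060791, 71.91004180908203), 0.8777997493743896) [ 568.0464  -291.20413] [ 560.893 -328.466] [ 574.5545  -256.57523]
red line [[565.1, -256.7, 54.0], [571.1, -327.6, 54.0]]
steel [[503.6, -370.7, 54.0], [507.0, -437.5, 54.0]]
chest front/back [[611.9, -234.9, 72.0], [627.4, -450.8, 72.0], [736.9, -220.5, 72.0], [759.6, -444.3, 72.0]]
drawer faces red,steel [[602.4, -239.0, 66.0], [615.3, -341.2, 66.0], [541.7, -345.2, 66.0], [550.3, -431.3, 66.0]]
```

{"name": "send_rows", "arguments": {"commands": [{"translation": [-0.2,-0.1,0],"twist": [0,0,0.08]},{"translation": [-0.4,-0.2,0],"twist": [0,0,0.16]},{"translation": [-0.54,-0.26,-0.2],"twist": [0,0,0.16]},{"translation": [-0.54,-0.26,-0.4],"twist": [0,0,0.16]},{"translation": [-0.54,-0.26,-0.6],"twist": [0,0,0.16]},{"translation": [-0.54,-0.26,-0.8],"twist": [0,0,0.16]},{"translation": [-0.54,-0.26,-1.0],"twist": [0,0,0.16]},{"translation": [-0.54,-0.26,-1.0],"twist": [0,0,0.16]},{"translation": [-0.54,-0.26,-1.0],"twist": [0,0,0.16]},{"translation": [-0.54,-0.26,-1.0],"twist": [0,0,0.16]}]}}

```text
t: 31.05
ee_pos: [471.4, -407.2, 289.4]
orientation: [2.129, 2.307, 0.0]
ft_force: [0.4, -0.3, -0.4]
width: 0.7
```

{"name": "send_rows", "arguments": {"commands": [{"translation": [0,0,-0.2],"twist": [0,0,0]},{"translation": [0,0,-0.4],"twist": [0,0,0]},{"translation": [0,0,-0.6],"twist": [0,0,0]},{"translation": [0,0,-0.66],"twist": [0,0,0]},{"translation": [0,0,-0.66],"twist": [0,0,0]},{"translation": [0.05,0.0,-0.66],"twist": [0,0,0]},{"translation": [0.1,0.01,-0.66],"twist": [0,0,0]},{"translation": [0.15,0.01,-0.66],"twist": [0,0,0]},{"translation": [0.2,0.02,-0.66],"twist": [0,0,0]},{"translation": [0.25,0.02,-0.66],"twist": [0,0,0]}]}}

```text
t: 32.05
ee_pos: [496.4, -404.8, 222.5]
orientation: [-2.13, -2.309, 0.0]
ft_force: [-1.6, 1.5, 1.0]
width: 0.2
```

{"name": "send_rows", "arguments": {"commands": [{"translation": [0.06,0.0,0],"twist": [0,0,0]},{"translation": [0.12,0.01,0],"twist": [0,0,0]},{"translation": [0.18,0.02,0],"twist": [0,0,0]},{"translation": [0.24,0.02,0],"twist": [0,0,0]},{"translation": [0.3,0.03,0],"twist": [0,0,0]},{"translation": [0.36,0.03,0],"twist": [0,0,0]},{"translation": [0.42,0.04,0],"twist": [0,0,0]},{"translation": [0.48,0.04,0],"twist": [0,0,0]},{"translation": [0.54,0.05,0],"twist": [0,0,0]},{"translation": [0.58,0.05,0],"twist": [0,0,0]}]}}

```text
t: 33.05
ee_pos: [554.6, -399.7, 222.1]
orientation: [-2.131, -2.309, -0.0]
ft_force: [-1.1, 1.1, 0.9]
width: 0.2
```

{"name": "send_rows", "arguments": {"commands": [{"translation": [0.01,0,0],"twist": [0,0,0]},{"translation": [0.02,0.0,0],"twist": [0,0,0]},{"translation": [0.03,0.0,0],"twist": [0,0,0]},{"translation": [0.04,0.0,0],"twist": [0,0,0]},{"translation": [0.05,0.0,0],"twist": [0,0,0]},{"translation": [0.06,0.0,0],"twist": [0,0,0]},{"translation": [0.06,0,0],"twist": [0,0,0]},{"translation": [0.06,0,0],"twist": [0,0,0]},{"translation": [0.06,0,0],"twist": [0,0,0]},{"translation": [0.06,0,0],"twist": [0,0,0]}]}}

```text
t: 34.05
ee_pos: [560.0, -400.0, 222.2]
orientation: [2.131, 2.308, 0.0]
ft_force: [0.3, 0.5, -0.3]
width: 0.5
```

```bash
python3 - <<'E'
from h import *
s=snap('scene','s12');o=ctrl.get_obs();print(o['ee_pos'],o['ft_force'])
im=cv2.cvtColor(s['img'],cv2.COLOR_RGB2HSV)
b=cv2.inRange(im,(105,120,40),(125,255,255));b[:230]=0;b[400:]=0;b[:,:370]=0
n,l,st,c=cv2.connectedComponentsWithStats(b);print([(st[i].tolist()) for i in range(1,n) if st[i,4]>60])
E
```

```text
[ 559.9889344  -399.99434193  222.20972533] [-0.59556618 -0.48918723 -0.04164342]
[[386, 282, 51, 35, 669], [436, 301, 7, 18, 66], [476, 316, 16, 20, 184]]
```

{"name": "send_rows", "arguments": {"commands": [{"translation": [0.01,0,0],"twist": [0,0,0]},{"translation": [0.02,0.0,0],"twist": [0,0,0]},{"translation": [0.03,0.0,0],"twist": [0,0,0]},{"translation": [0.04,0.0,0],"twist": [0,0,0]},{"translation": [0.05,0.0,0],"twist": [0,0,0]},{"translation": [0.06,0.0,0],"twist": [0,0,0]},{"translation": [0.06,0,0],"twist": [0,0,0]},{"translation": [0.06,0,0],"twist": [0,0,0]},{"translation": [0.06,0,0],"twist": [0,0,0]},{"translation": [0.06,0,0],"twist": [0,0,0]}]}}

```text
t: 35.1
ee_pos: [564.3, -400.2, 222.1]
orientation: [-2.128, -2.305, 0.004]
ft_force: [-10.1, -0.7, 7.0]
width: 0.6
```

{"name": "send_rows", "arguments": {"commands": [{"translation": [-0.15,0,0],"twist": [0,0,0]},{"translation": [-0.3,0.0,0],"twist": [0,0,0]},{"translation": [-0.3,0.0,0.2],"twist": [0,0,0]},{"translation": [-0.3,0.0,0.4],"twist": [0,0,0]},{"translation": [-0.3,0.0,0.6],"twist": [0,0,0]},{"translation": [-0.3,0.0,0.8],"twist": [0,0,0]},{"translation": [-0.3,0,0.9],"twist": [0,0,0]},{"translation": [-0.2,0.3,0.9],"twist": [0,0,0]},{"translation": [-0.1,0.6,0.9],"twist": [0,0,0]},{"translation": [0.04,1.0,0.9],"twist": [0,0,0]}], "grip": 0.32}}

```text
t: 36.1
ee_pos: [569.5, -299.9, 311.9]
orientation: [2.133, 2.306, -0.0]
ft_force: [-0.5, -0.8, 0.1]
width: 30.0
```

{"name": "send_rows", "arguments": {"commands": [{"translation": [0,0.08,0],"twist": [0,0,0]},{"translation": [0,0.08,-0.2],"twist": [0,0,0]},{"translation": [0,0.08,-0.4],"twist": [0,0,0]},{"translation": [0,0.08,-0.5],"twist": [0,0,0]},{"translation": [0,0.08,-0.6],"twist": [0,0,0]},{"translation": [0,0.08,-0.7],"twist": [0,0,0]},{"translation": [0,0.08,-0.8],"twist": [0,0,0]},{"translation": [0,0.08,-0.9],"twist": [0,0,0]},{"translation": [0,0.08,-0.96],"twist": [0,0,0]},{"translation": [0,0.08,-0.96],"twist": [0,0,0]}]}}

```text
t: 37.1
ee_pos: [569.7, -291.8, 215.1]
orientation: [-2.13, -2.307, 0.001]
ft_force: [0.3, 0.1, -0.5]
width: 30.3
```

{"name": "send_rows", "arguments": {"commands": [{"translation": [0,0,0],"twist": [0,0,0]},{"translation": [0,0,0],"twist": [0,0,0]},{"translation": [0,0,0],"twist": [0,0,0]},{"translation": [0,0,0],"twist": [0,0,0]},{"translation": [0,0,0],"twist": [0,0,0]},{"translation": [0,0,0],"twist": [0,0,0]},{"translation": [0,0,0],"twist": [0,0,0]},{"translation": [0,0,0],"twist": [0,0,0]},{"translation": [0,0,0],"twist": [0,0,0]},{"translation": [0,0,0],"twist": [0,0,0]}], "grip": 1}}

```text
t: 38.1
ee_pos: [569.3, -292.2, 216.6]
orientation: [-2.13, -2.308, 0.002]
ft_force: [-5.3, -2.1, 4.2]
width: 10.4
```

{"name": "send_rows", "arguments": {"commands": [{"translation": [-0.08,-0.01,0],"twist": [0,0,0]},{"translation": [-0.17,-0.01,0],"twist": [0,0,0]},{"translation": [-0.26,-0.02,0],"twist": [0,0,0]},{"translation": [-0.35,-0.03,0],"twist": [0,0,0]},{"translation": [-0.44,-0.04,0],"twist": [0,0,0]},{"translation": [-0.53,-0.04,0],"twist": [0,0,0]},{"translation": [-0.62,-0.05,0],"twist": [0,0,0]},{"translation": [-0.7,-0.06,0],"twist": [0,0,0]},{"translation": [-0.78,-0.06,0],"twist": [0,0,0]},{"translation": [-0.83,-0.07,0],"twist": [0,0,0]}]}}

```text
t: 39.1
ee_pos: [486.2, -299.2, 216.5]
orientation: [2.131, 2.308, -0.0]
ft_force: [0.4, 1.6, 6.9]
width: 10.2
```

```bash
python3 - <<'E'
from h import *
o=ctrl.get_obs();print(o['ee_pos'],o['ft_force'],o['width'])
E
```

```text
[ 486.19844179 -299.16089943  216.48698289] [0.4284238  1.59947139 6.85671825] 10.22827565984039
```

The red drawer is out about 83 mm. I'll release the handle, rise and fly back to the plugs.

{"name": "send_rows", "arguments": {"commands": [{"translation": [0,0,0],"twist": [0,0,0]},{"translation": [0,0,0],"twist": [0,0,0]},{"translation": [0,0,0],"twist": [0,0,0]},{"translation": [0,0,0],"twist": [0,0,0]},{"translation": [0,0,0.2],"twist": [0,0,0]},{"translation": [0,0,0.4],"twist": [0,0,0]},{"translation": [0,0,0.6],"twist": [0,0,0]},{"translation": [0,0,0.8],"twist": [0,0,-0.16]},{"translation": [0,0.4,1.0],"twist": [0,0,-0.16]},{"translation": [0,0.8,1.0],"twist": [0,0,-0.16]}], "grip": 0.32}}

```text
t: 40.1
ee_pos: [487.7, -219.1, 318.5]
orientation: [2.221, 2.216, 0.002]
ft_force: [0.1, 0.9, 0.2]
width: 29.6
```

{"name": "send_rows", "arguments": {"commands": [{"translation": [0.01,0.1,0],"twist": [0,0,0]},{"translation": [0.02,0.2,0],"twist": [0,0,0]},{"translation": [0.03,0.3,0],"twist": [0,0,0]},{"translation": [0.04,0.4,0],"twist": [0,0,0]},{"translation": [0.05,0.5,0],"twist": [0,0,0]},{"translation": [0.06,0.6,0],"twist": [0,0,0]},{"translation": [0.07,0.7,0],"twist": [0,0,0]},{"translation": [0.08,0.8,0],"twist": [0,0,0]},{"translation": [0.09,0.9,0],"twist": [0,0,0]},{"translation": [0.1,1.0,0],"twist": [0,0,0]}], "grip": 0.1}}

```text
t: 41.1
ee_pos: [497.0, -118.1, 316.2]
orientation: [-2.221, -2.222, 0.0]
ft_force: [0.3, 0.1, 0.7]
width: 38.8
```

{"name": "send_rows", "arguments": {"commands": [{"translation": [0.01,0.1,0],"twist": [0,0,0]},{"translation": [0.02,0.2,0],"twist": [0,0,0]},{"translation": [0.03,0.3,0],"twist": [0,0,0]},{"translation": [0.04,0.4,0],"twist": [0,0,0]},{"translation": [0.05,0.5,0],"twist": [0,0,0]},{"translation": [0.06,0.6,0],"twist": [0,0,0]},{"translation": [0.07,0.7,0],"twist": [0,0,0]},{"translation": [0.08,0.8,0],"twist": [0,0,0]},{"translation": [0.09,0.9,0],"twist": [0,0,0]},{"translation": [0.1,1.0,0],"twist": [0,0,0]}]}}

```text
t: 42.1
ee_pos: [507.1, -18.1, 316.2]
orientation: [-2.221, -2.221, 0.0]
ft_force: [0.4, 0.6, -0.6]
width: 39.6
```

{"name": "send_rows", "arguments": {"commands": [{"translation": [0.01,0.1,0],"twist": [0,0,0]},{"translation": [0.02,0.2,0],"twist": [0,0,0]},{"translation": [0.03,0.3,0],"twist": [0,0,0]},{"translation": [0.04,0.4,0],"twist": [0,0,0]},{"translation": [0.05,0.5,0],"twist": [0,0,0]},{"translation": [0.06,0.6,0],"twist": [0,0,0]},{"translation": [0.07,0.7,0],"twist": [0,0,0]},{"translation": [0.08,0.8,0],"twist": [0,0,0]},{"translation": [0.09,0.9,0],"twist": [0,0,0]},{"translation": [0.1,1.0,0],"twist": [0,0,0]}]}}

```text
t: 43.1
ee_pos: [517.1, 81.8, 316.2]
orientation: [2.221, 2.221, 0.0]
ft_force: [0.8, -0.1, -0.4]
width: 39.7
```

{"name": "send_rows", "arguments": {"commands": [{"translation": [0.01,0.1,0],"twist": [0,0,0]},{"translation": [0.02,0.2,0],"twist": [0,0,0]},{"translation": [0.03,0.3,0],"twist": [0,0,0]},{"translation": [0.04,0.4,0],"twist": [0,0,0]},{"translation": [0.05,0.5,0],"twist": [0,0,0]},{"translation": [0.06,0.6,0],"twist": [0,0,0]},{"translation": [0.07,0.7,0],"twist": [0,0,0]},{"translation": [0.08,0.8,0],"twist": [0,0,0]},{"translation": [0.09,0.9,0],"twist": [0,0,0]},{"translation": [0.1,1.0,0],"twist": [0,0,0]}]}}

```text
t: 44.1
ee_pos: [527.0, 181.9, 316.2]
orientation: [-2.221, -2.221, 0.0]
ft_force: [0.4, -0.1, 0.8]
width: 39.6
```

{"name": "send_rows", "arguments": {"commands": [{"translation": [0.0,0.1,0],"twist": [0,0,0]},{"translation": [0.0,0.2,0],"twist": [0,0,0]},{"translation": [0.0,0.3,0],"twist": [0,0,0]},{"translation": [0.0,0.4,0],"twist": [0,0,0]},{"translation": [0.0,0.5,0],"twist": [0,0,0]},{"translation": [0.0,0.5,0],"twist": [0,0,0]},{"translation": [0.0,0.5,-0.1],"twist": [0,0,0]},{"translation": [0.0,0.5,-0.2],"twist": [0,0,0]},{"translation": [0.0,0.5,-0.2],"twist": [0,0,0]},{"translation": [0.0,0.5,-0.2],"twist": [0,0,0]}]}}

```text
t: 45.1
ee_pos: [526.8, 230.6, 295.4]
orientation: [-2.222, -2.22, 0.002]
ft_force: [1.4, 0.4, 0.4]
width: 39.2
```

```bash
python3 - <<'E'
from h import *
w=snap('wrist','w13');s=snap('scene','s13');print(ctrl.get_obs()['ee_pos'])
C=np.zeros((600,800,3),np.uint8);C[:,:480]=cv2.resize(w['img'][60:360,200:440],None,fx=2,fy=2,interpolation=2)
C[:450,490:]=cv2.resize(s['img'][220:400,370:494],(310,450),interpolation=2)
cv2.imwrite('pics/c13.png',C[:,:,::-1])
E
```

```text
[527.10777097 230.78596894 296.13008626]
```

View pics/c13.png

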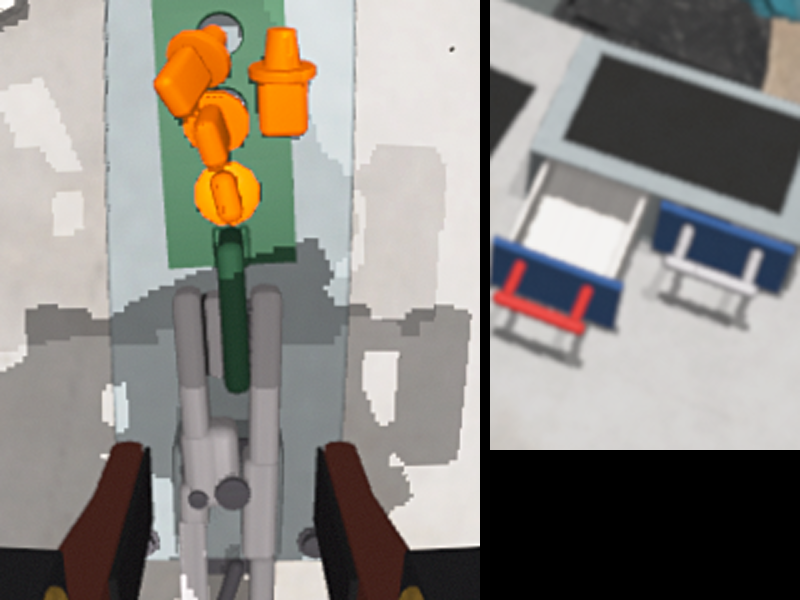

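The wrist crop shows plug A upright at (228,197), B leaning at (213,135), C lying at (190,65) and D lying at (283,100). The red drawer is open and empty, and the steel drawer is home.

```bash
python3 - <<'E'
from h import *
w=load('w13');f=lambda L:np.array(L,float)/2+[200,60]
print('A tab top ends z48',plane(w,f([(221,180),(233,219),(228,198)]),48,True).round(1).tolist(),'A flange z28',plane(w,f([(227,193)]),28,True).round(1).tolist())
print('B flange z30',plane(w,f([(215,123)]),30,True).round(1).tolist(),'tab far end z45',plane(w,f([(208,115),(216,160)]),45,True).round(1).tolist())
print('C flange z34, tabend',plane(w,f([(200,57)]),34,True).round(1).tolist(),plane(w,f([(180,90),(185,78)]),36,True).round(1).tolist())
print('D flange, tab, stem tip z33',plane(w,f([(283,72),(283,112),(283,135),(282,32)]),33,True).round(1).tolist())
print('chan corners',plane(w,f([(169,267),(296,262)]),24,True).round(1).tolist(),'hole14',plane(w,f([(220,32)]),24,True).round(1).tolist())
E
```

```text
A tab top ends z48 [[522.5, 298.4, 48.0], [526.2, 286.4, 48.0], [524.7, 292.9, 48.0]] A flange z28 [[524.2, 293.0, 28.0]]
B flange z30 [[520.3, 316.3, 30.0]] tab far end z45 [[518.5, 318.5, 45.0], [521.0, 304.5, 45.0]]
C flange z34, tabend [[515.6, 337.9, 34.0]] [[509.4, 327.0, 36.0], [511.0, 330.9, 36.0]]
D flange, tab, stem tip z33 [[542.2, 333.1, 33.0], [542.2, 320.0, 33.0], [542.3, 312.4, 33.0], [541.8, 346.4, 33.0]]
chan corners [[504.2, 267.3, 24.0], [547.8, 269.1, 24.0]] hole14 [[521.8, 347.6, 24.0]]
```

{"name": "send_rows", "arguments": {"commands": [{"translation": [0,0.2,0],"twist": [0,0,0.2]},{"translation": [-0.01,0.4,0],"twist": [0,0,0.4]},{"translation": [-0.025,0.62,0],"twist": [0,0,0.4]},{"translation": [-0.025,0.62,-0.2],"twist": [0,0,0.4]},{"translation": [-0.025,0.62,-0.4],"twist": [0,0,0.4]},{"translation": [-0.025,0.62,-0.55],"twist": [0,0,0.4]},{"translation": [-0.025,0.62,-0.7],"twist": [0,0,0.4]},{"translation": [-0.025,0.62,-0.8],"twist": [0,0,0.4]},{"translation": [-0.025,0.62,-0.83],"twist": [0,0,0.4]},{"translation": [-0.025,0.62,-0.83],"twist": [0,0,0.4]}], "grip": 0.45}}

```text
t: 46.2
ee_pos: [524.5, 292.9, 212.9]
orientation: [-1.989, -2.432, 0.001]
ft_force: [-0.1, -0.9, 1.3]
width: 24.0
```

{"name": "send_rows", "arguments": {"commands": [{"translation": [0,0,0],"twist": [0,0,0]},{"translation": [0,0,0],"twist": [0,0,0]},{"translation": [0,0,0],"twist": [0,0,0]},{"translation": [0,0,0],"twist": [0,0,0]},{"translation": [0,0,0],"twist": [0,0,0]},{"translation": [0,0,0],"twist": [0,0,0]},{"translation": [0,0,0.1],"twist": [0,0,0]},{"translation": [0,0,0.3],"twist": [0,0,0]},{"translation": [0,0,0.6],"twist": [0,0,0]},{"translation": [0,0,1.0],"twist": [0,0,0]}], "grip": 1}}

```text
t: 47.2
ee_pos: [523.8, 292.7, 313.1]
orientation: [-1.988, -2.431, 0.005]
ft_force: [1.7, 0.6, 0.4]
width: 7.6
```

{"name": "send_rows", "arguments": {"commands": [{"translation": [0.01,-0.2,0],"twist": [0,0,-0.2]},{"translation": [0.03,-0.45,0],"twist": [0,0,-0.4]},{"translation": [0.05,-0.7,0],"twist": [0,0,-0.4]},{"translation": [0.07,-0.9,0],"twist": [0,0,-0.4]},{"translation": [0.08,-1.0,0],"twist": [0,0,-0.4]},{"translation": [0.08,-1.0,0],"twist": [0,0,-0.4]},{"translation": [0.08,-1.0,0],"twist": [0,0,-0.4]},{"translation": [0.08,-1.0,0],"twist": [0,0,-0.4]},{"translation": [0.08,-1.0,0],"twist": [0,0,-0.4]},{"translation": [0.08,-1.0,0],"twist": [0,0,-0.4]}]}}

```text
t: 48.2
ee_pos: [532.4, 193.6, 313.1]
orientation: [-2.22, -2.222, 0.0]
ft_force: [-0.4, 0.1, -0.0]
width: 7.7
```

{"name": "send_rows", "arguments": {"commands": [{"translation": [0.01,-0.1,0],"twist": [0,0,0]},{"translation": [0.02,-0.2,0],"twist": [0,0,0]},{"translation": [0.03,-0.3,0],"twist": [0,0,0]},{"translation": [0.04,-0.4,0],"twist": [0,0,0]},{"translation": [0.05,-0.5,0],"twist": [0,0,0]},{"translation": [0.06,-0.6,0],"twist": [0,0,0]},{"translation": [0.07,-0.7,0],"twist": [0,0,0]},{"translation": [0.08,-0.8,0],"twist": [0,0,0]},{"translation": [0.08,-0.9,0],"twist": [0,0,0]},{"translation": [0.08,-1.0,0],"twist": [0,0,0]}]}}

```text
t: 49.2
ee_pos: [540.5, 92.2, 313.2]
orientation: [-2.221, -2.221, 0.0]
ft_force: [0.8, 0.3, 1.2]
width: 8.1
```

{"name": "send_rows", "arguments": {"commands": [{"translation": [0.01,-0.1,0],"twist": [0,0,0]},{"translation": [0.02,-0.2,0],"twist": [0,0,0]},{"translation": [0.03,-0.3,0],"twist": [0,0,0]},{"translation": [0.04,-0.4,0],"twist": [0,0,0]},{"translation": [0.05,-0.5,0],"twist": [0,0,0]},{"translation": [0.06,-0.6,0],"twist": [0,0,0]},{"translation": [0.07,-0.7,0],"twist": [0,0,0]},{"translation": [0.08,-0.8,0],"twist": [0,0,0]},{"translation": [0.08,-0.9,0],"twist": [0,0,0]},{"translation": [0.08,-1.0,0],"twist": [0,0,0]}]}}

```text
t: 50.2
ee_pos: [548.5, -7.8, 313.1]
orientation: [-2.221, -2.221, 0.0]
ft_force: [0.3, -0.0, -0.9]
width: 7.6
```

{"name": "send_rows", "arguments": {"commands": [{"translation": [0.01,-0.1,0],"twist": [0,0,0]},{"translation": [0.02,-0.2,0],"twist": [0,0,0]},{"translation": [0.03,-0.3,0],"twist": [0,0,0]},{"translation": [0.04,-0.4,0],"twist": [0,0,0]},{"translation": [0.05,-0.5,0],"twist": [0,0,0]},{"translation": [0.06,-0.6,0],"twist": [0,0,0]},{"translation": [0.07,-0.7,0],"twist": [0,0,0]},{"translation": [0.08,-0.8,0],"twist": [0,0,0]},{"translation": [0.08,-0.9,0],"twist": [0,0,0]},{"translation": [0.08,-1.0,0],"twist": [0,0,0]}]}}

```text
t: 51.2
ee_pos: [556.5, -107.8, 313.2]
orientation: [-2.221, -2.221, 0.0]
ft_force: [-0.4, -0.4, 0.6]
width: 7.8
```

{"name": "send_rows", "arguments": {"commands": [{"translation": [0.01,-0.1,0],"twist": [0,0,0]},{"translation": [0.02,-0.2,0],"twist": [0,0,0]},{"translation": [0.03,-0.3,0],"twist": [0,0,0]},{"translation": [0.04,-0.4,0],"twist": [0,0,0]},{"translation": [0.05,-0.5,0],"twist": [0,0,0]},{"translation": [0.06,-0.6,0],"twist": [0,0,0]},{"translation": [0.07,-0.7,0],"twist": [0,0,0]},{"translation": [0.08,-0.8,0],"twist": [0,0,0]},{"translation": [0.1,-0.9,0],"twist": [0,0,0]},{"translation": [0.12,-1.0,0],"twist": [0,0,0]}]}}

```text
t: 52.2
ee_pos: [568.6, -207.8, 313.2]
orientation: [2.221, 2.221, -0.0]
ft_force: [-0.9, -0.5, -0.5]
width: 8.1
```

{"name": "send_rows", "arguments": {"commands": [{"translation": [0.0,-0.2,0],"twist": [0,0,0]},{"translation": [0,-0.4,0],"twist": [0,0,0]},{"translation": [0,-0.6,0],"twist": [0,0,0]},{"translation": [0,-0.68,-0.1],"twist": [0,0,0]},{"translation": [0,-0.68,-0.3],"twist": [0,0,0]},{"translation": [0,-0.68,-0.5],"twist": [0,0,0]},{"translation": [0,-0.68,-0.7],"twist": [0,0,0]},{"translation": [0,-0.68,-0.85],"twist": [0,0,0]},{"translation": [0,-0.68,-0.88],"twist": [0,0,0]},{"translation": [0,-0.68,-0.88],"twist": [0,0,0]}]}}

```text
t: 53.2
ee_pos: [568.4, -275.0, 224.5]
orientation: [-2.221, -2.221, 0.001]
ft_force: [-0.1, -0.3, 0.3]
width: 7.5
```

{"name": "send_rows", "arguments": {"commands": [{"translation": [0,0,0],"twist": [0,0,0]},{"translation": [0,0,0],"twist": [0,0,0]},{"translation": [0,0,0],"twist": [0,0,0]},{"translation": [0,0,0],"twist": [0,0,0]},{"translation": [0,0,0.2],"twist": [0,0,0]},{"translation": [0,0,0.4],"twist": [0,0,0]},{"translation": [0,0,0.6],"twist": [0,0,0]},{"translation": [0,0,0.8],"twist": [0,0,0]},{"translation": [0,0.4,0.88],"twist": [0,0,0]},{"translation": [0,0.7,0.88],"twist": [0,0,0]}], "grip": 0.45}}

```text
t: 54.2
ee_pos: [568.7, -204.5, 315.1]
orientation: [2.221, 2.218, 0.002]
ft_force: [-0.2, 1.5, 0.3]
width: 24.1
```

```bash
python3 - <<'E'
from h import *
w=snap('wrist','w14');s=snap('scene','s14');print(ctrl.get_obs()['ee_pos'])
im=cv2.cvtColor(s['img'],cv2.COLOR_RGB2HSV);o=cv2.inRange(im,(5,180,120),(28,255,255));o[:180]=0
n,l,st,ct=cv2.connectedComponentsWithStats(o);print([(st[i].tolist(),plane(s,ct[i],25).round(0).tolist()) for i in range(1,n) if st[i,4]>15])
E
```

```text
[ 568.28101476 -202.21772938  313.80043196]
[]
```

```bash
cat >> h.py <<'E'
def orange(d,z,box=None,fish=False,mn=8):
    im=cv2.cvtColor(d['img'],cv2.COLOR_RGB2HSV);o=cv2.inRange(im,(4,130,70),(28,255,255));o[:120]=0
    n,l,st,ct=cv2.connectedComponentsWithStats(o);return [(st[i].tolist(),plane(d,ct[i],z,fish).round(0)[0,:2].tolist()) for i in range(1,n) if st[i,4]>mn]
E
python3 - <<'E'
from h import *
print(orange(load('s14'),25)); print(orange(snap('side','d14'),25))
E
```

```text
[([385, 120, 66, 33, 1031], [1119.0, -96.0]), ([459, 120, 8, 3, 18], [1206.0, -176.0]), ([477, 120, 12, 4, 27], [1232.0, -224.0]), ([136, 209, 23, 18, 259], [534.0, 336.0]), ([239, 253, 6, 11, 43], [542.0, 79.0]), ([391, 307, 9, 12, 78], [575.0, -272.0])]
[([495, 210, 101, 136, 5911], [128.0, -201.0]), ([0, 254, 19, 46, 459], [1269.0, 260.0]), ([346, 281, 5, 14, 49], [529.0, 24.0]), ([569, 290, 8, 3, 15], [42.0, -137.0]), ([0, 302, 5, 15, 37], [1202.0, 334.0]), ([0, 335, 13, 21, 141], [1123.0, 400.0]), ([297, 389, 14, 30, 250], [522.0, 323.0]), ([285, 393, 13, 18, 153], [546.0, 325.0])]
```

Plug A is in the drawer at about (575,-272). Next is plug B.

{"name": "send_rows", "arguments": {"commands": [{"translation": [0,0.1,0],"twist": [0,0,0]},{"translation": [-0.01,0.2,0],"twist": [0,0,0]},{"translation": [-0.02,0.3,0],"twist": [0,0,0]},{"translation": [-0.03,0.4,0],"twist": [0,0,0]},{"translation": [-0.04,0.5,0],"twist": [0,0,0]},{"translation": [-0.05,0.6,0],"twist": [0,0,0]},{"translation": [-0.06,0.7,0],"twist": [0,0,0]},{"translation": [-0.07,0.8,0],"twist": [0,0,0]},{"translation": [-0.08,0.9,0],"twist": [0,0,0]},{"translation": [-0.09,1.0,0],"twist": [0,0,0]}], "grip": 0.545}}

```text
t: 55.35
ee_pos: [559.4, -104.1, 313.2]
orientation: [2.221, 2.221, 0.0]
ft_force: [0.5, 0.4, -0.2]
width: 20.0
```

{"name": "send_rows", "arguments": {"commands": [{"translation": [0,0.1,0],"twist": [0,0,0]},{"translation": [-0.01,0.2,0],"twist": [0,0,0]},{"translation": [-0.02,0.3,0],"twist": [0,0,0]},{"translation": [-0.03,0.4,0],"twist": [0,0,0]},{"translation": [-0.04,0.5,0],"twist": [0,0,0]},{"translation": [-0.05,0.6,0],"twist": [0,0,0]},{"translation": [-0.06,0.7,0],"twist": [0,0,0]},{"translation": [-0.07,0.8,0],"twist": [0,0,0]},{"translation": [-0.08,0.9,0],"twist": [0,0,0]},{"translation": [-0.09,1.0,0],"twist": [0,0,0]}]}}

```text
t: 56.35
ee_pos: [550.4, -4.2, 313.2]
orientation: [-2.221, -2.221, 0.0]
ft_force: [-0.1, -0.8, -1.3]
width: 19.8
```

{"name": "send_rows", "arguments": {"commands": [{"translation": [0,0.1,0],"twist": [0,0,0]},{"translation": [-0.01,0.2,0],"twist": [0,0,0]},{"translation": [-0.02,0.3,0],"twist": [0,0,0]},{"translation": [-0.03,0.4,0],"twist": [0,0,0]},{"translation": [-0.04,0.5,0],"twist": [0,0,0]},{"translation": [-0.05,0.6,0],"twist": [0,0,0]},{"translation": [-0.06,0.7,0],"twist": [0,0,0]},{"translation": [-0.07,0.8,0],"twist": [0,0,0]},{"translation": [-0.08,0.9,0],"twist": [0,0,0]},{"translation": [-0.09,1.0,0],"twist": [0,0,0]}]}}

```text
t: 57.35
ee_pos: [541.4, 95.8, 313.2]
orientation: [-2.221, -2.221, 0.0]
ft_force: [0.4, -0.5, -0.3]
width: 20.1
```

{"name": "send_rows", "arguments": {"commands": [{"translation": [0,0.1,0],"twist": [0,0,0]},{"translation": [-0.01,0.2,0],"twist": [0,0,0]},{"translation": [-0.02,0.3,0],"twist": [0,0,0]},{"translation": [-0.03,0.4,0],"twist": [0,0,0]},{"translation": [-0.04,0.5,0],"twist": [0,0,0]},{"translation": [-0.05,0.6,0],"twist": [0,0,0]},{"translation": [-0.06,0.7,0],"twist": [0,0,0]},{"translation": [-0.07,0.8,0],"twist": [0,0,0]},{"translation": [-0.08,0.9,0],"twist": [0,0,0]},{"translation": [-0.09,1.0,0],"twist": [0,0,0]}]}}

```text
t: 58.35
ee_pos: [532.4, 195.9, 313.2]
orientation: [2.221, 2.221, 0.0]
ft_force: [0.5, -0.4, 0.5]
width: 19.8
```

{"name": "send_rows", "arguments": {"commands": [{"translation": [0,0.1,0],"twist": [0,0,0]},{"translation": [-0.01,0.2,0],"twist": [0,0,0]},{"translation": [-0.02,0.3,0],"twist": [0,0,0]},{"translation": [-0.03,0.4,0],"twist": [0,0,0]},{"translation": [-0.04,0.5,0],"twist": [0,0,0]},{"translation": [-0.05,0.6,0],"twist": [0,0,0]},{"translation": [-0.06,0.7,0],"twist": [0,0,0]},{"translation": [-0.07,0.8,0],"twist": [0,0,0]},{"translation": [-0.1,0.9,0],"twist": [0,0,0]},{"translation": [-0.12,1.0,0],"twist": [0,0,0]}]}}

```text
t: 59.35
ee_pos: [520.2, 295.8, 313.1]
orientation: [-2.221, -2.221, 0.0]
ft_force: [1.3, 0.7, -0.2]
width: 19.9
```

```bash
python3 - <<'E'
from h import *
w=snap('wrist','w15');print(ctrl.get_obs()['ee_pos']);print(orange(w,34,None,True,100))
P=np.array([(520.3,316.3,30),(524,293,28),(542,312.4,33),(542.2,333,33),(515.6,338,34),(510,329,36)])
print(proj(w,P,True).round(0).tolist())
E
```

```text
[520.0409277  296.98965263 313.19843528]
[([293, 166, 42, 68, 1689], [518.0, 327.0]), ([333, 171, 31, 49, 1045], [542.0, 329.0]), ([570, 318, 70, 54, 984], [844.0, 174.0]), ([0, 324, 58, 48, 735], [200.0, 175.0]), ([262, 355, 15, 63, 464], [476.0, 162.0]), ([359, 355, 12, 63, 460], [564.0, 162.0]), ([140, 423, 340, 30, 4774], [531.0, 90.0])]
[[317.0, 213.0], [322.0, 243.0], [347.0, 219.0], [348.0, 191.0], [311.0, 184.0], [303.0, 197.0]]
```

{"name": "send_rows", "arguments": {"commands": [{"translation": [0,0.05,-0.2],"twist": [0,0,0]},{"translation": [0,0.05,-0.4],"twist": [0,0,0]},{"translation": [0,0.05,-0.6],"twist": [0,0,0]},{"translation": [0,0.05,-0.7],"twist": [0,0,0]},{"translation": [0,0.05,-0.8],"twist": [0,0,0]},{"translation": [0,0.05,-0.88],"twist": [0,0,0]},{"translation": [0,0.05,-0.93],"twist": [0,0,0]},{"translation": [0,0.05,-0.967],"twist": [0,0,0]},{"translation": [0,0.05,-0.967],"twist": [0,0,0]},{"translation": [0,0.05,-0.967],"twist": [0,0,0]}]}}

```text
t: 60.4
ee_pos: [520.7, 300.1, 216.8]
orientation: [2.221, 2.221, 0.001]
ft_force: [0.1, -0.7, 0.6]
width: 19.8
```

{"name": "send_rows", "arguments": {"commands": [{"translation": [0,0,0],"twist": [0,0,0]},{"translation": [0,0,0],"twist": [0,0,0]},{"translation": [0,0,0],"twist": [0,0,0]},{"translation": [0,0,0],"twist": [0,0,0]},{"translation": [0,0,0],"twist": [0,0,0]},{"translation": [0,0,0.05],"twist": [0,0,0]},{"translation": [0,0,0.15],"twist": [0,0,0]},{"translation": [0,0,0.3],"twist": [0,0,0]},{"translation": [0,0,0.6],"twist": [0,0,0]},{"translation": [0,0,0.967],"twist": [0,0,0]}], "grip": 1}}

```text
t: 61.4
ee_pos: [520.1, 299.8, 314.3]
orientation: [-2.221, -2.221, 0.003]
ft_force: [0.8, 0.3, -0.0]
width: 0.1
```

```bash
python3 - <<'E'
from h import *
w=snap('wrist','w16');print(ctrl.get_obs()['ee_pos']);print(orange(w,34,None,True,100)[:5])
E
```

```text
[522.02057866 300.89132782 321.09617072]
[([287, 172, 49, 58, 1733], [516.0, 331.0]), ([333, 176, 31, 48, 1018], [542.0, 330.0]), ([580, 322, 60, 47, 516], [846.0, 177.0]), ([0, 325, 55, 44, 356], [200.0, 179.0]), ([308, 355, 6, 64, 297], [514.0, 164.0])]
```

```bash
python3 - <<'E'
from h import *
w=snap('wrist','w17');d=snap('side','d17');print(ctrl.get_obs()['ee_pos'])
C=np.zeros((600,800,3),np.uint8);C[:,:480]=cv2.resize(w['img'][130:255,267:367],(480,600),interpolation=2)
C[:400,490:]=cv2.resize(d['img'][340:440,255:332],(310,400),interpolation=2)
cv2.imwrite('pics/c17.png',C[:,:,::-1])
E
```

```text
[521.33781554 300.50279321 316.99971785]
```

View pics/c17.png

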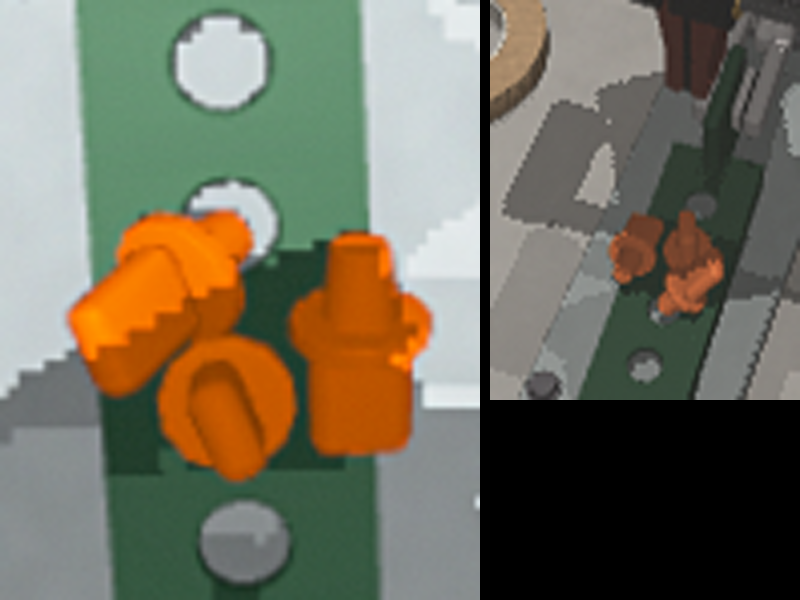

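Plug B now stands upright in its hole, with its flange at crop (228,405) and its tab from (205,370) to (240,465). C lies at (160,300) and D at (360,370).

```bash
python3 - <<'E'
from h import *
w=load('w17');f=lambda L:np.array(L,float)/4.8+[267,130]
print('B tab top',plane(w,f([(207,375),(240,465),(226,420),(232,450)]),47,True).round(1).tolist(),'flange',plane(w,f([(228,405)]),28,True).round(1).tolist())
print('D flange,tab,end,stemtip',plane(w,f([(360,325),(361,400),(361,452),(359,240)]),33,True).round(1).tolist())
print('C flange, tab end corners, tab mid, stem tip',plane(w,f([(180,270),(75,320),(118,393),(135,322),(235,235)]),36,True).round(1).tolist())
E
```

```text
B tab top [[519.2, 328.0, 47.0], [524.1, 314.4, 47.0], [522.0, 321.2, 47.0], [522.9, 316.7, 47.0]] flange [[522.3, 319.2, 28.0]]
D flange,tab,end,stemtip [[542.5, 332.9, 33.0], [542.9, 321.1, 33.0], [543.0, 312.8, 33.0], [542.2, 346.0, 33.0]]
C flange, tab end corners, tab mid, stem tip [[515.1, 341.8, 36.0], [499.2, 334.3, 36.0], [505.5, 322.9, 36.0], [508.3, 333.9, 36.0], [523.4, 347.1, 36.0]]
```

{"name": "send_rows", "arguments": {"commands": [{"translation": [0.03,0.14,0],"twist": [0,0,0.2]},{"translation": [0.03,0.14,-0.2],"twist": [0,0,0.35]},{"translation": [0.03,0.14,-0.4],"twist": [0,0,0.35]},{"translation": [0.03,0.14,-0.55],"twist": [0,0,0.35]},{"translation": [0.03,0.14,-0.7],"twist": [0,0,0.35]},{"translation": [0.03,0.14,-0.8],"twist": [0,0,0.35]},{"translation": [0.03,0.14,-0.88],"twist": [0,0,0.35]},{"translation": [0.03,0.14,-0.922],"twist": [0,0,0.35]},{"translation": [0.03,0.14,-0.922],"twist": [0,0,0.35]},{"translation": [0.03,0.14,-0.922],"twist": [0,0,0.35]}], "grip": 0.545}}

```text
t: 62.55
ee_pos: [523.7, 314.1, 221.4]
orientation: [2.019, 2.407, 0.001]
ft_force: [0.3, -1.0, -1.0]
width: 20.2
```

{"name": "send_rows", "arguments": {"commands": [{"translation": [0,0,0],"twist": [0,0,0]},{"translation": [0,0,0],"twist": [0,0,0]},{"translation": [0,0,0],"twist": [0,0,0]},{"translation": [0,0,0],"twist": [0,0,0]},{"translation": [0,0,0],"twist": [0,0,0]},{"translation": [0,0,0.05],"twist": [0,0,0]},{"translation": [0,0,0.15],"twist": [0,0,0]},{"translation": [0,0,0.3],"twist": [0,0,0]},{"translation": [0,0,0.6],"twist": [0,0,0]},{"translation": [0,0,0.922],"twist": [0,0,0]}], "grip": 1}}

```text
t: 63.55
ee_pos: [523.2, 313.9, 314.6]
orientation: [-2.019, -2.407, 0.002]
ft_force: [0.0, 0.6, -0.3]
width: 7.5
```

```bash
python3 - <<'E'
from h import *
w=snap('wrist','w18');o=ctrl.get_obs();print(o['ee_pos'],o['width']);print(orange(w,34,None,True,100)[:5])
E
```

```text
[524.81229286 314.83523254 320.39813717] 7.816580225937933
[([288, 189, 41, 37, 998], [512.0, 338.0]), ([333, 201, 31, 46, 977], [542.0, 330.0]), ([295, 258, 43, 52, 1341], [528.0, 283.0]), ([617, 289, 23, 53, 716], [874.0, 292.0]), ([575, 323, 65, 56, 840], [869.0, 247.0])]
```

{"name": "send_rows", "arguments": {"commands": [{"translation": [0.01,-0.2,0],"twist": [0,0,-0.2]},{"translation": [0.03,-0.45,0],"twist": [0,0,-0.35]},{"translation": [0.05,-0.7,0],"twist": [0,0,-0.35]},{"translation": [0.07,-0.9,0],"twist": [0,0,-0.35]},{"translation": [0.08,-1.0,0],"twist": [0,0,-0.35]},{"translation": [0.08,-1.0,0],"twist": [0,0,-0.35]},{"translation": [0.08,-1.0,0],"twist": [0,0,-0.35]},{"translation": [0.08,-1.0,0],"twist": [0,0,-0.35]},{"translation": [0.08,-1.0,0],"twist": [0,0,-0.35]},{"translation": [0.08,-1.0,0],"twist": [0,0,-0.35]}]}}

```text
t: 64.6
ee_pos: [531.4, 214.6, 313.1]
orientation: [-2.22, -2.222, 0.0]
ft_force: [0.2, -0.3, -0.6]
width: 7.5
```

{"name": "send_rows", "arguments": {"commands": [{"translation": [0.01,-0.1,0],"twist": [0,0,0]},{"translation": [0.02,-0.2,0],"twist": [0,0,0]},{"translation": [0.03,-0.3,0],"twist": [0,0,0]},{"translation": [0.04,-0.4,0],"twist": [0,0,0]},{"translation": [0.05,-0.5,0],"twist": [0,0,0]},{"translation": [0.06,-0.6,0],"twist": [0,0,0]},{"translation": [0.07,-0.7,0],"twist": [0,0,0]},{"translation": [0.08,-0.8,0],"twist": [0,0,0]},{"translation": [0.08,-0.9,0],"twist": [0,0,0]},{"translation": [0.08,-1.0,0],"twist": [0,0,0]}]}}

```text
t: 65.6
ee_pos: [539.5, 113.2, 313.2]
orientation: [-2.221, -2.221, 0.0]
ft_force: [0.9, 0.5, 0.0]
width: 7.5
```

{"name": "send_rows", "arguments": {"commands": [{"translation": [0.01,-0.1,0],"twist": [0,0,0]},{"translation": [0.02,-0.2,0],"twist": [0,0,0]},{"translation": [0.03,-0.3,0],"twist": [0,0,0]},{"translation": [0.04,-0.4,0],"twist": [0,0,0]},{"translation": [0.05,-0.5,0],"twist": [0,0,0]},{"translation": [0.06,-0.6,0],"twist": [0,0,0]},{"translation": [0.07,-0.7,0],"twist": [0,0,0]},{"translation": [0.08,-0.8,0],"twist": [0,0,0]},{"translation": [0.08,-0.9,0],"twist": [0,0,0]},{"translation": [0.08,-1.0,0],"twist": [0,0,0]}]}}

```text
t: 66.6
ee_pos: [547.5, 13.2, 313.1]
orientation: [-2.221, -2.221, 0.0]
ft_force: [1.0, -0.1, -0.7]
width: 7.6
```

{"name": "send_rows", "arguments": {"commands": [{"translation": [0.01,-0.1,0],"twist": [0,0,0]},{"translation": [0.02,-0.2,0],"twist": [0,0,0]},{"translation": [0.03,-0.3,0],"twist": [0,0,0]},{"translation": [0.04,-0.4,0],"twist": [0,0,0]},{"translation": [0.05,-0.5,0],"twist": [0,0,0]},{"translation": [0.06,-0.6,0],"twist": [0,0,0]},{"translation": [0.07,-0.7,0],"twist": [0,0,0]},{"translation": [0.08,-0.8,0],"twist": [0,0,0]},{"translation": [0.08,-0.9,0],"twist": [0,0,0]},{"translation": [0.08,-1.0,0],"twist": [0,0,0]}]}}

```text
t: 67.6
ee_pos: [555.5, -86.8, 313.2]
orientation: [-2.221, -2.221, 0.0]
ft_force: [-1.0, 0.1, 0.3]
width: 7.7
```

{"name": "send_rows", "arguments": {"commands": [{"translation": [0.01,-0.1,0],"twist": [0,0,0]},{"translation": [0.02,-0.2,0],"twist": [0,0,0]},{"translation": [0.03,-0.3,0],"twist": [0,0,0]},{"translation": [0.04,-0.4,0],"twist": [0,0,0]},{"translation": [0.05,-0.5,0],"twist": [0,0,0]},{"translation": [0.06,-0.6,0],"twist": [0,0,0]},{"translation": [0.07,-0.7,0],"twist": [0,0,0]},{"translation": [0.08,-0.8,0],"twist": [0,0,0]},{"translation": [0.1,-0.9,0],"twist": [0,0,0]},{"translation": [0.12,-1.0,0],"twist": [0,0,0]}]}}

```text
t: 68.6
ee_pos: [567.6, -186.8, 313.2]
orientation: [2.221, 2.221, 0.0]
ft_force: [0.2, -0.4, -0.4]
width: 7.5
```

{"name": "send_rows", "arguments": {"commands": [{"translation": [0.0,-0.2,0],"twist": [0,0,0]},{"translation": [0,-0.4,0],"twist": [0,0,0]},{"translation": [0,-0.6,0],"twist": [0,0,0]},{"translation": [0,-0.8,-0.1],"twist": [0,0,0]},{"translation": [0,-1.0,-0.2],"twist": [0,0,0]},{"translation": [0,-1.0,-0.2],"twist": [0,0,0]},{"translation": [0,-1.0,-0.2],"twist": [0,0,0]},{"translation": [0,-1.0,-0.2],"twist": [0,0,0]},{"translation": [0,-1.0,-0.2],"twist": [0,0,0]},{"translation": [0,-1.0,-0.2],"twist": [0,0,0]}]}}

```text
t: 69.6
ee_pos: [567.7, -285.4, 293.5]
orientation: [2.22, 2.222, 0.0]
ft_force: [-0.1, -0.4, 0.5]
width: 7.7
```

{"name": "send_rows", "arguments": {"commands": [{"translation": [0.0,-0.1,0],"twist": [0,0,0]},{"translation": [0,-0.15,0],"twist": [0,0,0]},{"translation": [0,-0.15,-0.1],"twist": [0,0,0]},{"translation": [0,-0.15,-0.2],"twist": [0,0,0]},{"translation": [0,-0.15,-0.35],"twist": [0,0,0]},{"translation": [0,-0.15,-0.5],"twist": [0,0,0]},{"translation": [0,-0.15,-0.6],"twist": [0,0,0]},{"translation": [0,-0.15,-0.64],"twist": [0,0,0]},{"translation": [0,-0.15,-0.64],"twist": [0,0,0]},{"translation": [0,-0.15,-0.64],"twist": [0,0,0]}]}}

```text
t: 70.6
ee_pos: [567.6, -300.9, 229.0]
orientation: [-2.221, -2.221, -0.0]
ft_force: [-0.5, 0.1, -1.3]
width: 7.8
```

{"name": "send_rows", "arguments": {"commands": [{"translation": [0,0,0],"twist": [0,0,0]},{"translation": [0,0,0],"twist": [0,0,0]},{"translation": [0,0,0],"twist": [0,0,0]},{"translation": [0,0,0],"twist": [0,0,0]},{"translation": [0,0,0.2],"twist": [0,0,0]},{"translation": [0,0,0.4],"twist": [0,0,0]},{"translation": [0,0,0.6],"twist": [0,0,0]},{"translation": [0,0,0.8],"twist": [0,0,0]},{"translation": [0,0.4,0.84],"twist": [0,0,0]},{"translation": [0,0.8,0.84],"twist": [0,0,0]}], "grip": 0.45}}

```text
t: 71.6
ee_pos: [567.6, -221.1, 314.6]
orientation: [2.222, 2.217, 0.002]
ft_force: [0.4, 0.5, 0.6]
width: 24.6
```

```bash
python3 - <<'E'
from h import *
s=snap('scene','s19');o=ctrl.get_obs();print(o['ee_pos'],o['width']);print(orange(s,25)[3:])
E
```

```text
[ 566.90515344 -215.61544752  313.56604512] 24.102691995262948
[([145, 209, 14, 11, 91], [548.0, 337.0]), ([134, 215, 11, 10, 86], [522.0, 350.0]), ([239, 253, 6, 11, 43], [542.0, 79.0]), ([391, 306, 9, 12, 77], [576.0, -272.0]), ([404, 320, 14, 8, 56], [566.0, -309.0])]
```

Plugs A and B are both in the drawer, at (576,-272) and (566,-309). Next is plug D.

{"name": "send_rows", "arguments": {"commands": [{"translation": [0,0.1,0],"twist": [0,0,0]},{"translation": [-0.01,0.2,0],"twist": [0,0,0]},{"translation": [-0.02,0.3,0],"twist": [0,0,0]},{"translation": [-0.03,0.4,0],"twist": [0,0,0]},{"translation": [-0.04,0.5,0],"twist": [0,0,0]},{"translation": [-0.05,0.6,0],"twist": [0,0,0]},{"translation": [-0.05,0.7,0],"twist": [0,0,0]},{"translation": [-0.05,0.8,0],"twist": [0,0,0]},{"translation": [-0.05,0.9,0],"twist": [0,0,0]},{"translation": [-0.05,1.0,0],"twist": [0,0,0]}]}}

```text
t: 72.65
ee_pos: [562.5, -120.1, 313.2]
orientation: [2.221, 2.221, 0.0]
ft_force: [-0.1, 0.7, -0.1]
width: 24.1
```

{"name": "send_rows", "arguments": {"commands": [{"translation": [0,0.1,0],"twist": [0,0,0]},{"translation": [-0.01,0.2,0],"twist": [0,0,0]},{"translation": [-0.02,0.3,0],"twist": [0,0,0]},{"translation": [-0.03,0.4,0],"twist": [0,0,0]},{"translation": [-0.04,0.5,0],"twist": [0,0,0]},{"translation": [-0.05,0.6,0],"twist": [0,0,0]},{"translation": [-0.05,0.7,0],"twist": [0,0,0]},{"translation": [-0.05,0.8,0],"twist": [0,0,0]},{"translation": [-0.05,0.9,0],"twist": [0,0,0]},{"translation": [-0.05,1.0,0],"twist": [0,0,0]}]}}

```text
t: 73.65
ee_pos: [557.5, -20.2, 313.2]
orientation: [2.221, 2.221, 0.0]
ft_force: [-0.8, 0.3, -0.1]
width: 24.6
```

{"name": "send_rows", "arguments": {"commands": [{"translation": [0,0.1,0],"twist": [0,0,0]},{"translation": [-0.01,0.2,0],"twist": [0,0,0]},{"translation": [-0.02,0.3,0],"twist": [0,0,0]},{"translation": [-0.03,0.4,0],"twist": [0,0,0]},{"translation": [-0.04,0.5,0],"twist": [0,0,0]},{"translation": [-0.05,0.6,0],"twist": [0,0,0]},{"translation": [-0.05,0.7,0],"twist": [0,0,0]},{"translation": [-0.05,0.8,0],"twist": [0,0,0]},{"translation": [-0.05,0.9,0],"twist": [0,0,0]},{"translation": [-0.05,1.0,0],"twist": [0,0,0]}]}}

```text
t: 74.65
ee_pos: [552.5, 79.9, 313.2]
orientation: [2.221, 2.221, 0.0]
ft_force: [-0.0, 0.6, -0.6]
width: 24.0
```

{"name": "send_rows", "arguments": {"commands": [{"translation": [0,0.1,0],"twist": [0,0,0]},{"translation": [-0.01,0.2,0],"twist": [0,0,0]},{"translation": [-0.02,0.3,0],"twist": [0,0,0]},{"translation": [-0.03,0.4,0],"twist": [0,0,0]},{"translation": [-0.04,0.5,0],"twist": [0,0,0]},{"translation": [-0.05,0.6,0],"twist": [0,0,0]},{"translation": [-0.05,0.7,0],"twist": [0,0,0]},{"translation": [-0.05,0.8,0],"twist": [0,0,0]},{"translation": [-0.05,0.9,0],"twist": [0,0,0]},{"translation": [-0.05,1.0,0],"twist": [0,0,0]}]}}

```text
t: 75.65
ee_pos: [547.5, 179.9, 313.2]
orientation: [2.221, 2.221, 0.0]
ft_force: [0.6, 0.2, 0.3]
width: 24.2
```

{"name": "send_rows", "arguments": {"commands": [{"translation": [0,0.1,0],"twist": [0,0,0]},{"translation": [-0.01,0.2,0],"twist": [0,0,0]},{"translation": [-0.02,0.3,0],"twist": [0,0,0]},{"translation": [-0.03,0.4,0],"twist": [0,0,0]},{"translation": [-0.04,0.5,0],"twist": [0,0,0]},{"translation": [-0.05,0.6,0],"twist": [0,0,0]},{"translation": [-0.05,0.7,0],"twist": [0,0,0]},{"translation": [-0.05,0.8,0],"twist": [0,0,0]},{"translation": [-0.05,0.9,0],"twist": [0,0,0]},{"translation": [-0.05,1.0,0],"twist": [0,0,0]}]}}

```text
t: 76.65
ee_pos: [542.5, 279.9, 313.1]
orientation: [-2.221, -2.221, 0.0]
ft_force: [0.7, -0.2, 0.6]
width: 24.2
```

```bash
python3 - <<'E'
from h import *
w=snap('wrist','w20');o=ctrl.get_obs();print(o['ee_pos'],o['width']);print(orange(w,33,None,True,100)[:4])
im=cv2.cvtColor(w['img'],cv2.COLOR_RGB2HSV);m=cv2.inRange(im,(4,130,70),(28,255,255))[120:280]
for c in cv2.findContours(m,0,1)[0]:
    if cv2.contourArea(c)>300: print(cv2.minAreaRect(plane(w,c[:,0]+[0,120],33,True)[:,:2].astype(np.float32)))
E
```

```text
[542.58149918 281.02143811 313.28265915] 24.157871794236094
[([251, 143, 43, 38, 1041], [511.0, 339.0]), ([301, 148, 31, 50, 1062], [542.0, 329.0]), ([252, 282, 35, 136, 1691], [502.0, 193.0]), ([347, 282, 34, 136, 1695], [583.0, 193.0])]
((541.84912109375, 330.0778503417969), (21.04095458984375, 34.852378845214844), 0.03985632583498955)
((511.3830261230469, 339.5840759277344), (32.2775993347168, 21.81963539123535), 22.518259048461914)
```

{"name": "send_rows", "arguments": {"commands": [{"translation": [0,0.2,0],"twist": [0,0,0]},{"translation": [0,0.39,0],"twist": [0,0,0]},{"translation": [0,0.39,-0.2],"twist": [0,0,0]},{"translation": [0,0.39,-0.4],"twist": [0,0,0]},{"translation": [0,0.39,-0.6],"twist": [0,0,0]},{"translation": [0,0.39,-0.75],"twist": [0,0,0]},{"translation": [0,0.39,-0.85],"twist": [0,0,0]},{"translation": [0,0.39,-0.95],"twist": [0,0,0]},{"translation": [0,0.39,-1.0],"twist": [0,0,0]},{"translation": [0,0.39,-1.0],"twist": [0,0,0]}]}}

```text
t: 77.7
ee_pos: [542.4, 318.0, 212.7]
orientation: [-2.221, -2.221, 0.001]
ft_force: [0.2, 0.6, 0.7]
width: 24.2
```

{"name": "send_rows", "arguments": {"commands": [{"translation": [0,0,-0.02],"twist": [0,0,0]},{"translation": [0,0,-0.05],"twist": [0,0,0]},{"translation": [0,0,-0.05],"twist": [0,0,0]},{"translation": [0,0,-0.05],"twist": [0,0,0]},{"translation": [0,0,-0.05],"twist": [0,0,0]},{"translation": [0,0,-0.05],"twist": [0,0,0]},{"translation": [0,0,-0.05],"twist": [0,0,0]},{"translation": [0,0,-0.05],"twist": [0,0,0]},{"translation": [0,0,-0.05],"twist": [0,0,0]},{"translation": [0,0,-0.05],"twist": [0,0,0]}]}}

```text
t: 78.7
ee_pos: [542.5, 318.0, 208.2]
orientation: [2.221, 2.221, -0.0]
ft_force: [-0.6, -1.0, 0.7]
width: 23.9
```

{"name": "send_rows", "arguments": {"commands": [{"translation": [0,0,0],"twist": [0,0,0]},{"translation": [0,0,0],"twist": [0,0,0]},{"translation": [0,0,0],"twist": [0,0,0]},{"translation": [0,0,0],"twist": [0,0,0]},{"translation": [0,0,0],"twist": [0,0,0]},{"translation": [0,0,0.05],"twist": [0,0,0]},{"translation": [0,0,0.15],"twist": [0,0,0]},{"translation": [0,0,0.3],"twist": [0,0,0]},{"translation": [0,0,0.6],"twist": [0,0,0]},{"translation": [0,0,1.0],"twist": [0,0,0]}], "grip": 1}}

```text
t: 79.7
ee_pos: [542.0, 317.7, 309.0]
orientation: [-2.221, -2.221, 0.004]
ft_force: [0.4, 0.8, 0.0]
width: 15.5
```

{"name": "send_rows", "arguments": {"commands": [{"translation": [0,-0.2,0],"twist": [0,0,0]},{"translation": [0.01,-0.45,0],"twist": [0,0,0]},{"translation": [0.02,-0.7,0],"twist": [0,0,0]},{"translation": [0.03,-0.9,0],"twist": [0,0,0]},{"translation": [0.05,-1.0,0],"twist": [0,0,0]},{"translation": [0.05,-1.0,0],"twist": [0,0,0]},{"translation": [0.05,-1.0,0],"twist": [0,0,0]},{"translation": [0.05,-1.0,0],"twist": [0,0,0]},{"translation": [0.05,-1.0,0],"twist": [0,0,0]},{"translation": [0.05,-1.0,0],"twist": [0,0,0]}]}}

```text
t: 80.7
ee_pos: [547.4, 218.6, 308.1]
orientation: [-2.22, -2.222, 0.0]
ft_force: [0.8, -0.3, -0.0]
width: 15.7
```

{"name": "send_rows", "arguments": {"commands": [{"translation": [0,-0.1,0],"twist": [0,0,0]},{"translation": [0.01,-0.2,0],"twist": [0,0,0]},{"translation": [0.02,-0.3,0],"twist": [0,0,0]},{"translation": [0.03,-0.4,0],"twist": [0,0,0]},{"translation": [0.04,-0.5,0],"twist": [0,0,0]},{"translation": [0.05,-0.6,0],"twist": [0,0,0]},{"translation": [0.05,-0.7,0],"twist": [0,0,0]},{"translation": [0.05,-0.8,0],"twist": [0,0,0]},{"translation": [0.05,-0.9,0],"twist": [0,0,0]},{"translation": [0.05,-1.0,0],"twist": [0,0,0]}]}}

```text
t: 81.7
ee_pos: [552.4, 117.2, 308.2]
orientation: [2.221, 2.221, 0.0]
ft_force: [0.2, 0.5, 0.4]
width: 15.4
```

{"name": "send_rows", "arguments": {"commands": [{"translation": [0,-0.1,0],"twist": [0,0,0]},{"translation": [0.01,-0.2,0],"twist": [0,0,0]},{"translation": [0.02,-0.3,0],"twist": [0,0,0]},{"translation": [0.03,-0.4,0],"twist": [0,0,0]},{"translation": [0.04,-0.5,0],"twist": [0,0,0]},{"translation": [0.05,-0.6,0],"twist": [0,0,0]},{"translation": [0.05,-0.7,0],"twist": [0,0,0]},{"translation": [0.05,-0.8,0],"twist": [0,0,0]},{"translation": [0.05,-0.9,0],"twist": [0,0,0]},{"translation": [0.05,-1.0,0],"twist": [0,0,0]}]}}

```text
t: 82.7
ee_pos: [557.4, 17.2, 308.2]
orientation: [2.221, 2.221, -0.0]
ft_force: [-0.4, -0.1, -0.5]
width: 15.6
```

{"name": "send_rows", "arguments": {"commands": [{"translation": [0,-0.1,0],"twist": [0,0,0]},{"translation": [0.01,-0.2,0],"twist": [0,0,0]},{"translation": [0.02,-0.3,0],"twist": [0,0,0]},{"translation": [0.03,-0.4,0],"twist": [0,0,0]},{"translation": [0.04,-0.5,0],"twist": [0,0,0]},{"translation": [0.05,-0.6,0],"twist": [0,0,0]},{"translation": [0.05,-0.7,0],"twist": [0,0,0]},{"translation": [0.05,-0.8,0],"twist": [0,0,0]},{"translation": [0.05,-0.9,0],"twist": [0,0,0]},{"translation": [0.05,-1.0,0],"twist": [0,0,0]}]}}

```text
t: 83.7
ee_pos: [562.5, -82.8, 308.2]
orientation: [2.221, 2.221, -0.0]
ft_force: [-0.6, 0.9, -0.5]
width: 15.5
```

{"name": "send_rows", "arguments": {"commands": [{"translation": [0,-0.1,0],"twist": [0,0,0]},{"translation": [0.01,-0.2,0],"twist": [0,0,0]},{"translation": [0.02,-0.3,0],"twist": [0,0,0]},{"translation": [0.03,-0.4,0],"twist": [0,0,0]},{"translation": [0.04,-0.5,0],"twist": [0,0,0]},{"translation": [0.05,-0.6,0],"twist": [0,0,0]},{"translation": [0.05,-0.7,0],"twist": [0,0,0]},{"translation": [0.05,-0.8,0],"twist": [0,0,0]},{"translation": [0.05,-0.9,0],"twist": [0,0,0]},{"translation": [0.05,-1.0,0],"twist": [0,0,0]}]}}

```text
t: 84.7
ee_pos: [567.4, -182.8, 308.2]
orientation: [-2.221, -2.221, 0.0]
ft_force: [-0.1, -0.1, 0.0]
width: 15.6
```

{"name": "send_rows", "arguments": {"commands": [{"translation": [0.0,-0.2,0],"twist": [0,0,0]},{"translation": [0,-0.4,0],"twist": [0,0,0]},{"translation": [0,-0.6,0],"twist": [0,0,0]},{"translation": [0,-0.8,0],"twist": [0,0,0]},{"translation": [0,-1.0,0],"twist": [0,0,0]},{"translation": [0,-1.0,-0.1],"twist": [0,0,0]},{"translation": [0,-1.0,-0.2],"twist": [0,0,0]},{"translation": [0,-1.0,-0.2],"twist": [0,0,0]},{"translation": [0,-1.0,-0.2],"twist": [0,0,0]},{"translation": [0,-1.0,-0.2],"twist": [0,0,0]}]}}

```text
t: 85.7
ee_pos: [567.7, -281.3, 288.2]
orientation: [-2.22, -2.222, -0.0]
ft_force: [-0.5, 0.1, 0.3]
width: 15.4
```

{"name": "send_rows", "arguments": {"commands": [{"translation": [0.0,-0.1,0],"twist": [0,0,0]},{"translation": [0,-0.23,0],"twist": [0,0,0]},{"translation": [0,-0.23,-0.1],"twist": [0,0,0]},{"translation": [0,-0.23,-0.2],"twist": [0,0,0]},{"translation": [0,-0.23,-0.35],"twist": [0,0,0]},{"translation": [0,-0.23,-0.5],"twist": [0,0,0]},{"translation": [0,-0.23,-0.58],"twist": [0,0,0]},{"translation": [0,-0.23,-0.58],"twist": [0,0,0]},{"translation": [0,-0.23,-0.58],"twist": [0,0,0]},{"translation": [0,-0.23,-0.58],"twist": [0,0,0]}]}}

```text
t: 86.7
ee_pos: [567.8, -305.0, 230.6]
orientation: [2.221, 2.221, 0.0]
ft_force: [0.6, -0.1, -0.5]
width: 15.8
```

{"name": "send_rows", "arguments": {"commands": [{"translation": [0,0,0],"twist": [0,0,0]},{"translation": [0,0,0],"twist": [0,0,0]},{"translation": [0,0,0],"twist": [0,0,0]},{"translation": [0,0,0],"twist": [0,0,0]},{"translation": [0,0,0.2],"twist": [0,0,0]},{"translation": [0,0,0.4],"twist": [0,0,0]},{"translation": [0,0,0.6],"twist": [0,0,0]},{"translation": [0,0,0.84],"twist": [0,0,0]},{"translation": [0,0.4,0.84],"twist": [0,0,0]},{"translation": [0,0.8,0.84],"twist": [0,0,0]}], "grip": 0.35}}

```text
t: 87.7
ee_pos: [567.5, -225.0, 315.3]
orientation: [2.223, 2.217, 0.002]
ft_force: [-0.4, 0.5, -0.5]
width: 28.8
```

```bash
python3 - <<'E'
from h import *
s=snap('scene','s21');o=ctrl.get_obs();print(o['ee_pos'],o['width']);print(orange(s,25)[3:])
E
```

```text
[ 566.81501787 -219.5810063   314.37486162] 28.741504285195493
[([134, 215, 11, 10, 86], [522.0, 350.0]), ([239, 253, 6, 11, 42], [542.0, 79.0]), ([391, 306, 27, 22, 232], [577.0, -288.0])]
```

Three plugs are in the drawer. I'll check C's attitude before the last pick.

```bash
python3 - <<'E'
from h import *
w=load('w20')
cv2.imwrite('pics/c20.png',cv2.resize(w['img'][115:215,230:350],None,fx=5,fy=5,interpolation=2)[:,:,::-1])
E
```

```text
(no output)
```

View pics/c20.png

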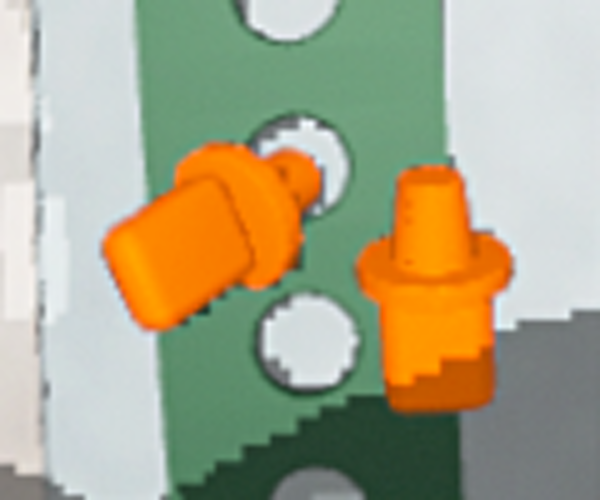

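C lies with its tab toward lower-left, its axis about 33° from +x and its tab middle at crop (180,255).

```bash
python3 - <<'E'
from h import *
w=load('w20');f=lambda L:np.array(L,float)/5+[230,115]
for z in (34,40): print(plane(w,f([(130,287),(178,256),(240,215),(305,178),(105,240),(155,330)]),z,True).round(1)[:,:2].tolist())
E
```

```text
[[499.6, 330.8], [506.5, 335.1], [515.4, 340.7], [524.5, 345.8], [496.1, 337.6], [503.0, 324.6]]
[[500.5, 331.5], [507.3, 335.6], [516.0, 341.2], [524.9, 346.1], [497.2, 338.1], [503.9, 325.4]]
```

{"name": "send_rows", "arguments": {"commands": [{"translation": [-0.01,0.1,0],"twist": [0,0,-0.1]},{"translation": [-0.02,0.2,0],"twist": [0,0,-0.2]},{"translation": [-0.03,0.3,0],"twist": [0,0,-0.3]},{"translation": [-0.04,0.4,0],"twist": [0,0,-0.4]},{"translation": [-0.05,0.5,0],"twist": [0,0,-0.4]},{"translation": [-0.06,0.6,0],"twist": [0,0,-0.4]},{"translation": [-0.07,0.7,0],"twist": [0,0,-0.4]},{"translation": [-0.08,0.8,0],"twist": [0,0,-0.4]},{"translation": [-0.1,0.9,0],"twist": [0,0,-0.4]},{"translation": [-0.12,1.0,0],"twist": [0,0,-0.4]}]}}

```text
t: 88.75
ee_pos: [555.3, -124.2, 314.2]
orientation: [-2.432, -1.989, 0.0]
ft_force: [-1.8, -0.1, -0.2]
width: 28.3
```

{"name": "send_rows", "arguments": {"commands": [{"translation": [-0.01,0.1,0],"twist": [0,0,-0.1]},{"translation": [-0.02,0.2,0],"twist": [0,0,-0.2]},{"translation": [-0.03,0.3,0],"twist": [0,0,-0.3]},{"translation": [-0.04,0.4,0],"twist": [0,0,-0.4]},{"translation": [-0.05,0.5,0],"twist": [0,0,-0.4]},{"translation": [-0.06,0.6,0],"twist": [0,0,-0.4]},{"translation": [-0.07,0.7,0],"twist": [0,0,-0.4]},{"translation": [-0.08,0.8,0],"twist": [0,0,-0.4]},{"translation": [-0.1,0.9,0],"twist": [0,0,-0.4]},{"translation": [-0.12,1.0,0],"twist": [0,0,-0.4]}]}}

```text
t: 89.75
ee_pos: [543.3, -24.1, 314.2]
orientation: [-2.618, -1.736, 0.0]
ft_force: [-0.1, -0.1, -0.5]
width: 28.4
```

{"name": "send_rows", "arguments": {"commands": [{"translation": [-0.01,0.1,0],"twist": [0,0,-0.1]},{"translation": [-0.02,0.2,0],"twist": [0,0,-0.2]},{"translation": [-0.03,0.3,0],"twist": [0,0,-0.3]},{"translation": [-0.04,0.4,0],"twist": [0,0,-0.4]},{"translation": [-0.05,0.5,0],"twist": [0,0,-0.4]},{"translation": [-0.06,0.6,0],"twist": [0,0,-0.4]},{"translation": [-0.07,0.7,0],"twist": [0,0,-0.4]},{"translation": [-0.08,0.8,0],"twist": [0,0,-0.4]},{"translation": [-0.1,0.9,0],"twist": [0,0,-0.4]},{"translation": [-0.12,1.0,0],"twist": [0,0,-0.4]}]}}

```text
t: 90.75
ee_pos: [531.3, 75.9, 314.2]
orientation: [-2.779, -1.466, 0.0]
ft_force: [0.2, 0.5, -0.4]
width: 28.5
```

{"name": "send_rows", "arguments": {"commands": [{"translation": [-0.01,0.1,0],"twist": [0,0,-0.1]},{"translation": [-0.02,0.2,0],"twist": [0,0,-0.2]},{"translation": [-0.03,0.3,0],"twist": [0,0,-0.3]},{"translation": [-0.04,0.4,0],"twist": [0,0,-0.4]},{"translation": [-0.05,0.5,0],"twist": [0,0,-0.4]},{"translation": [-0.06,0.6,0],"twist": [0,0,-0.4]},{"translation": [-0.07,0.7,0],"twist": [0,0,-0.4]},{"translation": [-0.08,0.8,0],"twist": [0,0,-0.4]},{"translation": [-0.1,0.9,0],"twist": [0,0,-0.4]},{"translation": [-0.12,1.0,0],"twist": [0,0,-0.4]}]}}

```text
t: 91.75
ee_pos: [519.3, 175.9, 314.1]
orientation: [-2.911, -1.181, 0.0]
ft_force: [0.6, 0.6, -0.5]
width: 28.6
```

{"name": "send_rows", "arguments": {"commands": [{"translation": [-0.01,0.1,0],"twist": [0,0,-0.1]},{"translation": [-0.02,0.2,0],"twist": [0,0,-0.2]},{"translation": [-0.03,0.3,0],"twist": [0,0,-0.3]},{"translation": [-0.04,0.4,0],"twist": [0,0,-0.4]},{"translation": [-0.05,0.5,0],"twist": [0,0,-0.4]},{"translation": [-0.06,0.6,0],"twist": [0,0,-0.4]},{"translation": [-0.07,0.7,0],"twist": [0,0,-0.4]},{"translation": [-0.08,0.8,0],"twist": [0,0,-0.4]},{"translation": [-0.1,0.9,0],"twist": [0,0,-0.4]},{"translation": [-0.12,1.0,0],"twist": [0,0,-0.4]}]}}

```text
t: 92.75
ee_pos: [507.3, 275.9, 314.1]
orientation: [3.014, 0.885, -0.0]
ft_force: [0.1, -0.5, -1.1]
width: 28.5
```

```bash
python3 - <<'E'
from h import *
w=snap('wrist','w22');o=ctrl.get_obs();print(o['ee_pos'],o['qpos'].round(2));print(orange(w,36,None,True,100)[:6])
d=snap('side','d22');print(orange(d,36)[6:])
im=cv2.cvtColor(w['img'],cv2.COLOR_RGB2HSV);m=cv2.inRange(im,(4,130,70),(28,255,255))
for c in cv2.findContours(m,0,1)[0]:
    if cv2.contourArea(c)>300: print(cv2.minAreaRect(plane(w,c[:,0],36,True)[:,:2].astype(np.float32)))
E
```

```text
[507.1372148  276.92754598 314.21510032] [0.48 0.47 1.8  0.   0.87 1.48]
[([0, 120, 38, 143, 2267], [420.0, 545.0]), ([230, 168, 31, 46, 1024], [511.0, 339.0]), ([242, 355, 16, 62, 530], [362.0, 254.0]), ([376, 355, 15, 62, 526], [428.0, 152.0]), ([157, 421, 340, 32, 4708], [349.0, 143.0])]
[([297, 402, 16, 17, 165], [513.0, 339.0])]
((338.27801513671875, 151.54029846191406), (29.61931037902832, 368.76580810546875), 32.77944564819336)
((425.26104736328125, 151.13909912109375), (74.0129165649414, 11.990463256835938), 39.84358215332031)
((360.2007751464844, 252.31509399414062), (73.99998474121094, 12.632696151733398), 25.713943481445312)
((511.9453430175781, 338.7598876953125), (32.58526611328125, 21.8131103515625), 32.21064376831055)
((458.18011474609375, 539.3577270507812), (256.8537292480469, 113.39632415771484), 27.61112403869629)
```

{"name": "send_rows", "arguments": {"commands": [{"translation": [0,0.3,0],"twist": [0,0,0]},{"translation": [-0.02,0.585,0],"twist": [0,0,0]},{"translation": [-0.02,0.585,-0.2],"twist": [0,0,0]},{"translation": [-0.02,0.585,-0.4],"twist": [0,0,0]},{"translation": [-0.02,0.585,-0.6],"twist": [0,0,0]},{"translation": [-0.02,0.585,-0.75],"twist": [0,0,0]},{"translation": [-0.02,0.585,-0.85],"twist": [0,0,0]},{"translation": [-0.02,0.585,-0.95],"twist": [0,0,0]},{"translation": [-0.02,0.585,-1.0],"twist": [0,0,0]},{"translation": [-0.02,0.585,-1.0],"twist": [0,0,0]}]}}

```text
t: 93.85
ee_pos: [505.4, 333.4, 213.7]
orientation: [3.014, 0.884, -0.001]
ft_force: [0.2, -0.8, -0.1]
width: 28.4
```

{"name": "send_rows", "arguments": {"commands": [{"translation": [0,0,-0.02],"twist": [0,0,0]},{"translation": [0,0,-0.05],"twist": [0,0,0]},{"translation": [0,0,-0.05],"twist": [0,0,0]},{"translation": [0,0,-0.05],"twist": [0,0,0]},{"translation": [0,0,-0.05],"twist": [0,0,0]},{"translation": [0,0,-0.05],"twist": [0,0,0]},{"translation": [0,0,-0.05],"twist": [0,0,0]},{"translation": [0,0,-0.05],"twist": [0,0,0]},{"translation": [0,0,-0.05],"twist": [0,0,0]},{"translation": [0,0,-0.05],"twist": [0,0,0]}]}}

```text
t: 94.85
ee_pos: [505.5, 333.5, 209.2]
orientation: [3.015, 0.884, -0.0]
ft_force: [-0.3, -0.5, 0.7]
width: 28.4
```

{"name": "send_rows", "arguments": {"commands": [{"translation": [0,0,0],"twist": [0,0,0]},{"translation": [0,0,0],"twist": [0,0,0]},{"translation": [0,0,0],"twist": [0,0,0]},{"translation": [0,0,0],"twist": [0,0,0]},{"translation": [0,0,0],"twist": [0,0,0]},{"translation": [0,0,0.05],"twist": [0,0,0]},{"translation": [0,0,0.15],"twist": [0,0,0]},{"translation": [0,0,0.3],"twist": [0,0,0]},{"translation": [0,0,0.6],"twist": [0,0,0]},{"translation": [0,0,1.0],"twist": [0,0,0]}], "grip": 1}}

```text
t: 95.85
ee_pos: [505.0, 333.2, 310.0]
orientation: [3.014, 0.884, -0.004]
ft_force: [0.2, 0.1, 0.9]
width: 16.1
```

{"name": "send_rows", "arguments": {"commands": [{"translation": [0.01,-0.2,0],"twist": [0,0,0.1]},{"translation": [0.03,-0.4,0],"twist": [0,0,0.2]},{"translation": [0.05,-0.6,0],"twist": [0,0,0.3]},{"translation": [0.07,-0.8,0],"twist": [0,0,0.4]},{"translation": [0.1,-1.0,0],"twist": [0,0,0.4]},{"translation": [0.12,-1.0,0],"twist": [0,0,0.4]},{"translation": [0.12,-1.0,0],"twist": [0,0,0.4]},{"translation": [0.12,-1.0,0],"twist": [0,0,0.4]},{"translation": [0.12,-1.0,0],"twist": [0,0,0.4]},{"translation": [0.12,-1.0,0],"twist": [0,0,0.4]}]}}

```text
t: 96.85
ee_pos: [517.3, 234.2, 309.2]
orientation: [-2.911, -1.182, -0.0]
ft_force: [0.9, 0.0, -1.2]
width: 16.0
```

{"name": "send_rows", "arguments": {"commands": [{"translation": [0.01,-0.1,0],"twist": [0,0,0.1]},{"translation": [0.02,-0.2,0],"twist": [0,0,0.2]},{"translation": [0.03,-0.3,0],"twist": [0,0,0.3]},{"translation": [0.04,-0.4,0],"twist": [0,0,0.4]},{"translation": [0.05,-0.5,0],"twist": [0,0,0.4]},{"translation": [0.07,-0.6,0],"twist": [0,0,0.4]},{"translation": [0.08,-0.7,0],"twist": [0,0,0.4]},{"translation": [0.1,-0.8,0],"twist": [0,0,0.4]},{"translation": [0.11,-0.9,0],"twist": [0,0,0.4]},{"translation": [0.12,-1.0,0],"twist": [0,0,0.4]}]}}

```text
t: 97.85
ee_pos: [529.6, 132.6, 309.2]
orientation: [-2.779, -1.465, -0.0]
ft_force: [-0.0, 1.0, -0.0]
width: 15.8
```

{"name": "send_rows", "arguments": {"commands": [{"translation": [0.01,-0.1,0],"twist": [0,0,0.1]},{"translation": [0.02,-0.2,0],"twist": [0,0,0.2]},{"translation": [0.03,-0.3,0],"twist": [0,0,0.3]},{"translation": [0.04,-0.4,0],"twist": [0,0,0.4]},{"translation": [0.05,-0.5,0],"twist": [0,0,0.4]},{"translation": [0.07,-0.6,0],"twist": [0,0,0.4]},{"translation": [0.08,-0.7,0],"twist": [0,0,0.4]},{"translation": [0.1,-0.8,0],"twist": [0,0,0.4]},{"translation": [0.11,-0.9,0],"twist": [0,0,0.4]},{"translation": [0.12,-1.0,0],"twist": [0,0,0.4]}]}}

```text
t: 98.85
ee_pos: [541.6, 32.7, 309.2]
orientation: [-2.619, -1.736, 0.0]
ft_force: [-0.3, 0.4, 0.1]
width: 16.2
```

{"name": "send_rows", "arguments": {"commands": [{"translation": [0.01,-0.1,0],"twist": [0,0,0.1]},{"translation": [0.02,-0.2,0],"twist": [0,0,0.2]},{"translation": [0.03,-0.3,0],"twist": [0,0,0.3]},{"translation": [0.04,-0.4,0],"twist": [0,0,0.4]},{"translation": [0.05,-0.5,0],"twist": [0,0,0.4]},{"translation": [0.07,-0.6,0],"twist": [0,0,0.4]},{"translation": [0.08,-0.7,0],"twist": [0,0,0.4]},{"translation": [0.1,-0.8,0],"twist": [0,0,0.4]},{"translation": [0.11,-0.9,0],"twist": [0,0,0.4]},{"translation": [0.12,-1.0,0],"twist": [0,0,0.4]}]}}

```text
t: 99.85
ee_pos: [553.6, -67.3, 309.2]
orientation: [2.432, 1.988, -0.0]
ft_force: [-0.6, -0.7, 0.1]
width: 16.0
```

{"name": "send_rows", "arguments": {"commands": [{"translation": [0.01,-0.1,0],"twist": [0,0,0.1]},{"translation": [0.02,-0.2,0],"twist": [0,0,0.2]},{"translation": [0.03,-0.3,0],"twist": [0,0,0.3]},{"translation": [0.04,-0.4,0],"twist": [0,0,0.4]},{"translation": [0.05,-0.5,0],"twist": [0,0,0.4]},{"translation": [0.07,-0.6,0],"twist": [0,0,0.4]},{"translation": [0.08,-0.7,0],"twist": [0,0,0.4]},{"translation": [0.1,-0.8,0],"twist": [0,0,0.4]},{"translation": [0.11,-0.9,0],"twist": [0,0,0.4]},{"translation": [0.14,-1.0,0],"twist": [0,0,0.4]}]}}

```text
t: 100.85
ee_pos: [567.5, -167.3, 309.1]
orientation: [-2.222, -2.221, 0.0]
ft_force: [-0.1, 0.5, -0.3]
width: 16.0
```

{"name": "send_rows", "arguments": {"commands": [{"translation": [0.0,-0.2,0],"twist": [0,0,0]},{"translation": [0,-0.4,0],"twist": [0,0,0]},{"translation": [0,-0.6,0],"twist": [0,0,0]},{"translation": [0,-0.8,0],"twist": [0,0,0]},{"translation": [0,-1.0,0],"twist": [0,0,0]},{"translation": [0,-1.0,-0.1],"twist": [0,0,0]},{"translation": [0,-1.0,-0.2],"twist": [0,0,0]},{"translation": [0,-1.0,-0.2],"twist": [0,0,0]},{"translation": [0,-1.0,-0.2],"twist": [0,0,0]},{"translation": [0,-1.0,-0.2],"twist": [0,0,0]}]}}

```text
t: 101.85
ee_pos: [567.7, -265.8, 289.2]
orientation: [-2.22, -2.222, 0.0]
ft_force: [0.1, -0.2, -0.4]
width: 16.0
```

{"name": "send_rows", "arguments": {"commands": [{"translation": [0.0,-0.1,0],"twist": [0,0,0]},{"translation": [0,-0.2,0],"twist": [0,0,0]},{"translation": [0,-0.33,-0.1],"twist": [0,0,0]},{"translation": [0,-0.33,-0.2],"twist": [0,0,0]},{"translation": [0,-0.33,-0.35],"twist": [0,0,0]},{"translation": [0,-0.33,-0.45],"twist": [0,0,0]},{"translation": [0,-0.33,-0.5],"twist": [0,0,0]},{"translation": [0,-0.33,-0.5],"twist": [0,0,0]},{"translation": [0,-0.33,-0.5],"twist": [0,0,0]},{"translation": [0,-0.33,-0.5],"twist": [0,0,0]}]}}

```text
t: 102.85
ee_pos: [567.9, -299.0, 239.1]
orientation: [2.221, 2.222, 0.001]
ft_force: [0.2, 2.4, 6.8]
width: 15.3
```

{"name": "send_rows", "arguments": {"commands": [{"translation": [0,0,0],"twist": [0,0,0]},{"translation": [0,0,0],"twist": [0,0,0]},{"translation": [0,0,0],"twist": [0,0,0]},{"translation": [0,0,0],"twist": [0,0,0]},{"translation": [0,0,0.2],"twist": [0,0,0]},{"translation": [0,0,0.4],"twist": [0,0,0]},{"translation": [0,0,0.6],"twist": [0,0,0]},{"translation": [0,0,0.75],"twist": [0,0,0.16]},{"translation": [-0.4,0,0.75],"twist": [0,0,0.16]},{"translation": [-0.7,0,0.75],"twist": [0,0,0.16]}], "grip": 0.35}}

```text
t: 103.85
ee_pos: [496.4, -299.2, 314.4]
orientation: [2.129, 2.309, -0.0]
ft_force: [-0.3, 0.0, 0.7]
width: 29.0
```

```bash
python3 - <<'E'
from h import *
s=snap('scene','s23');w=snap('wrist','w23');o=ctrl.get_obs();print(o['ee_pos'],o['width']);print(orange(s,25)[3:]);print(orange(w,25,None,True,60))
C=np.zeros((480,800,3),np.uint8);C[:,:400]=cv2.resize(s['img'][250:370,370:470],(400,480),interpolation=2);C[:,400:]=cv2.resize(w['img'],(400,300))[0:300].repeat(1,0) if 0 else cv2.resize(w['img'][40:340,300:550],(400,480))
cv2.imwrite('pics/c23.png',C[:,:,::-1])
E
```

```text
[ 494.35096253 -299.02177139  313.73911793] 28.43541928351961
[([239, 253, 6, 11, 42], [542.0, 79.0]), ([408, 304, 12, 25, 165], [586.0, -310.0])]
[([391, 197, 38, 42, 852], [560.0, -276.0]), ([438, 198, 39, 30, 765], [598.0, -268.0]), ([385, 250, 81, 35, 1423], [578.0, -314.0]), ([351, 281, 40, 136, 1855], [545.0, -386.0]), ([242, 282, 40, 135, 1799], [450.0, -395.0]), ([0, 317, 63, 62, 834], [169.0, -453.0]), ([567, 317, 73, 62, 1237], [835.0, -401.0]), ([157, 421, 340, 32, 4744], [534.0, -511.0]), ([104, 472, 39, 8, 151], [252.0, -652.0])]
```

```bash
python3 - <<'E'
from h import *
w=load('w23')
for b in ([391,197,38,42],[438,198,39,30],[385,250,81,35]):
    x,y,a,c=b
    for z in (25,45): print(z,plane(w,[(x,y),(x+a,y+c)],z,True).round(0)[:,:2].tolist())
im=cv2.cvtColor(w['img'],cv2.COLOR_RGB2HSV)
# drawer interior: white floor extents along row/col
print('red handle/inner wall rows at col 415:',[ (r,w['img'][r,415].tolist()) for r in range(165,300,6)])
E
```

```text
25 [[543.0, -262.0], [578.0, -292.0]]
45 [[539.0, -259.0], [571.0, -286.0]]
25 [[580.0, -259.0], [617.0, -279.0]]
45 [[573.0, -256.0], [608.0, -275.0]]
25 [[544.0, -303.0], [618.0, -329.0]]
45 [[540.0, -297.0], [608.0, -320.0]]
red handle/inner wall rows at col 415: [(165, [222, 219, 215]), (171, [224, 220, 217]), (177, [226, 222, 219]), (183, [142, 135, 132]), (189, [139, 132, 129]), (195, [255, 255, 255]), (201, [163, 135, 126]), (207, [253, 134, 0]), (213, [255, 157, 0]), (219, [255, 148, 0]), (225, [194, 82, 0]), (231, [229, 225, 222]), (237, [225, 220, 213]), (243, [177, 170, 164]), (249, [177, 169, 164]), (255, [198, 87, 0]), (261, [244, 121, 0]), (267, [234, 104, 0]), (273, [223, 96, 0]), (279, [176, 170, 165]), (285, [133, 129, 123]), (291, [132, 127, 122]), (297, [135, 129, 125])]
```

The blobs all fall within the drawer's inner bounds. No more pictures can be viewed, so I'll go on numerically and push the drawer home.

{"name": "send_rows", "arguments": {"commands": [{"translation": [-0.2,0,0],"twist": [0,0,0]},{"translation": [-0.4,-0.02,0],"twist": [0,0,0]},{"translation": [-0.47,-0.03,0],"twist": [0,0,0]},{"translation": [-0.47,-0.03,-0.2],"twist": [0,0,0]},{"translation": [-0.47,-0.03,-0.4],"twist": [0,0,0]},{"translation": [-0.47,-0.03,-0.6],"twist": [0,0,0]},{"translation": [-0.47,-0.03,-0.8],"twist": [0,0,0]},{"translation": [-0.47,-0.03,-0.92],"twist": [0,0,0]},{"translation": [-0.47,-0.03,-0.92],"twist": [0,0,0]},{"translation": [-0.47,-0.03,-0.92],"twist": [0,0,0]}], "grip": 1}}

```text
t: 104.95
ee_pos: [451.0, -302.6, 222.3]
orientation: [2.131, 2.308, 0.0]
ft_force: [-0.1, -0.5, -1.1]
width: 0.7
```

{"name": "send_rows", "arguments": {"commands": [{"translation": [0.06,0.0,0],"twist": [0,0,0]},{"translation": [0.12,0.01,0],"twist": [0,0,0]},{"translation": [0.18,0.02,0],"twist": [0,0,0]},{"translation": [0.24,0.02,0],"twist": [0,0,0]},{"translation": [0.3,0.03,0],"twist": [0,0,0]},{"translation": [0.36,0.03,0],"twist": [0,0,0]},{"translation": [0.42,0.04,0],"twist": [0,0,0]},{"translation": [0.48,0.04,0],"twist": [0,0,0]},{"translation": [0.54,0.05,0],"twist": [0,0,0]},{"translation": [0.6,0.05,0],"twist": [0,0,0]}]}}

```text
t: 105.95
ee_pos: [510.9, -297.3, 222.0]
orientation: [-2.131, -2.308, -0.0]
ft_force: [-2.4, 1.0, 0.6]
width: 0.5
```

{"name": "send_rows", "arguments": {"commands": [{"translation": [0.05,0.0,0],"twist": [0,0,0]},{"translation": [0.1,0.01,0],"twist": [0,0,0]},{"translation": [0.15,0.01,0],"twist": [0,0,0]},{"translation": [0.2,0.02,0],"twist": [0,0,0]},{"translation": [0.25,0.02,0],"twist": [0,0,0]},{"translation": [0.29,0.02,0],"twist": [0,0,0]},{"translation": [0.32,0.03,0],"twist": [0,0,0]},{"translation": [0.34,0.03,0],"twist": [0,0,0]},{"translation": [0.36,0.03,0],"twist": [0,0,0]},{"translation": [0.38,0.03,0],"twist": [0,0,0]}]}}

```text
t: 106.95
ee_pos: [548.6, -294.4, 222.2]
orientation: [-2.131, -2.308, -0.0]
ft_force: [-1.7, 0.4, 0.6]
width: 0.9
```

{"name": "send_rows", "arguments": {"commands": [{"translation": [0.01,0,0],"twist": [0,0,0]},{"translation": [0.02,0.0,0],"twist": [0,0,0]},{"translation": [0.03,0.0,0],"twist": [0,0,0]},{"translation": [0.04,0.0,0],"twist": [0,0,0]},{"translation": [0.05,0.0,0],"twist": [0,0,0]},{"translation": [0.06,0.0,0],"twist": [0,0,0]},{"translation": [0.06,0,0],"twist": [0,0,0]},{"translation": [0.06,0,0],"twist": [0,0,0]},{"translation": [0.06,0,0],"twist": [0,0,0]},{"translation": [0.06,0,0],"twist": [0,0,0]}]}}

```text
t: 107.95
ee_pos: [554.5, -294.5, 222.2]
orientation: [2.131, 2.309, -0.0]
ft_force: [1.0, -0.5, -0.2]
width: 0.7
```

{"name": "send_rows", "arguments": {"commands": [{"translation": [0.01,0,0],"twist": [0,0,0]},{"translation": [0.02,0.0,0],"twist": [0,0,0]},{"translation": [0.03,0.0,0],"twist": [0,0,0]},{"translation": [0.03,0.0,0],"twist": [0,0,0]},{"translation": [0.03,0.0,0],"twist": [0,0,0]},{"translation": [0.03,0.0,0],"twist": [0,0,0]},{"translation": [0.03,0,0],"twist": [0,0,0]},{"translation": [0.03,0,0],"twist": [0,0,0]},{"translation": [0.03,0,0],"twist": [0,0,0]},{"translation": [0.03,0,0],"twist": [0,0,0]}]}}

```text
t: 108.95
ee_pos: [555.6, -294.6, 222.0]
orientation: [-2.127, -2.305, 0.004]
ft_force: [-11.6, -2.2, 8.3]
width: 0.5
```

The red drawer is home against its stop. The contact force is about 12 N, and the offset to the steel drawer's stop is 9 mm, as expected. I'll go to the release tab.

{"name": "send_rows", "arguments": {"commands": [{"translation": [-0.15,0,0],"twist": [0,0,0]},{"translation": [-0.3,0.0,0],"twist": [0,0,0]},{"translation": [-0.3,0.0,0.2],"twist": [0,0,0]},{"translation": [-0.3,0.0,0.4],"twist": [0,0,0]},{"translation": [-0.3,0.0,0.6],"twist": [0,0,-0.16]},{"translation": [-0.3,0.0,0.8],"twist": [0,0,-0.16]},{"translation": [-0.3,0.2,1.0],"twist": [0,0,-0.16]},{"translation": [-0.3,0.4,1.0],"twist": [0,0,-0.16]},{"translation": [-0.3,0.7,1.0],"twist": [0,0,-0.16]},{"translation": [-0.3,1.0,1.0],"twist": [0,0,-0.16]}], "grip": -0.36}}

```text
t: 109.95
ee_pos: [527.1, -192.9, 321.4]
orientation: [-2.221, -2.221, 0.0]
ft_force: [-1.1, 0.2, 0.3]
width: 59.7
```

{"name": "send_rows", "arguments": {"commands": [{"translation": [0,0.1,0],"twist": [0,0,0]},{"translation": [0,0.2,0],"twist": [0,0,0]},{"translation": [0,0.3,0],"twist": [0,0,0]},{"translation": [0,0.4,0],"twist": [0,0,0]},{"translation": [0,0.5,0],"twist": [0,0,0]},{"translation": [0,0.6,0],"twist": [0,0,0]},{"translation": [0,0.7,0],"twist": [0,0,0]},{"translation": [0,0.8,0],"twist": [0,0,0]},{"translation": [0,0.9,0],"twist": [0,0,0]},{"translation": [0,1.0,0],"twist": [0,0,0]}]}}

```text
t: 110.95
ee_pos: [527.5, -93.7, 322.2]
orientation: [2.221, 2.221, 0.0]
ft_force: [-0.8, -0.2, -0.3]
width: 59.7
```

```bash
python3 - <<'E'
from h import *
w=snap('wrist','w24');s=snap('scene','s24');d=snap('side','d24');print(ctrl.get_obs()['ee_pos'])
def yel(d,fish):
    im=cv2.cvtColor(d['img'],cv2.COLOR_RGB2HSV);m=cv2.inRange(im,(22,150,80),(34,255,255));m[:100]=0
    n,l,st,ct=cv2.connectedComponentsWithStats(m)
    return [(st[i].tolist(),ct[i].round(1).tolist(),plane(d,ct[i],63,fish).round(0)[0].tolist(),plane(d,ct[i],74,fish).round(0)[0].tolist()) for i in range(1,n) if st[i,4]>8]
print(yel(w,True));print(yel(s,False));print(yel(d,False))
E
```

```text
[527.53175253 -93.81208984 322.21652059]
[]
[([240, 255, 5, 9, 26], [242.2, 258.5], [519.0, 57.0, 63.0], [512.0, 51.0, 74.0])]
[]
```

```bash
python3 - <<'E'
from h import *
w=load('w24');im=cv2.cvtColor(w['img'],cv2.COLOR_RGB2HSV);m=cv2.inRange(im,(20,150,80),(35,255,255));m[270:]=0
n,l,st,ct=cv2.connectedComponentsWithStats(m)
for i in range(1,n):
    if st[i,4]>30:
        x,y,a,b,_=st[i];print(st[i].tolist(),[plane(w,ct[i],z,True).round(1)[0].tolist() for z in (58,63)],plane(w,[(x,y+b),(x+a,y+b)],76,True).round(1).tolist())
E
```

```text
[299, 9, 13, 32, 377] [[519.9, 58.5, 58.0], [520.0, 57.0, 63.0]] [[516.6, 42.0, 76.0], [524.4, 41.9, 76.0]]
```

{"name": "send_rows", "arguments": {"commands": [{"translation": [0,0.1,0],"twist": [0,0,0]},{"translation": [0,0.2,0],"twist": [0,0,0]},{"translation": [0,0.3,0],"twist": [0,0,0]},{"translation": [0,0.4,0],"twist": [0,0,0]},{"translation": [0,0.5,0],"twist": [0,0,0]},{"translation": [0,0.6,0],"twist": [0,0,0]},{"translation": [0,0.7,0],"twist": [0,0,0]},{"translation": [0,0.8,0],"twist": [0,0,0]},{"translation": [-0.03,0.9,0],"twist": [0,0,0]},{"translation": [-0.06,1.0,0],"twist": [0,0,0]}]}}

```text
t: 112.1
ee_pos: [521.2, 6.3, 322.1]
orientation: [-2.221, -2.221, 0.0]
ft_force: [0.5, -0.2, 0.1]
width: 59.5
```

{"name": "send_rows", "arguments": {"commands": [{"translation": [0,0.2,0],"twist": [0,0,0]},{"translation": [0,0.4,0],"twist": [0,0,0]},{"translation": [0,0.5,-0.1],"twist": [0,0,0]},{"translation": [0,0.5,-0.3],"twist": [0,0,0]},{"translation": [0,0.5,-0.5],"twist": [0,0,0]},{"translation": [0,0.5,-0.7],"twist": [0,0,0]},{"translation": [0,0.5,-0.85],"twist": [0,0,0]},{"translation": [0,0.5,-0.85],"twist": [0,0,0]},{"translation": [0,0.5,-0.85],"twist": [0,0,0]},{"translation": [0,0.5,-0.85],"twist": [0,0,0]}]}}

```text
t: 113.1
ee_pos: [521.7, 55.6, 237.7]
orientation: [2.221, 2.221, 0.001]
ft_force: [-0.4, -0.3, 1.6]
width: 59.7
```

{"name": "send_rows", "arguments": {"commands": [{"translation": [-0.06,0,0],"twist": [0,0,0]},{"translation": [-0.12,0,0],"twist": [0,0,0]},{"translation": [-0.18,0,0],"twist": [0,0,0]},{"translation": [-0.22,0,0],"twist": [0,0,0]},{"translation": [-0.25,0,0],"twist": [0,0,0]},{"translation": [-0.28,0,0],"twist": [0,0,0]},{"translation": [-0.31,0,0],"twist": [0,0,0]},{"translation": [-0.34,0,0],"twist": [0,0,0]},{"translation": [-0.37,0,0],"twist": [0,0,0]},{"translation": [-0.4,0,0],"twist": [0,0,0]}]}}

```text
t: 114.1
ee_pos: [481.2, 55.5, 237.1]
orientation: [-2.221, -2.221, 0.001]
ft_force: [-0.2, 1.3, -0.8]
width: 59.7
```

```bash
cat >> h.py <<'E'
def tab(d,z=63):
    im=cv2.cvtColor(d['img'],cv2.COLOR_RGB2HSV);m=cv2.inRange(im,(22,150,80),(34,255,255));m[:100]=0
    n,l,st,ct=cv2.connectedComponentsWithStats(m)
    return [(st[i].tolist(),plane(d,ct[i],z).round(0)[0].tolist()) for i in range(1,n) if st[i,4]>5]
E
python3 - <<'E'
from h import *
s=snap('scene','s25');o=ctrl.get_obs();print(o['ee_pos'],o['ft_force']);print(tab(s),tab(snap('side','d25')))
E
```

```text
[480.5884632   55.51842668 236.99006621] [-0.75053905  0.19248137 -0.22763491]
[([49, 171, 6, 7, 14], [513.0, 600.0, 63.0]), ([233, 263, 5, 11, 29], [492.0, 56.0, 63.0])] []
```

The tab sprang to x 492, its open position, so the pliers are open. I'll go to the bracket.

{"name": "send_rows", "arguments": {"commands": [{"translation": [0,0,0.2],"twist": [0,0,0]},{"translation": [0,0,0.4],"twist": [0,0,0]},{"translation": [0,0,0.6],"twist": [0,0,0]},{"translation": [0.1,0,0.8],"twist": [0,0,0]},{"translation": [0.2,0.1,0.85],"twist": [0,0,0]},{"translation": [0.3,0.3,0.85],"twist": [0,0,0]},{"translation": [0.4,0.5,0.85],"twist": [0,0,0]},{"translation": [0.42,0.7,0.85],"twist": [0,0,0]},{"translation": [0.42,0.9,0.85],"twist": [0,0,0]},{"translation": [0.42,1.0,0.85],"twist": [0,0,0]}], "grip": -1}}

```text
t: 115.2
ee_pos: [523.6, 157.4, 321.3]
orientation: [-2.22, -2.222, 0.001]
ft_force: [0.1, 0.1, 0.6]
width: 87.7
```

{"name": "send_rows", "arguments": {"commands": [{"translation": [0,0.2,0],"twist": [0,0,0]},{"translation": [0,0.4,0],"twist": [0,0,0]},{"translation": [0,0.6,0],"twist": [0,0,0]},{"translation": [0,0.7,0],"twist": [0,0,0]},{"translation": [0,0.7,0],"twist": [0,0,0]},{"translation": [0,0.7,0],"twist": [0,0,0]},{"translation": [0,0.7,0],"twist": [0,0,0]},{"translation": [0,0.7,0],"twist": [0,0,0]},{"translation": [0,0.7,0],"twist": [0,0,0]},{"translation": [0,0.7,0],"twist": [0,0,0]}]}}

```text
t: 116.2
ee_pos: [523.6, 225.1, 322.2]
orientation: [2.222, 2.221, 0.0]
ft_force: [-1.3, 1.1, 0.1]
width: 87.9
```

```bash
python3 - <<'E'
from h import *
w=snap('wrist','w26');s=snap('scene','s26');print(ctrl.get_obs()['ee_pos'])
im=cv2.cvtColor(w['img'],cv2.COLOR_RGB2HSV);g=cv2.inRange(im,(45,60,20),(90,255,220))
g=cv2.morphologyEx(cv2.morphologyEx(g,cv2.MORPH_CLOSE,np.ones((25,25))),cv2.MORPH_OPEN,np.ones((21,21)))
c=max(cv2.findContours(g,0,1)[0],key=cv2.contourArea)[:,0];print(c.min(0),c.max(0))
print(cv2.minAreaRect(plane(w,c,24,True)[:,:2].astype(np.float32)))
print(orange(s,25)[3:],tab(s))
E
```

```text
[523.55117226 225.34486114 322.26545277]
[284   0] [347 180]
((522.5391845703125, 337.6656188964844), (43.6883544921875, 140.3725128173828), 2.3848447799682617)
[([0, 148, 71, 113, 4626], [453.0, 637.0]), ([232, 262, 6, 12, 37], [514.0, 77.0]), ([0, 312, 11, 20, 120], [176.0, 413.0])] [([234, 265, 4, 8, 19], [490.0, 55.0, 63.0])]
```

{"name": "send_rows", "arguments": {"commands": [{"translation": [0,0.2,0],"twist": [0,0,0.08]},{"translation": [0,0.4,0],"twist": [0,0,0.08]},{"translation": [0,0.6,0],"twist": [0,0,0.08]},{"translation": [0,0.8,0],"twist": [0,0,0.08]},{"translation": [0,0.92,-0.1],"twist": [0,0,0.08]},{"translation": [0,0.92,-0.25],"twist": [0,0,0.08]},{"translation": [0,0.92,-0.4],"twist": [0,0,0.08]},{"translation": [0,0.92,-0.6],"twist": [0,0,0.08]},{"translation": [0,0.92,-0.8],"twist": [0,0,0.08]},{"translation": [0,0.92,-0.9],"twist": [0,0,0.08]}]}}

```text
t: 117.3
ee_pos: [522.6, 316.1, 229.1]
orientation: [-2.177, -2.264, 0.007]
ft_force: [-0.1, 0.8, -0.0]
width: 87.9
```

{"name": "send_rows", "arguments": {"commands": [{"translation": [0,0,-0.1],"twist": [0,0,0]},{"translation": [0,0,-0.2],"twist": [0,0,0]},{"translation": [0,0,-0.3],"twist": [0,0,0]},{"translation": [0,0,-0.36],"twist": [0,0,0]},{"translation": [0,0,-0.395],"twist": [0,0,0]},{"translation": [0,0,-0.395],"twist": [0,0,0]},{"translation": [0,0,-0.395],"twist": [0,0,0]},{"translation": [0,0,-0.395],"twist": [0,0,0]},{"translation": [0,0,-0.395],"twist": [0,0,0]},{"translation": [0,0,-0.395],"twist": [0,0,0]}]}}

```text
t: 118.3
ee_pos: [523.5, 317.6, 193.0]
orientation: [2.176, 2.265, 0.001]
ft_force: [-0.9, 0.2, 0.0]
width: 87.6
```

{"name": "send_rows", "arguments": {"commands": [{"translation": [0,0,0],"twist": [0,0,0]},{"translation": [0,0,0],"twist": [0,0,0]},{"translation": [0,0,0],"twist": [0,0,0]},{"translation": [0,0,0],"twist": [0,0,0]},{"translation": [0,0,0],"twist": [0,0,0]},{"translation": [0,0,0],"twist": [0,0,0]},{"translation": [0,0,0],"twist": [0,0,0]},{"translation": [0,0,0],"twist": [0,0,0]},{"translation": [0,0,0],"twist": [0,0,0]},{"translation": [0,0,0],"twist": [0,0,0]}], "grip": 1}}

```text
t: 119.3
ee_pos: [523.5, 317.5, 192.6]
orientation: [2.177, 2.265, 0.0]
ft_force: [1.2, -0.4, -0.9]
width: 43.9
```

{"name": "send_rows", "arguments": {"commands": [{"translation": [0,0,0.05],"twist": [0,0,0]},{"translation": [0,0,0.15],"twist": [0,0,0]},{"translation": [0,0,0.25],"twist": [0,0,0]},{"translation": [0,0,0.35],"twist": [0,0,0]},{"translation": [0,0,0.45],"twist": [0,0,0]},{"translation": [0,0,0.55],"twist": [0,0,0]},{"translation": [0,0,0.65],"twist": [0,0,0]},{"translation": [0,0,0.75],"twist": [0,0,0]},{"translation": [0,0,0.85],"twist": [0,0,0]},{"translation": [0,0,0.95],"twist": [0,0,0]}]}}

```text
t: 120.3
ee_pos: [523.5, 317.5, 288.5]
orientation: [-2.177, -2.265, 0.0]
ft_force: [-0.3, 0.3, -3.9]
width: 43.9
```

```bash
python3 - <<'E'
from h import *
w=snap('wrist','w27');o=ctrl.get_obs();print(o['ee_pos'],o['ft_force'],o['moment'],o['width'])
im=cv2.cvtColor(w['img'],cv2.COLOR_RGB2HSV);g=cv2.inRange(im,(45,60,20),(90,255,220));g=cv2.morphologyEx(g,cv2.MORPH_OPEN,np.ones((5,5)))
for v in range(60,340,40):
    x=np.where(g[v,150:480])[0]+150
    if len(x): print(v,x.min(),x.max())
E
```

```text
[523.96897049 317.80721297 290.115979  ] [ 0.12233463 -0.29821569 -2.68918388] [ 0.11400336  0.01941612 -0.05391988] 43.815290420573575
140 261 370
180 262 369
220 263 368
260 266 366
300 267 365
```

The bracket is held level at 43.8 mm opening. I'll carry it to the mat.

{"name": "send_rows", "arguments": {"commands": [{"translation": [0.02,-0.05,0],"twist": [0,0,0]},{"translation": [0.04,-0.15,0],"twist": [0,0,0]},{"translation": [0.06,-0.25,0],"twist": [0,0,0]},{"translation": [0.08,-0.35,0],"twist": [0,0,0]},{"translation": [0.1,-0.45,0],"twist": [0,0,0]},{"translation": [0.12,-0.55,0],"twist": [0,0,0]},{"translation": [0.14,-0.65,0],"twist": [0,0,0]},{"translation": [0.16,-0.75,0],"twist": [0,0,0]},{"translation": [0.18,-0.85,0],"twist": [0,0,0]},{"translation": [0.2,-0.95,0],"twist": [0,0,0]}]}}

```text
t: 121.35
ee_pos: [543.7, 221.7, 287.7]
orientation: [2.177, 2.265, 0.0]
ft_force: [1.1, 0.1, -4.2]
width: 43.8
```

{"name": "send_rows", "arguments": {"commands": [{"translation": [0.02,-0.1,0],"twist": [0,0,0]},{"translation": [0.04,-0.2,0],"twist": [0,0,0]},{"translation": [0.06,-0.3,0],"twist": [0,0,0]},{"translation": [0.08,-0.4,0],"twist": [0,0,0]},{"translation": [0.1,-0.5,0],"twist": [0,0,0]},{"translation": [0.12,-0.6,0],"twist": [0,0,0]},{"translation": [0.14,-0.7,0],"twist": [0,0,0]},{"translation": [0.16,-0.8,0],"twist": [0,0,0]},{"translation": [0.18,-0.9,0],"twist": [0,0,0]},{"translation": [0.2,-1.0,0],"twist": [0,0,0]}]}}

```text
t: 122.35
ee_pos: [563.6, 121.7, 287.7]
orientation: [2.177, 2.265, 0.0]
ft_force: [-0.5, -0.3, -4.5]
width: 44.0
```

{"name": "send_rows", "arguments": {"commands": [{"translation": [0.02,-0.1,0],"twist": [0,0,0]},{"translation": [0.04,-0.2,0],"twist": [0,0,0]},{"translation": [0.06,-0.3,0],"twist": [0,0,0]},{"translation": [0.08,-0.4,0],"twist": [0,0,0]},{"translation": [0.1,-0.5,0],"twist": [0,0,0]},{"translation": [0.12,-0.6,0],"twist": [0,0,0]},{"translation": [0.14,-0.7,0],"twist": [0,0,0]},{"translation": [0.16,-0.8,0],"twist": [0,0,0]},{"translation": [0.18,-0.9,0],"twist": [0,0,0]},{"translation": [0.2,-1.0,0],"twist": [0,0,0]}]}}

```text
t: 123.35
ee_pos: [583.6, 21.7, 287.7]
orientation: [-2.177, -2.265, 0.0]
ft_force: [-0.6, -0.1, -3.7]
width: 43.6
```

{"name": "send_rows", "arguments": {"commands": [{"translation": [0.02,-0.1,0],"twist": [0,0,0]},{"translation": [0.04,-0.2,0],"twist": [0,0,0]},{"translation": [0.06,-0.3,0],"twist": [0,0,0]},{"translation": [0.08,-0.4,0],"twist": [0,0,0]},{"translation": [0.1,-0.5,0],"twist": [0,0,0]},{"translation": [0.13,-0.6,0],"twist": [0,0,0]},{"translation": [0.17,-0.7,0],"twist": [0,0,0]},{"translation": [0.21,-0.8,0],"twist": [0,0,0]},{"translation": [0.25,-0.9,0],"twist": [0,0,0]},{"translation": [0.29,-1.0,0],"twist": [0,0,0]}]}}

```text
t: 124.35
ee_pos: [612.9, -78.3, 287.7]
orientation: [2.177, 2.265, -0.0]
ft_force: [0.3, 0.7, -3.6]
width: 43.8
```

{"name": "send_rows", "arguments": {"commands": [{"translation": [0,-0.1,0],"twist": [0,0,0]},{"translation": [0,-0.2,-0.1],"twist": [0,0,0]},{"translation": [0,-0.23,-0.2],"twist": [0,0,0]},{"translation": [0,-0.23,-0.3],"twist": [0,0,0]},{"translation": [0,-0.23,-0.4],"twist": [0,0,0]},{"translation": [0,-0.23,-0.5],"twist": [0,0,0]},{"translation": [0,-0.23,-0.6],"twist": [0,0,0]},{"translation": [0,-0.23,-0.7],"twist": [0,0,0]},{"translation": [0,-0.23,-0.8],"twist": [0,0,0]},{"translation": [0,-0.23,-0.86],"twist": [0,0,0]}]}}

```text
t: 125.35
ee_pos: [612.3, -100.3, 200.5]
orientation: [-2.176, -2.265, 0.001]
ft_force: [0.3, 0.4, -3.4]
width: 44.0
```

```bash
python3 - <<'E'
from h import *
w=snap('wrist','w28');o=ctrl.get_obs();print(o['ee_pos'],o['ft_force'],o['moment'],o['width'])
im=cv2.cvtColor(w['img'],cv2.COLOR_RGB2HSV);g=cv2.inRange(im,(45,60,20),(90,255,220));g=cv2.morphologyEx(g,cv2.MORPH_OPEN,np.ones((5,5)))
for v in range(100,340,40):
    x=np.where(g[v,150:480])[0]+150
    if len(x): print(v,x.min(),x.max())
E
```

```text
[ 612.02431623 -100.30360362  199.9057987 ] [-0.29020678 -0.41705819 -5.91003915] [0.07996082 0.01874418 0.00803941] 43.730541895312264
140 260 370
180 261 370
220 263 369
260 265 367
300 267 365
```

{"name": "send_rows", "arguments": {"commands": [{"translation": [0,0,-0.03],"twist": [0,0,0]},{"translation": [0,0,-0.05],"twist": [0,0,0]},{"translation": [0,0,-0.07],"twist": [0,0,0]},{"translation": [0,0,-0.09],"twist": [0,0,0]},{"translation": [0,0,-0.11],"twist": [0,0,0]},{"translation": [0,0,-0.12],"twist": [0,0,0]},{"translation": [0,0,-0.13],"twist": [0,0,0]},{"translation": [0,0,-0.135],"twist": [0,0,0]},{"translation": [0,0,-0.135],"twist": [0,0,0]},{"translation": [0,0,-0.135],"twist": [0,0,0]}]}}

```text
t: 126.4
ee_pos: [612.5, -100.5, 188.7]
orientation: [2.176, 2.265, 0.0]
ft_force: [-2.7, 0.8, 3.7]
width: 43.7
```

{"name": "send_rows", "arguments": {"commands": [{"translation": [0,0,0],"twist": [0,0,0]},{"translation": [0,0,0],"twist": [0,0,0]},{"translation": [0,0,0],"twist": [0,0,0]},{"translation": [0,0,0],"twist": [0,0,0]},{"translation": [0,0,0],"twist": [0,0,0]},{"translation": [0,0,0],"twist": [0,0,0]},{"translation": [0,0,0],"twist": [0,0,0]},{"translation": [0,0,0.1],"twist": [0,0,0]},{"translation": [0,0,0.2],"twist": [0,0,0]},{"translation": [0,0,0.3],"twist": [0,0,0]}], "grip": -1}}

```text
t: 127.4
ee_pos: [612.7, -100.5, 219.4]
orientation: [2.176, 2.265, 0.001]
ft_force: [0.8, -0.1, 0.7]
width: 87.7
```

{"name": "send_rows", "arguments": {"commands": [{"translation": [0,0,0.1],"twist": [0,0,0]},{"translation": [0,0,0.2],"twist": [0,0,0]},{"translation": [0,0,0.4],"twist": [0,0,0]},{"translation": [0,0,0.6],"twist": [0,0,0]},{"translation": [0,0,0.8],"twist": [0,0,0]},{"translation": [0,0,1],"twist": [0,0,0]},{"translation": [0,0,1],"twist": [0,0,0]},{"translation": [0,0,1],"twist": [0,0,0]},{"translation": [0,0,1],"twist": [0,0,0]},{"translation": [0,0,1],"twist": [0,0,0]}]}}

```text
t: 128.4
ee_pos: [612.1, -100.4, 317.0]
orientation: [-2.175, -2.264, 0.002]
ft_force: [-0.7, -0.7, 0.3]
width: 87.9
```

{"name": "send_rows", "arguments": {"commands": [{"translation": [0,0,0.2],"twist": [0,0,0]},{"translation": [0,0,0.4],"twist": [0,0,0]},{"translation": [0,0,0.6],"twist": [0,0,0]},{"translation": [0,0,0.8],"twist": [0,0,0]},{"translation": [0,0,0.9],"twist": [0,0,0]},{"translation": [0,0,0.9],"twist": [0,0,0]},{"translation": [0,0,0.9],"twist": [0,0,0]},{"translation": [0,0,0.9],"twist": [0,0,0]},{"translation": [0,0,0.9],"twist": [0,0,0]},{"translation": [0,0,0.9],"twist": [0,0,0]}]}}

```text
t: 129.4
ee_pos: [612.4, -100.4, 407.4]
orientation: [-2.176, -2.265, 0.001]
ft_force: [-0.2, -0.2, 0.8]
width: 87.9
```

```bash
python3 - <<'E'
from h import *
w=snap('wrist','w29');s=snap('scene','s29');print(ctrl.get_obs()['ee_pos'])
im=cv2.cvtColor(w['img'],cv2.COLOR_RGB2HSV);g=cv2.inRange(im,(45,60,20),(90,255,220));g[:100]=0
g=cv2.morphologyEx(cv2.morphologyEx(g,cv2.MORPH_CLOSE,np.ones((21,21))),cv2.MORPH_OPEN,np.ones((17,17)))
c=max(cv2.findContours(g,0,1)[0],key=cv2.contourArea)[:,0];print(c.min(0),c.max(0),cv2.minAreaRect(plane(w,c,20,True)[:,:2].astype(np.float32)))
print(orange(s,25)[1:],tab(s))
# drawers: handles in the scene
hs=cv2.cvtColor(s['img'],cv2.COLOR_RGB2HSV);r=cv2.inRange(hs,(0,140,80),(6,255,255))|cv2.inRange(hs,(174,140,80),(180,255,255))
n,l,st,ct=cv2.connectedComponentsWithStats(r)
print('red',[(st[i].tolist()) for i in range(1,n) if st[i,4]>40 and ct[i][0]>370])
h0=cv2.cvtColor(load('s0')['img'],cv2.COLOR_RGB2HSV);r=cv2.inRange(h0,(0,140,80),(6,255,255))|cv2.inRange(h0,(174,140,80),(180,255,255))
n,l,st,ct=cv2.connectedComponentsWithStats(r);print('red at start',[(st[i].tolist()) for i in range(1,n) if st[i,4]>40 and ct[i][0]>370])
a=cv2.cvtColor(s['img'],cv2.COLOR_RGB2GRAY);b=cv2.cvtColor(load('s13')['img'],cv2.COLOR_RGB2GRAY)
print('steel region diff vs s13 (home)',np.abs(a[305:335,440:490].astype(int)-b[305:335,440:490]).mean())
b0=cv2.cvtColor(load('s0')['img'],cv2.COLOR_RGB2GRAY)
for nm,(y0,y1,x0,x1) in dict(jar=(190,230,262,295),tape=(175,215,192,240),brush=(176,196,225,290)).items(): print(nm,np.abs(a[y0:y1,x0:x1].astype(int)-b0[y0:y1,x0:x1]).mean())
E
```

```text
[ 612.45127275 -100.4844455   407.74746127]
[294 130] [339 256] ((611.1947021484375, -84.77487182617188), (44.78263473510742, 130.0141143798828), 2.6530284881591797)
[([459, 120, 8, 3, 18], [1206.0, -176.0]), ([477, 120, 12, 4, 27], [1232.0, -224.0]), ([43, 160, 28, 61, 1080], [502.0, 601.0]), ([232, 262, 6, 12, 45], [515.0, 78.0])] [([233, 263, 5, 10, 24], [492.0, 56.0, 63.0])]
red [[387, 291, 38, 28, 300]]
red at start [[387, 291, 38, 28, 299]]
steel region diff vs s13 (home) 1.4266666666666667
jar 18.303030303030305
tape 0.5088541666666667
brush 28.706153846153846
```

```bash
python3 - <<'E'
from h import *
d=snap('side','d30');a=d['img'].astype(int);b=load('d0')['img'].astype(int)
for nm,(y0,y1,x0,x1) in dict(jar=(262,304,256,290),brush=(290,350,218,242),tape=(325,372,222,272)).items(): print(nm,np.abs(a[y0:y1,x0:x1]-b[y0:y1,x0:x1]).mean().round(2))
ws=load('w29');w0=load('w0')
def cap(w):
    P=plane(w,[(0,0)],66,True);im=cv2.cvtColor(w['img'],cv2.COLOR_RGB2HSV)
    c=proj(w,[(665,85,66)],True)[0];return c
print(cap(ws),cap(w0))
print('cap w0',plane(w0,[(392,135)],66,True).round(0), 'cap w1',plane(load('w1'),[(438,242)],66,True).round(0))
m=cv2.inRange(ws['img'],(235,235,235),(255,255,255));n,l,st,ct=cv2.connectedComponentsWithStats(m)
print([(st[i].tolist(),plane(ws,ct[i],66,True).round(0)[0].tolist()) for i in range(1,n) if st[i,4]>600])
E
```

```text
jar 7.37
brush 0.53
tape 0.54
[386.91608046  17.71684565] [364.9213107 125.2695543]
cap w0 [[689.  77.  66.]] cap w1 [[689.  81.  66.]]
[([316, 0, 178, 324, 15644], [711.0, -20.0, 66.0]), ([389, 5, 52, 50, 2025], [690.0, 77.0, 66.0]), ([217, 55, 49, 37, 658], [547.0, 31.0, 66.0]), ([174, 134, 41, 32, 674], [501.0, -38.0, 66.0]), ([96, 247, 90, 32, 875], [431.0, -146.0, 66.0]), ([113, 272, 41, 45, 896], [423.0, -183.0, 66.0]), ([157, 279, 53, 62, 677], [473.0, -195.0, 66.0]), ([210, 278, 63, 91, 1338], [534.0, -213.0, 66.0]), ([307, 288, 99, 16, 933], [659.0, -173.0, 66.0]), ([179, 399, 100, 52, 3276], [520.0, -354.0, 66.0])]
```

The jar's cap is at (690,77), as at the start, and the brush and tape are unchanged. I'll hand in.

```bash
python3 -c "
from workcell import ctrl
print(ctrl.close_job())"
```

```text
the job is handed in; nothing more can be done
None
```

I finished the whole sequence and handed the job in after about 130 s of the 210 s allowed; no verdict is given.

**What happened:**
- **Bracket and clamp:** the grip slackened while I carried the bracket to the clamp. The bracket pitched about 37° and some plugs came loose onto its web. I levelled it against the clamp bed with the lug between the jaws, and the pliers locked: the fingers stopped 33.4 mm apart, against 34 mm over locked handles.
- **Drawers and plugs:** I pushed the steel drawer home and opened the red one. All four plugs went in one at a time with the pliers still locked. One grasp missed and I repeated it. Then I pushed the red drawer home.
- **Release and return:** I pulled the release lever, and its tab sprang to the open position at x 492. I then laid the bracket back on the mat.

**Last checks:**
- **Bracket:** it lies flat on the mat with its middle at (611, -85), against a mat centre of about (613, -93). It measures 130 × 45 mm from above, as it should when level.
- **Drawers:** the red one looks the same in the camera as at the start, when it was home. The steel one still matches its picture from when the interlock freed the red drawer.
- **Jar, brush and tape:** all where they started. The jar's image patch differed, because the arm's shadow or occlusion had changed, but its cap measured the same position.

**Not checked by eye:** I had used up my picture views, so the plugs' final place in the drawer was checked only by colour blobs. These fell within the drawer's inner bounds, with two plugs merged into one blob. The last plug met about 7 N as it was lowered, probably touching another plug.

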